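Quarantine bad battery packs

TASK

The blue battery packs lying loose on the bench have gone bad: lift the hold-down bar off the steel quarantine box and set it down on the bench, lay every pack flat in the box without dropping it, then take the scoop and tip all the clay pebbles from the grey bin into the box around them, with the scoop only, never the fingers. Then lay the bar back across the box with its ends down in the two saddles, and leave the scoop standing upright in the emptied bin. Do not disturb the screwdriver, tape or bottle.

Things in the scene. Friction and masses are not known exactly. Their poses are not given: they have to be found in the camera images.
- pack0: Bad two-cell lithium pack in blue shrink wrap: two round cells side by side, 66 mm long (its x) by 37 mm wide (its y) by 18.5 mm high, 0.1 kg, lying flat on the bench. Origin: centre of its underside, z up. One or two such packs lie about (pack0, pack1; an absent one is None). (The single blue cell fixed in the open controller is not meant.)
- pack1: Another such pack, or None when absent.
- qbox: Open-topped steel quarantine box, fixed to the bench. Outside 112 mm (its x) by 168 mm (its y), 56 mm high; walls and floor 4 mm, so 104 by 160 mm inside, floor at z = 4 mm, rim at z = 56 mm. Origin: centre of its underside, z up. A saddle sticks out at each end of its long (y) axis.
- saddle_a (a point): The saddle at the box's +y end (its twin is at the -y end): this point is the middle of its seat, level with the rim, at y = 97 mm in the box's frame. Between two ears 32 mm apart (inner faces at x = +/-16 mm) and 14 mm high; an end stop, also 14 mm high, with its inner face 13 mm outward of this point, closes the seat's outer end.
- bar: Hold-down bar: flat steel 24 mm wide (its x), 208 mm long (its y), 8 mm thick, with a black grip block on top of its middle, 16 mm (x) by 44 mm (y), from z = 8 to 34 mm; 0.32 kg. Origin: centre of its underside. Starts across the box, grip up, ends in the two saddles, underside level with the rim (either way round will do). The bench between the robot and the box is clear.
- scoop: Small bench scoop standing on its blade. Origin: centre of the blade's underside, +x to the open lip, z up. Steel blade 72 mm long (lip at x = +36 mm), 52 mm wide at the back flaring to 62 at the lip (57 inside), floor 2 mm thick, back wall 29 mm high at x = -36 mm, cheeks 30 mm high at the back, sloping from x = 14 mm down to 7 mm at the lip. 0.15 kg with its light handle.
- scoop_lip (a point): Middle of the scoop's front lip, lower edge, at (36, 0, 0) mm in the scoop's frame (axes as the scoop's).
- scoop_grip (a point): Middle of the scoop's handle, at (-89, 0, 52) mm in the scoop's frame (axes as the scoop's): where to grip, fingers closing along y. Black, flat-sided, 14 mm wide (y), 20 mm deep, 120 mm long; it starts at (-36, 0, 24) mm and rises backwards at 28 degrees. Square to it, the fingers lean 28 degrees forward towards the lip.
- bin: Grey plastic pick bin, fixed to the bench. Origin: centre of its underside; its cut-down front faces its own -x. Inside 170 mm deep (x from -85 to 85 mm), 110 mm wide, floor at z = 3 mm, walls 3 mm; back wall 70 mm high; side walls 70 mm high from x = -12 mm back, sloping forward down to the 16 mm high front wall.
- bin_back (a point): Foot of the bin's swept back: middle of the line on the floor at x = 69 mm where a 45 degree ramp begins, as wide as the bin, rising to 16 mm above the floor at the back wall (axes as the bin's).
- pebble0: Expanded-clay pebble, brown, lumpy and roundish, 19 to 25 mm across, 12 g; it rolls a little. Origin: its centre, 9.5 mm above the floor it lies on. Lies loose on the bin's floor; 6 to 10 of the pebbles pebble0 to pebble9 are present, the others are None.
- pebble1: Another such pebble, or None when absent.
- pebble2: Another such pebble, or None when absent.
- pebble3: Another such pebble, or None when absent.
- pebble4: Another such pebble, or None when absent.
- pebble5: Another such pebble, or None when absent.
- pebble6: Another such pebble, or None when absent.
- pebble7: Another such pebble, or None when absent.
- pebble8: Another such pebble, or None when absent.
- pebble9: Another such pebble, or None when absent.
- driver: Bystander: screwdriver, 150 mm, lying on the bench. Not to be disturbed. Origin: on the bench under its middle.
- tape: Bystander: roll of yellow tape, 64 mm across, 19 mm high, flat on the bench. Not to be disturbed. Origin: centre of its underside.
- flux: Bystander: small bottle, 32 mm across, 65 mm high. Not to be disturbed. Origin: centre of its underside.
Not all that is in view belongs to the job. Leave any orange look-alike of the pack1 alone.

How it is judged:
On the way, in this order (a step that is already met when the one before it is completed fails the run):
1. the hold-down bar is off the box and lies on the bench, let go (height (world z) of bar below 0.01 m and angle between bar's own z axis and vertical below 0.1 rad and contact force between the fingers and bar below 0.1 N), for 0.2 s.
2. every pack present lies flat on the floor of the quarantine box, let go (x of pack0 in the frame of qbox between -0.052 and 0.052 m and y of pack0 in the frame of qbox between -0.08 and 0.08 m and z of pack0 in the frame of qbox between 0 and 0.016 m and angle between each of pack0, pack1's own z axis and vertical below 0.3 rad and contact force between the fingers and pack0 below 0.1 N and x of pack1 in the frame of qbox between -0.052 and 0.052 m and y of pack1 in the frame of qbox between -0.08 and 0.08 m and z of pack1 in the frame of qbox between 0 and 0.016 m and contact force between the fingers and pack1 below 0.1 N and linear speed of each of pack0, pack1 below 0.02 m/s), for 0.2 s.
3. with the packs in it, every pebble is in the quarantine box (x of pack0 in the frame of qbox between -0.052 and 0.052 m and y of pack0 in the frame of qbox between -0.08 and 0.08 m and z of pack0 in the frame of qbox between 0 and 0.016 m and angle between each of pack0, pack1's own z axis and vertical below 0.3 rad and contact force between the fingers and pack0 below 0.1 N and x of pack1 in the frame of qbox between -0.052 and 0.052 m and y of pack1 in the frame of qbox between -0.08 and 0.08 m and z of pack1 in the frame of qbox between 0 and 0.016 m and contact force between the fingers and pack1 below 0.1 N and x of pebble0 in the frame of qbox between -0.052 and 0.052 m and y of pebble0 in the frame of qbox between -0.08 and 0.08 m and z of pebble0 in the frame of qbox between 0 and 0.054 m and x of pebble1 in the frame of qbox between -0.052 and 0.052 m and y of pebble1 in the frame of qbox between -0.08 and 0.08 m and z of pebble1 in the frame of qbox between 0 and 0.054 m and x of pebble2 in the frame of qbox between -0.052 and 0.052 m and y of pebble2 in the frame of qbox between -0.08 and 0.08 m and z of pebble2 in the frame of qbox between 0 and 0.054 m and x of pebble3 in the frame of qbox between -0.052 and 0.052 m and y of pebble3 in the frame of qbox between -0.08 and 0.08 m and z of pebble3 in the frame of qbox between 0 and 0.054 m and x of pebble4 in the frame of qbox between -0.052 and 0.052 m and y of pebble4 in the frame of qbox between -0.08 and 0.08 m and z of pebble4 in the frame of qbox between 0 and 0.054 m and x of pebble5 in the frame of qbox between -0.052 and 0.052 m and y of pebble5 in the frame of qbox between -0.08 and 0.08 m and z of pebble5 in the frame of qbox between 0 and 0.054 m and x of pebble6 in the frame of qbox between -0.052 and 0.052 m and y of pebble6 in the frame of qbox between -0.08 and 0.08 m and z of pebble6 in the frame of qbox between 0 and 0.054 m and x of pebble7 in the frame of qbox between -0.052 and 0.052 m and y of pebble7 in the frame of qbox between -0.08 and 0.08 m and z of pebble7 in the frame of qbox between 0 and 0.054 m and x of pebble8 in the frame of qbox between -0.052 and 0.052 m and y of pebble8 in the frame of qbox between -0.08 and 0.08 m and z of pebble8 in the frame of qbox between 0 and 0.054 m and x of pebble9 in the frame of qbox between -0.052 and 0.052 m and y of pebble9 in the frame of qbox between -0.08 and 0.08 m and z of pebble9 in the frame of qbox between 0 and 0.054 m), for 0.3 s.
4. the hold-down bar lies in both saddles again, let go (x of bar in the frame of qbox between -0.009 and 0.009 m and y of bar in the frame of qbox between -0.012 and 0.012 m and z of bar in the frame of qbox between 0.052 and 0.06 m and angle between the y axis of bar and the y axis of qbox, either way round below 0.12 rad and angle between bar's own z axis and vertical below 0.06 rad and contact force between the fingers and bar below 0.1 N), for 0.2 s.
At the end, for the whole second after the job is handed in: Every pack flat on the box floor; every pebble in the box, centre below the rim; bar level, both ends down in the saddles (middle within 9 mm across, 12 mm along, 7 degrees, seated within 4 mm); scoop upright on its blade on the bin floor; all let go and at rest (all of step 3 and all of step 4 and x of scoop in the frame of bin between -0.06 and 0.06 m and y of scoop in the frame of bin between -0.03 and 0.03 m and z of scoop in the frame of bin between 0 and 0.014 m and angle between scoop's own z axis and vertical below 0.2 rad and linear speed of each of pack0, pack1, bar, scoop below 0.02 m/s); the robot touches nothing.
It fails at once if a finger touches a pebble (contact force between the fingers and pebble0 above 0.3 N or contact force between the fingers and pebble1 above 0.3 N or contact force between the fingers and pebble2 above 0.3 N or contact force between the fingers and pebble3 above 0.3 N or contact force between the fingers and pebble4 above 0.3 N or contact force between the fingers and pebble5 above 0.3 N or contact force between the fingers and pebble6 above 0.3 N or contact force between the fingers and pebble7 above 0.3 N or contact force between the fingers and pebble8 above 0.3 N or contact force between the fingers and pebble9 above 0.3 N).
It fails at once if a battery pack is dropped (falls freely faster than 0.6 m/s, that is from more than about 2 cm) ((linear speed of pack0 above 0.6 m/s and contact force between the fingers and pack0 below 0.05 N) or (linear speed of pack1 above 0.6 m/s and contact force between the fingers and pack1 below 0.05 N)).
It fails at once if the screwdriver, tape or bottle is moved by more than 3 cm (distance of any of driver, tape, flux from where it was at the start of the episode above 0.03 m).
Of pebble0, pebble1, pebble2, pebble3, pebble4, pebble5, pebble6, pebble7, pebble8, pebble9 only 6 to 10 are there at a start; the rules pass over those that are not, and their reading is None.
Of pack0, pack1 only 1 to 2 are there at a start; the rules pass over those that are not, and their reading is None.
At some moment in a run one of bar, scoop may be knocked a few centimetres aside while the robot is not near it.
It also fails if it takes over 210 s, if anything falls off the work surface, if the arm or the gripper's body presses on something with over 40 N, if the wrist force passes 120 N, or if a joint passes its speed limit or range.

ROBOT

A 6-joint arm with a two-finger parallel gripper is mounted at the origin on the work surface. World frame = base frame: x ahead of the robot, y to its left, z up, the work surface at z = 0. Lengths are in m, angles in rad, forces in N, time in s.
With the tool pointing down it reaches from about 0.35 to 0.925 m from the base axis. Payload 6.4 kg.
Tool frame: the origin (TCP) lies between the finger pads; the fingertips stand 8 mm ahead of it and the grasp point (between the pads) lies 11 mm behind it; z points along the fingers, x is the direction in which the jaws open and shut, and the axes are right-handed (so a half turn about z gives the same grasp; the last joint's range is limited). The gripper opens to 85 mm and grips with 20 to 120 N. Pads are 22 mm wide; open, the fingers measure 114 mm over their backs; the gripper's body (76 mm by 85 mm) begins 54 mm behind the grasp point. The pads swing forward as they close: fully open they stand 13 mm farther back than shut.
Start: joints at [1.036, 0.245, 1.558, -0, 1.339, -0.174], TCP at [0.229, 0.608, 0.239] pointing down, gripper open.
Joint ranges: [-3.13, 3.13], [-1.02, 2.26], [0.13, 2.54], [-0.95, 4.09], [0.21, 2.88], [-2.74, 2.74]. Speed limits (rad/s): [2.57, 2.57, 3.14, 3.14, 3.14, 3.14].

INTERFACE

Orientations are given as a unit quaternion [x, y, z, w].
In Python, from cell import robot gives the robot as it stands.
- The arm moves only by the tool jog_arm, never from a script. Its argument "deltas" is text: rows parted by semicolons, each of 5 numbers parted by spaces: the shift along the tool's x, y, z in cm, then the turn about the tool's z in degrees, then the finger opening in cm, from 0 to 8.54. A call has 1 to 20 rows; each row is the pose to reach, as a shift and turn from the pose commanded when the call began, along the tool's axes at that moment; what a row does not reach only later rows make up. A row lasts 1/12 s, in which the tool goes at most 41.7 mm and 7.16 degrees, less where a joint would pass 70% of its speed; a pose out of reach is approached as far as the arm can. A call with a gripper value outside its range is refused whole. The fingers move at their own pace and stop on an object; "force" is the grip in N (left out, the last holds). Time passes only in rows, so rows that repeat a pose let the fingers close. It gives the time, the measured TCP pose, the force and the opening at its end, in the units of the state.
- robot.read_state(): the state, without advancing time (a new reading comes with each control period).
- robot.camera(name): name is "scene" or "top" or "wrist"; returns the picture (420x560x3 uint8, red, green, blue); there is no depth.
- robot.calibration(name): a dict with "fovy" (degrees; the focal length in pixels is half the picture's height over the tangent of half this angle, whatever the lens; pixels are square), "cx", "cy" (the principal point, pixels), "xyz" and "orientation" of the camera in the world. Camera axes: x right, y down, z forward; pixel columns grow to the right and rows downward; lengths in m; the calibration is good to about 2 mm. A picture is of the moment at which its call begins: read the wrist's pose just before it. calibration takes no time and is no camera call; for the wrist camera it gives the pose at the moment of the call.
- robot.job_done(): hands the job in, once; it reports no verdict.
The state is a dict: "t": time; "q": joint angles; "joint_velocities": joint speeds; "joint_torque": joint torques, N m; "tcp_pos": TCP position; "orientation": TCP orientation; "wrist_force": force on the tool from outside, world axes, zero at the start; "moment": the same for the moment, N m; "gripper_width": finger opening in m.
Only numpy, scipy, OpenCV 4.12 (cv2) and the standard library are available. Lean on these libraries where they do the work, as an engineer would, in place of code of your own. Each camera call takes 0.05 s, during which the arm holds its last target.

## Working session

There is one attempt and no reset: what is moved stays moved. The work goes in short steps, Python scripts to look and compute and a tool call to move; the robot and the scene stay as the last step left them, time stands still between calls to the robot, and variables do not carry over. Pictures are saved under pics/ and viewed, and the job is handed in when it is done.

Besides the shell and the picture viewer there is one more tool, called after ">>>" as name(argument=value, ...) on one line, values as JSON. jog_arm: Moves the arm, as the interface text tells. Its arguments: {"type":"object","properties":{"deltas":{"type":"string"},"force":{"type":"number"}},"required":["deltas"]}

```bash
ls; mkdir -p pics
python3 - <<'E'
from cell import robot
import cv2
s=robot.read_state();print(s)
for n in ["scene","top","wrist"]:
    c=robot.calibration(n);print(n,c)
    cv2.imwrite(f"pics/{n}0.png",cv2.cvtColor(robot.camera(n),cv2.COLOR_RGB2BGR))
E
```

```text
pics
{'t': 0.0, 'q': array([ 1.03588630e+00,  2.45794245e-01,  1.55906921e+00,  4.19696741e-06,
        1.33867752e+00, -1.74086702e-01]), 'joint_velocities': array([-0.00106012,  0.00141716, -0.00121485,  0.00089837,  0.00069777,
       -0.00118206]), 'joint_torque': array([ 1.86081102e-04, -4.29521191e+01, -3.26122713e+01, -9.67618621e-05,
        5.58382351e-03, -4.52274583e-05]), 'tcp_pos': array([0.2291747 , 0.60766069, 0.23816332]), 'orientation': array([ 8.22509661e-01,  5.68750305e-01, -8.85962781e-04,  4.05039276e-04]), 'wrist_force': array([ 0.30731408, -0.16291414, -0.38076513]), 'moment': array([0.01212442, 0.01027936, 0.00803208]), 'gripper_width': 0.08514281179664261}
scene {'fovy': 57.30264900290321, 'cx': 279.86154821519773, 'cy': 204.0703529109031, 'xyz': array([ 1.02066644, -0.48305645,  0.85303354]), 'orientation': array([ 0.87711778,  0.32783147, -0.12693646, -0.32722785])}
top {'fovy': 45.36708191499355, 'cx': 271.7169065957574, 'cy': 198.88470437138142, 'xyz': array([0.38219904, 0.0146075 , 1.38607796]), 'orientation': array([-0.69707487,  0.71331649, -0.05121973,  0.05140766])}
wrist {'fovy': 62.186001514896006, 'cx': 277.23457318346277, 'cy': 211.2477290390752, 'xyz': array([0.15429616, 0.63510127, 0.37300888]), 'orientation': array([0.81250061, 0.561955  , 0.0874899 , 0.12804239])}
```

```bash
cat > h.py <<'E'
import numpy as np,cv2
from scipy.spatial.transform import Rotation as R
from cell import robot
def save(img,name): cv2.imwrite(f"pics/{name}.png",cv2.cvtColor(img,cv2.COLOR_RGB2BGR))
def cal(n):
    c=robot.calibration(n); f=210/np.tan(np.radians(c['fovy'])/2)
    return c['xyz'],R.from_quat(c['orientation']).as_matrix(),f,c['cx'],c['cy']
def ray(C,uv,z):
    p,M,f,cx,cy=C
    uv=np.atleast_2d(np.asarray(uv,float))
    d=np.c_[(uv[:,0]-cx)/f,(uv[:,1]-cy)/f,np.ones(len(uv))]@M.T
    return p+d*((z-p[2])/d[:,2])[:,None]
def proj(C,P):
    p,M,f,cx,cy=C
    q=(np.atleast_2d(P)-p)@M
    return np.c_[f*q[:,0]/q[:,2]+cx,f*q[:,1]/q[:,2]+cy]
def rect(mask):
    cs,_=cv2.findContours(mask.astype(np.uint8),cv2.RETR_EXTERNAL,cv2.CHAIN_APPROX_NONE)
    return sorted(cs,key=cv2.contourArea,reverse=True)
E
python3 - <<'E'
from h import *
for n,b in (("top",(60,130,460,300)),("scene",(100,80,480,330))):
    im=cv2.cvtColor(cv2.imread(f"pics/{n}0.png"),cv2.COLOR_BGR2RGB)
    x0,y0,x1,y1=b
    save(cv2.resize(im[y0:y1,x0:x1],(800,int(800*(y1-y0)/(x1-x0))),interpolation=cv2.INTER_CUBIC),n+"0c")
C=cal("top");D=cal("scene")
im=cv2.cvtColor(cv2.imread("pics/top0.png"),cv2.COLOR_BGR2HSV)
m=((im[...,0]>105)&(im[...,0]<130)&(im[...,1]>120)).astype(np.uint8)
for c in rect(m)[:8]:
    print(cv2.contourArea(c),cv2.minAreaRect(c), ray(C,cv2.minAreaRect(c)[0],0.0185))
m=((im[...,0]<14)&(im[...,1]>150)&(im[...,2]<150)).astype(np.uint8)
m[:190]=0;m[250:]=0;m[:,:370]=0;m[:,440:]=0
for c in rect(m)[:12]:
    print(cv2.contourArea(c),cv2.minAreaRect(c)[:2], ray(C,cv2.minAreaRect(c)[0],0.014))
E
```

```text
367.0 ((485.4000244140625, 159.3000030517578), (18.782970428466797, 24.59674644470215), 63.43495178222656) [[ 0.67970663 -0.58389747  0.0185    ]]
22.5 ((99.30001068115234, 117.40000915527344), (4.472135543823242, 6.708203315734863), 26.56505012512207) [[0.82567203 0.49339055 0.0185    ]]
16.0 ((291.7000427246094, 170.6000213623047), (2.683281421661377, 9.391485214233398), 26.56505012512207) [[ 0.66023892 -0.04455394  0.0185    ]]
15.0 ((316.4615478515625, 218.1923065185547), (9.60969066619873, 2.5495097637176514), 11.309932708740234) [[ 0.52606889 -0.10845551  0.0185    ]]
15.0 ((307.0384826660156, 180.1923065185547), (3.605551242828369, 9.15255355834961), 33.690067291259766) [[ 0.63222877 -0.08618476  0.0185    ]]
10.0 ((319.87835693359375, 200.22972106933594), (10.028338432312012, 2.1371867656707764), 9.462321281433105) [[ 0.57545584 -0.11962078  0.0185    ]]
10.0 ((92.5, 133.0), (3.0, 4.0), 0.0) [[0.78075371 0.51126921 0.0185    ]]
23.0 ((422.5, 233.0), (6.0, 5.0)) [[ 0.47923215 -0.39689648  0.014     ]]
10.5 ((387.9000549316406, 235.30003356933594), (4.0249223709106445, 6.7082037925720215)) [[ 0.47513172 -0.30210879  0.014     ]]
4.5 ((410.800048828125, 234.10003662109375), (4.472135543823242, 4.919349670410156)) [[ 0.47696574 -0.36477744  0.014     ]]
2.0 ((410.0, 222.0), (4.0, 6.0)) [[ 0.51014452 -0.36467404  0.014     ]]
1.5 ((399.5, 222.5), (3.0, 7.0)) [[ 0.50943454 -0.33584315  0.014     ]]
0.0 ((436.0, 245.0), (2.0, 0.0)) [[ 0.44574417 -0.43144177  0.014     ]]
0.0 ((431.0, 245.0), (2.0, 0.0)) [[ 0.44605686 -0.41784519  0.014     ]]
0.0 ((385.5, 233.0), (1.0, 0.0)) [[ 0.48155924 -0.29591134  0.014     ]]
0.0 ((408.0, 230.0), (0.0, 0.0)) [[ 0.48834151 -0.35783445  0.014     ]]
0.0 ((385.0, 223.0), (0.0, 0.0)) [[ 0.50897747 -0.29606799  0.014     ]]
0.0 ((388.5, 222.5), (1.4142135381698608, 0.0)) [[ 0.51012975 -0.30572719  0.014     ]]
0.0 ((384.0, 221.0), (0.0, 0.0)) [[ 0.51453708 -0.29363415  0.014     ]]
```

Run:
```python
from h import *
C=cal("top")
def P(n,x,y,z): print(n,ray(C,(60+x/2,130+y/2),z)[0].round(4))
P("grip",320,100,.09)
P("barL",237,101,.064);P("barR",407,105,.064)
P("boxTL",262,64,.056);P("boxTR",386,68,.056);P("boxBL",260,148,.056);P("boxBR",385,151,.056)
P("binTL",618,140,.03);P("binBL",620,225,.03);P("binTR",762,135,.07);P("binBR",765,230,.07)
P("scoop lipL",180,140,.01);P("lipR",203,173,.01);P("handle end",62,225,.08);P("handle start",140,185,.025)
P("pack a",481,92,.018);P("pack b",517,160,.018);P("tape",650,302,.01);P("driver",510,14,.01);P("flux",390,5,.03)
print(R.from_quat(robot.read_state()['orientation']).as_matrix().round(3))
```

```text
grip [0.625  0.1472 0.09  ]
barL [0.6311 0.2609 0.064 ]
barR [0.6204 0.0337 0.064 ]
boxTL [0.6827 0.2287 0.056 ]
boxTR [0.6732 0.0611 0.056 ]
boxBL [0.568  0.2314 0.056 ]
boxBR [0.5601 0.0644 0.056 ]
binTL [ 0.5714 -0.2524  0.03  ]
binBL [ 0.4558 -0.2492  0.03  ]
binTR [ 0.568  -0.4353  0.07  ]
binBR [ 0.4428 -0.4302  0.07  ]
scoop lipL [0.5882 0.3496 0.01  ]
lipR [0.5415 0.3174 0.01  ]
handle end [0.4697 0.4844 0.08  ]
handle start [0.5253 0.3996 0.025 ]
pack a [ 0.6445 -0.0685  0.018 ]
pack b [ 0.5486 -0.1149  0.018 ]
tape [ 0.3522 -0.2882  0.01  ]
driver [ 0.7569 -0.1133  0.01  ]
flux [0.7682 0.0549 0.03  ]
[[ 0.353  0.936 -0.001]
 [ 0.936 -0.353 -0.001]
 [-0.002 -0.    -1.   ]]
```

```bash
cat >> h.py <<'E'
def yaw(q): 
    m=R.from_quat(q).as_matrix(); return np.degrees(np.arctan2(m[1,0],m[0,0]))
def go(x,y,z,yw=None,s=None):
    "print the shift (tool axes, cm) and turn (deg) to a TCP pose; yw = world angle of tool x"
    s=s or robot.read_state()
    m=R.from_quat(s['orientation']).as_matrix()
    d=m.T@(np.array([x,y,z])-s['tcp_pos'])*100
    a=0 if yw is None else -((yw-yaw(s['orientation'])+180)%360-180)
    print("GO",d.round(2),round(a,1))
E
python3 - <<'E'
from h import *
C=cal("wrist");s=robot.read_state();m=R.from_quat(s['orientation']).as_matrix()
print("axis tool",m.T@C[1], m.T@(C[0]-s['tcp_pos']),C[2])
go(.63,.10,.30,-2.7)
E
```

```text
axis tool [[ 9.99999998e-01 -6.61108235e-05  1.06539973e-05]
 [ 5.96571494e-05  9.51806600e-01  3.06698865e-01]
 [-3.04166595e-05 -3.06698863e-01  9.51806601e-01]] [-0.00105368 -0.07981013 -0.13470483] 348.2171481492578
GO [-33.37  55.42  -6.12] 72.0
```

>>> jog_arm(deltas="-2 3.5 -6 5 8.5;-4 7 -6 10 8.5;-7 11 -6 16 8.5;-10 16 -6 22 8.5;-12 20 -6 29 8.5;-14 24 -6 36 8.5;-17 28 -6 43 8.5;-19 32 -6 50 8.5;-22 36 -6 57 8.5;-24 40 -6 63 8.5;-27 45 -6 70 8.5;-30 50 -6 72 8.5;-32 53 -6 72 8.5;-33.4 55.4 -6 72 8.5;-33.4 55.4 -6 72 8.5;-33.4 55.4 -6 72 8.5;-33.4 55.4 -6 72 8.5;-33.4 55.4 -6 72 8.5")

```text
t: 1.65
tcp_pos: [0.6307, 0.0979, 0.2984]
orientation: [1.0, -0.025, -0.001, -0.0]
wrist_force: [0.3, 0.5, 0.1]
gripper_width: 0.0849
```

Run:
```python
from h import *
s=robot.read_state();print(s['t'],s['q'].round(3),s['tcp_pos'],yaw(s['orientation']))
C=cal("wrist");np.savez("w1",*C);im=robot.camera("wrist");save(im,"w1")
```

```text
1.65 [-0.023  0.177  1.529  0.     1.437  0.027] [0.63067636 0.09792065 0.2983904 ] -2.8797096681932506
```

Run:
```python
from h import *
im=cv2.cvtColor(cv2.imread("pics/w1.png"),cv2.COLOR_BGR2RGB)
a=cv2.resize(im[0:240,200:345],None,fx=2.4,fy=2.4,interpolation=cv2.INTER_CUBIC)
b=cv2.resize(im[250:345,195:335],None,fx=3.2,fy=3.2,interpolation=cv2.INTER_CUBIC)
o=np.zeros((max(a.shape[0],b.shape[0]),a.shape[1]+b.shape[1],3),np.uint8);o[:a.shape[0],:a.shape[1]]=a;o[:b.shape[0],a.shape[1]:]=b
print(a.shape,b.shape);save(o,"w1c")
```

```text
(576, 348, 3) (304, 448, 3)
```

Run:
```python
from h import *
z=np.load("w1.npz");C=[z[k] for k in z.files]
L=lambda x,y:(200+(x-.5)/2.4,(y-.5)/2.4)
Rr=lambda x,y:(195+(x-348)/3.2,250+y/3.2)
rim=ray(C,[L(33,91),L(307,91),L(289,486),L(51,484)],.056)
print("rim",rim[:,:2].round(4),"c",rim.mean(0).round(4), [np.degrees(np.arctan2(*(a-b)[:2][::-1])).round(2) for a,b in((rim[0],rim[3]),(rim[1],rim[2]),(rim[1],rim[0]),(rim[2],rim[3]))])
bar=ray(C,[L(144,28),L(202,30),L(197,527),L(147,526)],.064)
print("bar",bar[:,:2].round(4),bar.mean(0).round(4),np.linalg.norm(bar[0]-bar[3]),np.linalg.norm(bar[0]-bar[1]))
g=ray(C,[L(152,248),L(190,248),L(190,358),L(152,358)],.09);print("grip",g[:,:2].round(4),g.mean(0).round(4))
print("ears",ray(C,[L(115,0),L(225,0),L(124,556),L(213,555)],.07)[:,:2].round(4))
for n,lab,out in (("A",[(681,73),(720,96),(680,163),(631,141)],[(682,25),(750,68),(668,188),(600,150)]),("B",[(415,199),(503,206),(498,255),(411,247)],[(395,168),(540,186),(528,263),(380,240)])):
    l=ray(C,[Rr(*p) for p in lab],.0185);o=ray(C,[Rr(*p) for p in out],.012)
    for q in (l,o):
        e=[q[(i+1)%4]-q[i] for i in range(4)]
        print(n,q.mean(0).round(4),[(round(np.linalg.norm(v),4),round(np.degrees(np.arctan2(v[1],v[0])),1)) for v in e])
s=robot.read_state(); go(.6305,.147,.12,-2.9)
```

```text
rim [[0.5733 0.2362]
 [0.6851 0.2305]
 [0.6756 0.0627]
 [0.5639 0.0693]] c [0.6245 0.1497 0.056 ] [np.float64(86.8), np.float64(86.78), np.float64(-2.9), np.float64(-3.36)]
bar [[0.6204 0.2549]
 [0.643  0.2531]
 [0.6315 0.0473]
 [0.6082 0.0489]] [0.6258 0.1511 0.064 ] 0.20637361068954926 0.02272729845104845
grip [[0.6194 0.1729]
 [0.6343 0.1721]
 [0.6322 0.1293]
 [0.6167 0.1301]] [0.6256 0.1511 0.09  ]
ears [[0.6101 0.2637]
 [0.6521 0.2615]
 [0.597  0.0368]
 [0.6383 0.0352]]
A [ 0.6486 -0.066   0.0185] [(np.float64(0.0196), np.float64(-35.8)), (np.float64(0.0359), np.float64(-119.5)), (np.float64(0.0235), np.float64(150.2)), (np.float64(0.0381), np.float64(54.5))]
A [ 0.6475 -0.0651  0.012 ] [(np.float64(0.0351), np.float64(-37.3)), (np.float64(0.0672), np.float64(-122.8)), (np.float64(0.0351), np.float64(144.6)), (np.float64(0.0684), np.float64(57.1))]
B [ 0.5508 -0.1144  0.0185] [(np.float64(0.038), np.float64(-8.1)), (np.float64(0.0252), np.float64(-99.6)), (np.float64(0.0382), np.float64(171.0)), (np.float64(0.0246), np.float64(79.9))]
B [ 0.5519 -0.1128  0.012 ] [(np.float64(0.0634), np.float64(-11.0)), (np.float64(0.0402), np.float64(-101.7)), (np.float64(0.0665), np.float64(166.7)), (np.float64(0.0377), np.float64(73.6))]
GO [-0.14 -4.75 17.86] 0.1
```

Run:
```python
from h import *
go(.6257,.151,.12,-3.1);go(.6257,.151,.075,-3.1)
```

```text
GO [-0.64 -5.12 17.86] 0.3
GO [-0.63 -5.12 22.36] 0.3
```

>>> jog_arm(deltas="-0.6 -3 4 0.3 5;-0.6 -5.1 8 0.3 5;-0.6 -5.1 12 0.3 5;-0.6 -5.1 16 0.3 5;-0.6 -5.1 18 0.3 5;-0.6 -5.1 20 0.3 5;-0.6 -5.1 21.5 0.3 5;-0.6 -5.1 22.4 0.3 5;-0.6 -5.1 22.4 0.3 5;-0.6 -5.1 22.4 0.3 0.5;-0.6 -5.1 22.4 0.3 0.5;-0.6 -5.1 22.4 0.3 0.5;-0.6 -5.1 22.4 0.3 0.5;-0.6 -5.1 22.4 0.3 0.5;-0.6 -5.1 22.4 0.3 0.5", force=60)

```text
t: 2.95
tcp_pos: [0.6276, 0.1515, 0.0775]
orientation: [1.0, -0.026, 0.002, -0.0]
wrist_force: [-0.8, 0.8, 6.9]
gripper_width: 0.0148
```

Run:
```python
from h import *
s=robot.read_state();print(s['t'],s['tcp_pos'],yaw(s['orientation']))
go(.6257,.151,.17);go(.45,.14,.17);go(.45,.14,.02,-3.1)
```

```text
2.95 [0.62764616 0.15147285 0.07754696] -2.975060290415094
GO [-0.16  0.05 -9.25] 0
GO [-17.65   2.06  -9.31] 0
GO [-17.7    2.07   5.69] 0.1
```

>>> jog_arm(deltas="0 0 -2 0 0.5;0 0 -5 0 0.5;0 0 -8 0 0.5;-3 0.5 -9.5 0 0.5;-6 1 -9.5 0 0.5;-10 1.5 -9.5 0 0.5;-14 2 -9.5 0 0.5;-17 2 -9.5 0 0.5;-17.5 2 -7 0 0.5;-17.5 2 -4 0 0.5;-17.5 2 -1 0 0.5;-17.5 2 2 0 0.5;-17.5 2 4 0 0.5;-17.5 2 5 0 0.5;-17.5 2 5.4 0 0.5;-17.5 2 5.4 0 0.5;-17.5 2 5.4 0 0.5")

```text
t: 4.37
tcp_pos: [0.4513, 0.1404, 0.0221]
orientation: [1.0, -0.026, 0.001, -0.0]
wrist_force: [0.3, 0.8, -2.2]
gripper_width: 0.0147
```

Run:
```python
from h import *
s=robot.read_state();print(s['t'],s['tcp_pos'],s['gripper_width'],s['wrist_force'])
save(robot.camera("scene"),"s2")
```

```text
4.3667 [0.45132266 0.14043995 0.02210203] 0.014712330198741014 [ 0.30051912  0.76511113 -2.17417989]
```

>>> jog_arm(deltas="0 0 0.2 0 0.5;0 0 0.2 0 0.5;0 0 0.2 0 4;0 0 0.2 0 4;0 0 0.2 0 4;0 0 -2 0 5;0 0 -6 0 6;0 0 -10 0 8;0 0 -14 0 8")

```text
t: 5.17
tcp_pos: [0.4499, 0.1404, 0.1626]
orientation: [1.0, -0.026, -0.0, 0.0]
wrist_force: [1.1, -0.4, -0.5]
gripper_width: 0.0798
```

Run:
```python
from h import *
s=robot.read_state();print(s['t'],s['tcp_pos'],s['gripper_width'],s['wrist_force'],yaw(s['orientation']))
save(robot.camera("scene"),"s3")
# pack A: long axis 56.5 -> fingers along -33.5 ; pack B fingers along 80.5 (or -99.5)
print("A");go(.648,-.0655,.10,-33.5)
```

```text
5.1667 [0.44987538 0.140362   0.16260534] 0.07978622071858942 [ 1.0800253  -0.37697733 -0.46692395] -2.9765215244227736
A
GO [20.19 19.64  7.43] 30.6
```

>>> jog_arm(deltas="3 3 0 5 6;6 6 0 10 6;9 9 0 15 6;12 12 0 20 6;15 15 0 25 6;18 18 0 30 6;20.2 19.6 0 30.6 6;20.2 19.6 3 30.6 6;20.2 19.6 6 30.6 6;20.2 19.6 6 30.6 6;20.2 19.6 6 30.6 6")

```text
t: 6.13
tcp_pos: [0.6404, -0.0654, 0.099]
orientation: [0.957, -0.289, -0.002, 0.0]
wrist_force: [-0.6, -0.1, -0.3]
gripper_width: 0.0603
```

Run:
```python
from h import *
s=robot.read_state();print(s['t'],s['tcp_pos'],s['gripper_width'],s['wrist_force'],yaw(s['orientation']))
C=cal("wrist");np.savez("w4",*C);im=robot.camera("wrist");save(im,"w4")
print(proj(C,[.648,-.0655,.0185]))
go(.648,-.0655,.012,-33.5)
```

```text
6.1333 [ 0.64040566 -0.06536752  0.09900406] 0.06026683099682517 [-0.57199551 -0.10387192 -0.28423254] -33.575571191466125
[[289.05140595 216.71835443]]
GO [ 0.51 -0.35  8.94] -0.1
```

>>> jog_arm(deltas="0 0 0 0 6;0 0 0 0 6")

```text
t: 6.35
tcp_pos: [0.6434, -0.0658, 0.1038]
orientation: [0.957, -0.289, 0.002, -0.0]
wrist_force: [-0.5, -0.7, 0.4]
gripper_width: 0.0599
```

Run:
```python
from h import *
s=robot.read_state();print(s['t'],s['tcp_pos'],s['gripper_width'],s['wrist_force'],yaw(s['orientation']))
go(.648,-.0655,.012,-33.5)
```

```text
6.35 [ 0.64337807 -0.06581434  0.10383993] 0.05986321848421772 [-0.45742147 -0.68804094  0.36784932] -33.54038055909553
GO [ 0.33 -0.27  9.19] -0.0
```

>>> jog_arm(deltas="0.35 -0.25 3 0 6;0.35 -0.25 6 0 6;0.35 -0.25 8 0 6;0.35 -0.25 9.1 0 6;0.35 -0.25 9.1 0 6;0.35 -0.25 9.1 0 6;0.35 -0.25 9.1 0 2.5;0.35 -0.25 9.1 0 2.5;0.35 -0.25 9.1 0 2.5;0.35 -0.25 9.1 0 2.5;0.35 -0.25 9.1 0 2.5", force=40)

```text
t: 7.27
tcp_pos: [0.6482, -0.0662, 0.0129]
orientation: [0.957, -0.289, 0.002, -0.0]
wrist_force: [-1.4, 0.8, 6.7]
gripper_width: 0.0354
```

Run:
```python
from h import *
s=robot.read_state();print(s['t'],s['tcp_pos'],s['gripper_width'],s['wrist_force'],yaw(s['orientation']))
# box: centre .6245,.150 yaw -3.1 ; box y at yaw 86.9. pack A to box (0,-.035)?, tool x along box y
th=np.radians(-3.1);Rb=np.array([[np.cos(th),-np.sin(th)],[np.sin(th),np.cos(th)]]);
for b in ((0,.036),(0,-.036)):
    p=np.array([.6245,.150])+Rb@b
    for a in(86.9,-93.1): print(b,p,a);go(*p,.12,a);go(*p,.02,a)
print(s['q'])
```

```text
7.2667 [ 0.64816703 -0.0661528   0.01293451] 0.03537862816883615 [-1.37674154  0.80729818  6.65434274] -33.569297626309044
(0, 0.036) [0.62644684 0.18594732] 86.9
GO [-15.71 -19.82 -10.74] -120.5
GO [-15.75 -19.81  -0.74] -120.5
(0, 0.036) [0.62644684 0.18594732] -93.1
GO [-15.71 -19.82 -10.74] 59.5
GO [-15.75 -19.81  -0.74] 59.5
(0, -0.036) [0.62255316 0.11405268] 86.9
GO [-12.06 -13.61 -10.74] -120.5
GO [-12.1  -13.6   -0.74] -120.5
(0, -0.036) [0.62255316 0.11405268] -93.1
GO [-12.06 -13.61 -10.74] 59.5
GO [-12.1  -13.6   -0.74] 59.5
[-2.75396516e-01  5.24661263e-01  1.65053172e+00 -2.41898321e-05
  9.62216010e-01  3.10509531e-01]
```

>>> jog_arm(deltas="0 0 -3 0 2.5;0 0 -6 0 2.5;0 0 -9 0 2.5;-1 -1.5 -11 5 2.5;-2.5 -3.5 -11 10 2.5;-4 -5.5 -11 16 2.5;-6 -8 -11 22 2.5;-8 -10 -11 28 2.5;-10 -12.5 -11 34 2.5;-12 -15 -11 40 2.5;-13.5 -17 -11 46 2.5;-15 -19 -11 52 2.5;-15.7 -19.8 -11 58 2.5;-15.7 -19.8 -11 59.5 2.5;-15.7 -19.8 -11 59.5 2.5;-15.7 -19.8 -11 59.5 2.5;-15.7 -19.8 -11 59.5 2.5")

```text
t: 8.68
tcp_pos: [0.6251, 0.1857, 0.1205]
orientation: [-0.688, 0.726, -0.0, 0.0]
wrist_force: [0.5, 0.1, -0.5]
gripper_width: 0.0354
```

Run:
```python
from h import *
s=robot.read_state();print(s['t'],s['tcp_pos'],s['gripper_width'],s['wrist_force'],yaw(s['orientation']))
go(.6264,.1859,.018,-93.1)
save(robot.camera("scene"),"s5")
```

```text
8.6833 [0.62508848 0.18574313 0.12048708] 0.03540051410660081 [ 0.52468034  0.14924553 -0.53738513] -93.05928531993416
GO [-0.02 -0.13 10.25] 0.0
```

>>> jog_arm(deltas="0 -0.1 3 0 2.5;0 -0.1 5 0 2.5;0 -0.1 7 0 2.5;0 -0.1 8.5 0 2.5;0 -0.1 9.5 0 2.5;0 -0.1 10 0 2.5;0 -0.1 10.2 0 2.5;0 -0.1 10.2 0 2.5;0 -0.1 10.2 0 4.5;0 -0.1 10.2 0 4.5;0 -0.1 10.2 0 4.5;0 -0.1 8 0 4.5;0 -0.1 5 0 4.5;0 -0.1 2 0 5;0 -0.1 -2 0 6")

```text
t: 9.98
tcp_pos: [0.6246, 0.1861, 0.1399]
orientation: [-0.688, 0.726, 0.001, -0.001]
wrist_force: [1.1, 0.6, 0.0]
gripper_width: 0.0593
```

Run:
```python
from h import *
s=robot.read_state();print(s['t'],s['tcp_pos'],s['gripper_width'],s['wrist_force'],yaw(s['orientation']),s['q'])
print('B');go(.551,-.1135,.14,-99.5);go(.551,-.1135,.06,-99.5)
save(robot.camera("scene"),"s6")
```

```text
9.9833 [0.62461949 0.18609909 0.13987011] 0.05932757084498926 [1.06764632 0.63049882 0.03867336] -93.07516779810844 [1.15797939e-01 3.50703015e-01 1.61849479e+00 3.72542521e-04
 1.17588182e+00 1.74012258e+00]
B
GO [3.031e+01 5.740e+00 1.000e-02] 6.4
GO [30.31  5.72  8.01] 6.4
```

Pack A lies in the box at (330,196). Next pack B.

>>> jog_arm(deltas="4 0.7 0 2 6;8 1.5 0 4 6;12 2.2 0 6 6;16 3 0 6.4 6;20 3.8 0 6.4 6;24 4.5 0 6.4 6;28 5.3 0 6.4 6;30.3 5.7 0 6.4 6;30.3 5.7 3 6.4 6;30.3 5.7 4 6.4 6;30.3 5.7 4 6.4 6;30.3 5.7 4 6.4 6")

```text
t: 11.03
tcp_pos: [0.5525, -0.1125, 0.0998]
orientation: [-0.647, 0.763, 0.001, -0.0]
wrist_force: [0.1, 0.1, 0.1]
gripper_width: 0.0599
```

Run:
```python
from h import *
s=robot.read_state();print(s['t'],s['tcp_pos'],s['gripper_width'],s['wrist_force'],yaw(s['orientation']))
go(.551,-.1135,.0125,-99.5)
C=cal("wrist");np.savez("w7",*C);im=robot.camera("wrist");save(im,"w7")
print(proj(C,[.551,-.1135,.0185]))
```

```text
11.0333 [ 0.55251926 -0.11249991  0.09983804] 0.05993137991360725 [0.14131814 0.12166131 0.11543608] -99.41654077760097
GO [0.13 0.12 8.73] 0.1
[[277.96618408 223.94231113]]
```

>>> jog_arm(deltas="0.15 0.1 3 1.5 6;0.15 0.1 6 1.5 6;0.15 0.1 8 1.5 6;0.15 0.1 8.7 1.5 6;0.15 0.1 8.7 1.5 6;0.15 0.1 8.7 1.5 6;0.15 0.1 8.7 1.5 2.5;0.15 0.1 8.7 1.5 2.5;0.15 0.1 8.7 1.5 2.5;0.15 0.1 8.7 1.5 2.5;0.15 0.1 8.7 1.5 2.5")

```text
t: 12.0
tcp_pos: [0.5533, -0.1152, 0.0157]
orientation: [-0.636, 0.771, -0.002, 0.001]
wrist_force: [-1.8, 0.7, 5.3]
gripper_width: 0.0349
```

Run:
```python
from h import *
s=robot.read_state();print(s['t'],s['tcp_pos'],s['gripper_width'],s['wrist_force'],yaw(s['orientation']))
go(.6226,.1140,.12,-93.1)
```

```text
12.0 [ 0.55331129 -0.11522819  0.01572332] 0.03489742588517269 [-1.78545857  0.70631692  5.31190125] -100.96705117186343
GO [-23.82  -2.48 -10.43] -7.9
```

>>> jog_arm(deltas="0 0 -3 0 2.5;0 0 -6 0 2.5;0 0 -9 0 2.5;-2 0 -10.5 0 2.5;-5 -0.5 -10.5 -2 2.5;-8 -0.8 -10.5 -4 2.5;-11 -1.2 -10.5 -6 2.5;-14 -1.5 -10.5 -8 2.5;-17 -1.8 -10.5 -8 2.5;-20 -2.1 -10.5 -8 2.5;-22.5 -2.4 -10.5 -8 2.5;-23.8 -2.5 -10.5 -8 2.5;-23.8 -2.5 -10.5 -8 2.5;-23.8 -2.5 -10.5 -8 2.5;-23.8 -2.5 -10.5 -8 2.5")

```text
t: 13.25
tcp_pos: [0.6213, 0.1131, 0.1185]
orientation: [-0.688, 0.725, -0.0, -0.0]
wrist_force: [0.3, 0.1, -0.2]
gripper_width: 0.0347
```

Run:
```python
from h import *
s=robot.read_state();print(s['t'],s['tcp_pos'],s['gripper_width'],s['wrist_force'],yaw(s['orientation']))
go(.6226,.1140,.0195,-93.1)
```

```text
13.25 [0.62129473 0.11313752 0.11846962] 0.03471713928204999 [ 0.32438382  0.06141257 -0.17856598] -93.01584003946212
GO [-0.1  -0.13  9.9 ] 0.1
```

>>> jog_arm(deltas="-0.1 -0.1 3 0 2.5;-0.1 -0.1 5 0 2.5;-0.1 -0.1 7 0 2.5;-0.1 -0.1 8.3 0 2.5;-0.1 -0.1 9.2 0 2.5;-0.1 -0.1 9.7 0 2.5;-0.1 -0.1 9.9 0 2.5;-0.1 -0.1 9.9 0 2.5;-0.1 -0.1 9.9 0 4.5;-0.1 -0.1 9.9 0 4.5;-0.1 -0.1 9.9 0 4.5;-0.1 -0.1 8 0 4.5;-0.1 -0.1 5 0 4.5;-0.1 -0.1 2 0 5;-0.1 -0.1 -3 0 6;-0.1 -0.1 -7 0 7;-0.1 -0.1 -10 0 8")

```text
t: 14.67
tcp_pos: [0.6228, 0.1152, 0.2216]
orientation: [-0.689, 0.725, -0.001, 0.001]
wrist_force: [1.3, -0.0, 0.3]
gripper_width: 0.079
```

Run:
```python
from h import *
s=robot.read_state();print(s['t'],s['tcp_pos'],s['gripper_width'],yaw(s['orientation']),s['q'])
save(robot.camera("scene"),"s8")
C=cal("wrist");np.savez("w8",*C);im=robot.camera("wrist");save(im,"w8")
```

```text
14.6667 [0.6228237  0.11519319 0.22158542] 0.07902865996913194 -92.9646352638353 [4.14907051e-03 2.21093775e-01 1.61928445e+00 3.40279111e-05
 1.29873629e+00 1.62667915e+00]
```

Run:
```python
from h import *
go(.485,.457,.25,33)
```

```text
GO [-33.39  15.9   -2.43] -126.0
```

>>> jog_arm(deltas="-1.5 0.5 -2 -7 6;-3 1.5 -2.5 -14 6;-5 2.5 -2.5 -21 6;-7 3.5 -2.5 -28 6;-9 4.5 -2.5 -35 6;-11 5.5 -2.5 -42 6;-13 6.5 -2.5 -49 6;-15 7.5 -2.5 -56 6;-17 8.5 -2.5 -63 6;-19 9.5 -2.5 -70 6;-21 10.5 -2.5 -77 6;-23 11.5 -2.5 -84 6;-25 12.5 -2.5 -91 6;-27 13.5 -2.5 -98 6;-29 14.5 -2.5 -105 6;-31 15.3 -2.5 -112 6;-33.4 15.9 -2.5 -119 6;-33.4 15.9 -2.5 -126 6;-33.4 15.9 -2.5 -126 6;-33.4 15.9 -2.5 -126 6")

```text
t: 16.43
tcp_pos: [0.4809, 0.4569, 0.2429]
orientation: [0.959, 0.283, -0.0, 0.0]
wrist_force: [0.6, -0.5, -0.6]
gripper_width: 0.0598
```

Run:
```python
from h import *
s=robot.read_state();print(s['t'],s['tcp_pos'],s['gripper_width'],yaw(s['orientation']),s['q'])
C=cal("wrist");np.savez("w9",*C);im=robot.camera("wrist");save(im,"w9")
```

```text
16.4333 [0.48089728 0.45688341 0.24294985] 0.05981858987884705 32.871179165599536 [ 5.89299214e-01  2.72818389e-01  1.51777556e+00 -2.13715884e-04
  1.35134409e+00  1.56354325e-02]
```

Run:
```python
from h import *
im=cv2.cvtColor(cv2.imread("pics/w9.png"),cv2.COLOR_BGR2RGB)
save(cv2.resize(im[140:310,230:340],None,fx=3.5,fy=3.5,interpolation=cv2.INTER_CUBIC),"w9c")
z=np.load("w9.npz");C=[z[k] for k in z.files]
l=ray(C,[(260,292),(310,293)],.001);print("lip",l,l.mean(0),np.linalg.norm(l[0]-l[1]))
e=ray(C,[(281,152),(296,152)],.089);print("hend",e,e.mean(0))
e=ray(C,[(280,247),(292,247)],.033);print("hstart",e.mean(0))
```

```text
lip [[0.54131733 0.32127636 0.001     ]
 [0.59368402 0.35346521 0.001     ]] [0.56750067 0.33737079 0.001     ] 0.06146862351714071
hend [[0.46189075 0.48901033 0.089     ]
 [0.47229213 0.49573145 0.089     ]] [0.46709144 0.49237089 0.089     ]
hstart [0.5267932  0.40015917 0.033     ]
```

Run:
```python
from h import *
go(.487,.4616,.054,32.9)
```

```text
GO [ 0.78 -0.11 18.9 ] -0.1
```

>>> jog_arm(deltas="0.8 -0.1 4 0 5;0.8 -0.1 8 0 5;0.8 -0.1 12 0 5;0.8 -0.1 15 0 5;0.8 -0.1 17 0 5;0.8 -0.1 18.9 0 5;0.8 -0.1 18.9 0 5;0.8 -0.1 18.9 0 5;0.8 -0.1 18.9 0 0.5;0.8 -0.1 18.9 0 0.5;0.8 -0.1 18.9 0 0.5;0.8 -0.1 18.9 0 0.5;0.8 -0.1 18.9 0 0.5;0.8 -0.1 18.9 0 0.5", force=80)

```text
t: 17.65
tcp_pos: [0.488, 0.4628, 0.0561]
orientation: [0.959, 0.284, 0.001, -0.0]
wrist_force: [-1.4, 0.9, 7.2]
gripper_width: 0.0127
```

Run:
```python
from h import *
s=robot.read_state();print(s['t'],s['tcp_pos'],s['gripper_width'],yaw(s['orientation']),s['wrist_force'],s['moment'])
save(robot.camera("scene"),"s10")
C=cal("wrist");np.savez("w10",*C);im=robot.camera("wrist");save(im,"w10")
```

```text
17.65 [0.48797756 0.46284132 0.05610269] 0.012705096008368907 33.02367468451829 [-1.39741187  0.90466317  7.15186047] [-0.35750046  0.18723957 -0.16989459]
```

Run:
```python
from h import *
go(.488,.463,.30);go(.51,-.22,.34,0)
```

```text
GO [ 7.000e-02 -1.000e-02 -2.439e+01] 0
GO [-35.3   58.45 -28.48] 33.0
```

>>> jog_arm(deltas="0 0 -2 0 0.5;0 0 -5 0 0.5;0 0 -8 0 0.5;0 0 -12 0 0.5;0 0 -16 0 0.5;-1.5 2.5 -20 2 0.5;-3.5 5.5 -23 5 0.5;-5.5 9 -26 8 0.5;-7.5 12.5 -28.5 11 0.5;-9.5 16 -28.5 14 0.5;-11.5 19.5 -28.5 17 0.5;-13.5 23 -28.5 20 0.5;-15.5 26 -28.5 23 0.5;-17.5 29 -28.5 26 0.5;-19.5 32 -28.5 29 0.5;-21.5 35.5 -28.5 33 0.5;-23.5 39 -28.5 33 0.5;-25.5 42.5 -28.5 33 0.5;-28 46 -28.5 33 0.5;-30 49.5 -28.5 33 0.5")

```text
t: 19.42
tcp_pos: [0.5046, -0.1182, 0.339]
orientation: [1.0, 0.0, -0.0, -0.0]
wrist_force: [0.9, 0.5, -1.1]
gripper_width: 0.0123
```

Run:
```python
from h import *
go(.51,-.22,.34,0)
```

```text
GO [ 0.54 10.18 -0.11] 0.0
```

>>> jog_arm(deltas="0.2 3 0 0 0.5;0.4 6 0 0 0.5;0.5 9 0 0 0.5;0.5 10.2 0 0 0.5;0.5 10.2 0 0 0.5;0.5 10.2 0 0 0.5")

```text
t: 19.92
tcp_pos: [0.5103, -0.2182, 0.3387]
orientation: [1.0, -0.0, -0.0, -0.001]
wrist_force: [0.2, -0.6, -2.2]
gripper_width: 0.0127
```

Run:
```python
from h import *
s=robot.read_state();print(s['t'],s['tcp_pos'],s['gripper_width'],yaw(s['orientation']),s['wrist_force'],s['q'])
save(robot.camera("scene"),"s11")
C=cal("wrist");np.savez("w11",*C);im=robot.camera("wrist");save(im,"w11")
```

```text
19.9167 [ 0.51026943 -0.218161    0.33868252] 0.012713097664787395 -0.019169774325404305 [ 0.24403847 -0.64698621 -2.16165388] [-6.08646607e-01 -4.43738293e-02  1.68905094e+00  6.76927083e-04
  1.49841064e+00 -6.08360900e-01]
```

Run:
```python
from h import *
im=cv2.cvtColor(cv2.imread("pics/scene0.png"),cv2.COLOR_BGR2RGB)
a=cv2.resize(im[250:340,100:215],None,fx=5,fy=5,interpolation=cv2.INTER_CUBIC)
im=cv2.cvtColor(cv2.imread("pics/top0.png"),cv2.COLOR_BGR2RGB)
b=cv2.resize(im[190:255,362:450],None,fx=5,fy=5,interpolation=cv2.INTER_CUBIC)
save(a,"c11a");save(b,"c11b")
z=np.load("w11.npz");C=[z[k] for k in z.files]
f=ray(C,[(241,184),(326,186)],.016);print(f,np.linalg.norm(f[0]-f[1]),np.degrees(np.arctan2(*(f[1]-f[0])[:2][::-1])))
```

```text
[[ 0.45996597 -0.24807921  0.016     ]
 [ 0.57455257 -0.25073757  0.016     ]] 0.1146174274417898 -1.3290001981740585
```

```bash
cat >> h.py <<'E'
BC=np.array([.515,-.337]);BA=np.radians(-91.3)
def binf(p): 
    d=np.asarray(p)[...,:2]-BC; c,s_=np.cos(BA),np.sin(BA)
    return np.stack([d[...,0]*c+d[...,1]*s_,-d[...,0]*s_+d[...,1]*c],-1)
def binw(b):
    c,s_=np.cos(BA),np.sin(BA); b=np.asarray(b,float); return BC+np.stack([b[...,0]*c-b[...,1]*s_,b[...,0]*s_+b[...,1]*c],-1)
def pebbles(n,im,u0,v0,u1,v1,z=.0125):
    C=cal(n);h=cv2.cvtColor(im,cv2.COLOR_RGB2HSV)
    m=((h[...,0]<14)&(h[...,1]>110)).astype(np.uint8); m2=np.zeros_like(m);m2[v0:v1,u0:u1]=m[v0:v1,u0:u1]
    out=[]
    for c in rect(m2):
        if cv2.contourArea(c)<8: continue
        u,v=cv2.minAreaRect(c)[0];out.append((u,v,cv2.contourArea(c),*ray(C,(u,v),z)[0][:2]))
    return np.array(out)
E
python3 - <<'E'
from h import *
im=cv2.cvtColor(cv2.imread("pics/top0.png"),cv2.COLOR_BGR2RGB)
p=pebbles("top",im,374,205,436,243);print(p.round(3));print(binf(p[:,3:]).round(4))
im=cv2.cvtColor(cv2.imread("pics/scene0.png"),cv2.COLOR_BGR2RGB)
p=pebbles("scene",im,125,265,190,315);print(p.round(3));print(binf(p[:,3:]).round(4))
C=cal("top");q=lambda x,y,z:print(binf(ray(C,(362+x/5,190+y/5),z)[0]).round(4))
q(33,50,.016);q(33,258,.016);q(200,32,.07);q(398,40,.07);q(400,272,.07);q(205,268,.07)
E
```

```text
[[ 4.100e+02  2.220e+02  3.400e+01  5.100e-01 -3.650e-01]
 [ 3.870e+02  2.205e+02  3.350e+01  5.160e-01 -3.020e-01]
 [ 3.880e+02  2.345e+02  3.200e+01  4.770e-01 -3.030e-01]
 [ 4.100e+02  2.325e+02  3.150e+01  4.810e-01 -3.630e-01]
 [ 3.995e+02  2.225e+02  3.100e+01  5.100e-01 -3.360e-01]
 [ 4.225e+02  2.335e+02  3.050e+01  4.780e-01 -3.970e-01]]
[[ 0.0282 -0.0041]
 [-0.0347  0.0001]
 [-0.0333 -0.0384]
 [ 0.027  -0.0329]
 [-0.0007 -0.0054]
 [ 0.0611 -0.0357]]
[[ 1.350e+02  2.720e+02  1.340e+02  4.060e-01 -3.460e-01]
 [ 1.835e+02  3.095e+02  5.150e+01  5.780e-01 -3.300e-01]
 [ 1.355e+02  3.030e+02  4.650e+01  4.780e-01 -3.950e-01]
 [ 1.545e+02  3.020e+02  4.650e+01  5.110e-01 -3.630e-01]
 [ 1.670e+02  2.760e+02  4.600e+01  4.760e-01 -3.000e-01]
 [ 1.640e+02  2.935e+02  4.500e+01  5.100e-01 -3.350e-01]
 [ 1.470e+02  2.935e+02  4.350e+01  4.780e-01 -3.620e-01]
 [ 1.770e+02  2.850e+02  4.050e+01  5.150e-01 -2.990e-01]]
[[ 0.011  -0.109 ]
 [-0.008   0.0626]
 [ 0.0585 -0.0353]
 [ 0.0266 -0.0039]
 [-0.0364 -0.0396]
 [-0.0022 -0.0054]
 [ 0.0255 -0.036 ]
 [-0.0376 -0.0006]]
[-0.0843  0.0564]
[-0.0875 -0.0579]
[-0.006   0.0583]
[0.0985 0.0539]
[ 0.0936 -0.0685]
[-0.0081 -0.0664]
```

```bash
sed -i 's/radians(-91.3)/radians(-91.8)/' h.py
cat >> h.py <<'E'
QC=np.array([.6245,.150]);QA=np.radians(-3.1)
def qw(b):
    c,s_=np.cos(QA),np.sin(QA); b=np.asarray(b,float); return QC+np.stack([b[...,0]*c-b[...,1]*s_,b[...,0]*s_+b[...,1]*c],-1)
E
python3 - <<'E'
from h import *
p=qw([-.205,0]);print(p)
go(*p,.24,86.9);go(*p,.077,86.9)
E
```

```text
[0.41979998 0.16108616]
GO [ -9.01 -37.83   9.94] -86.8
GO [ -9.   -37.82  26.24] -86.8
```

>>> jog_arm(deltas="-0.5 -2 0 -7 0.5;-1 -4.5 0 -14 0.5;-1.5 -7 0 -21 0.5;-2 -10 0 -28 0.5;-3 -13 1 -35 0.5;-4 -16 2 -42 0.5;-5 -19 3 -49 0.5;-5.5 -22 4 -56 0.5;-6 -25 5 -63 0.5;-7 -28 6 -70 0.5;-8 -31 7 -77 0.5;-8.5 -34 8 -84 0.5;-9 -37 9 -87 0.5;-9 -37.8 10 -87 0.5;-9 -37.8 10 -87 0.5;-9 -37.8 10 -87 0.5;-9 -37.8 10 -87 0.5")

```text
t: 21.43
tcp_pos: [0.4207, 0.1591, 0.24]
orientation: [0.725, 0.688, 0.0, 0.0]
wrist_force: [0.8, 1.0, -1.2]
gripper_width: 0.0125
```

Run:
```python
from h import *
s=robot.read_state();print(s['t'],s['tcp_pos'],s['gripper_width'],yaw(s['orientation']),s['wrist_force'],s['q'])
p=qw([-.205,0]);go(*p,.077,86.9)
save(robot.camera("scene"),"s12")
save(robot.camera("top"),"t12")
```

```text
21.4333 [0.42065263 0.15912519 0.23997358] 0.012494337123178623 86.99733112529331 [ 0.752382    1.03938633 -1.2076404 ] [ 1.08830248e-01 -2.49160372e-01  2.05001745e+00 -4.40778566e-04
  1.33972611e+00 -1.40945903e+00]
GO [ 0.2  -0.11 16.3 ] 0.1
```

>>> jog_arm(deltas="0.2 -1.5 4 0 0.5;0.2 -1.5 8 0 0.5;0.2 -1.5 12 0 0.5;0.2 -1.5 15 0 0.5;0.2 -1.5 16.3 0 0.5;0.2 -1.5 16.3 0 0.5;0.2 -0.8 16.3 0 0.5;0.2 -0.3 16.3 0 0.5;0.2 0.1 16.3 0 0.5;0.2 0.3 16.3 0 0.5;0.2 0.3 16.3 0 0.5", force=50)

```text
t: 22.45
tcp_pos: [0.4245, 0.1614, 0.0774]
orientation: [0.725, 0.688, 0.001, 0.0]
wrist_force: [-1.4, -0.3, -1.6]
gripper_width: 0.013
```

Run:
```python
from h import *
s=robot.read_state();print(s['t'],s['tcp_pos'],s['gripper_width'],yaw(s['orientation']),s['wrist_force'],s['moment'])
im=robot.camera("scene");save(cv2.resize(im[60:240,200:400],None,fx=3,fy=3,interpolation=cv2.INTER_CUBIC),"s13")
R_=.1615
for t in range(0,36,5): a=np.radians(24.5+t); print(t,(R_*(np.cos(np.radians(24.5))-np.cos(a))*100).round(2),(R_*(np.sin(a)-np.sin(np.radians(24.5)))*100).round(2))
```

```text
22.45 [0.42453035 0.16141194 0.07737723] 0.012971198172329631 87.01003348147597 [-1.41853873 -0.30375656 -1.64555351] [-0.04966949  0.33074551 -0.03438199]
0 0.0 0.0
5 0.64 1.26
10 1.39 2.45
15 2.23 3.58
20 3.18 4.62
25 4.21 5.58
30 5.32 6.45
35 6.5 7.22
```

>>> jog_arm(deltas="0 0.5 -0.5 0 0.5;0 0.8 -0.9 0 0.5;0 1.1 -1.3 0 0.5;0 1.5 -1.9 0 0.5;0 1.8 -2.4 0 0.5;0 2.3 -3.0 0 0.5;0 2.7 -3.6 0 0.5;0 3.2 -4.1 0 0.5;0 3.6 -4.6 0 0.5;0 4.1 -5.1 0 0.5;0 4.6 -5.6 0 0.5;0 5.2 -6.1 0 0.5;0 5.8 -6.5 0 0.5;0 5.8 -6.5 0 0.5", force=40)

```text
t: 23.67
tcp_pos: [0.4813, 0.1583, 0.1421]
orientation: [0.725, 0.688, -0.001, -0.001]
wrist_force: [-5.9, -0.8, 1.9]
gripper_width: 0.0126
```

Run:
```python
from h import *
s=robot.read_state();print(s['t'],s['tcp_pos'],s['gripper_width'],yaw(s['orientation']),s['wrist_force'],s['moment'])
im=robot.camera("scene");save(cv2.resize(im[60:240,200:400],None,fx=3,fy=3,interpolation=cv2.INTER_CUBIC),"s14")
C=cal("wrist");np.savez("w14",*C);im=robot.camera("wrist");save(im,"w14")
```

```text
23.6667 [0.48125074 0.15826191 0.14210231] 0.012645413491870022 87.01571230036598 [-5.85131581 -0.76674587  1.87944107] [-0.14625568  1.46174215 -0.0792436 ]
```

>>> jog_arm(deltas="0 -1.5 0 0 0.5;0 -3 -1 0 0.5;0 -4 -4 0 0.5;0 -4 -8 0 0.5;0 -4 -12 0 0.5;0 -4 -14 0 0.5;0 -4 -14 0 0.5", force=80)

```text
t: 24.35
tcp_pos: [0.445, 0.1608, 0.2887]
orientation: [0.725, 0.689, 0.006, 0.005]
wrist_force: [1.3, 0.5, -0.4]
gripper_width: 0.0127
```

Run:
```python
from h import *
s=robot.read_state();print(s['t'],s['tcp_pos'],s['gripper_width'],yaw(s['orientation']),s['wrist_force'],s['moment'])
p=binw([-.145,-.02]);print(p);go(*p,.25,-1.8);go(*p,.128,-1.8)
```

```text
24.35 [0.44498814 0.16081974 0.28868837] 0.01274625273454873 87.04323215598347 [ 1.27140891  0.46605428 -0.38084124] [ 0.03345413  0.02063142 -0.00172083]
[ 0.49956443 -0.19144333]
GO [-34.91   7.21   3.9 ] 88.8
GO [-34.93   7.03  16.1 ] 88.8
```

>>> jog_arm(deltas="-2 0 0 7 0.5;-4 0.5 0 14 0.5;-6.5 1 0 21 0.5;-9 1.5 0 28 0.5;-12 2 0 35 0.5;-15 3 0 42 0.5;-18 3.5 0 49 0.5;-21 4 0 56 0.5;-24 5 0 63 0.5;-27 5.5 0 70 0.5;-30 6 0 77 0.5;-33 7 0 84 0.5;-35 7.2 0 89 0.5;-35 7.2 2 89 0.5;-35 7.2 4 89 0.5;-35 7.2 4 89 0.5;-35 7.2 4 89 0.5")

```text
t: 25.77
tcp_pos: [0.4944, -0.1924, 0.2394]
orientation: [1.0, -0.017, -0.001, -0.001]
wrist_force: [0.5, 0.4, -0.8]
gripper_width: 0.0127
```

Run:
```python
from h import *
s=robot.read_state();print(s['t'],s['tcp_pos'],s['gripper_width'],yaw(s['orientation']),s['wrist_force'],s['moment'])
p=binw([-.145,-.02]);print(p);go(*p,.128,-1.8)
im=robot.camera("scene");save(cv2.resize(im[200:340,90:260],None,fx=4,fy=4,interpolation=cv2.INTER_CUBIC),"s15")
im=robot.camera("top");save(cv2.resize(im[170:290,330:480],None,fx=4,fy=4,interpolation=cv2.INTER_CUBIC),"t15")
```

```text
25.7667 [ 0.4943712  -0.19237939  0.23942161] 0.012719507515987381 -1.9760519666367935 [ 0.49410171  0.41595815 -0.84962434] [ 0.07030958 -0.05480289  0.01273051]
[ 0.49956443 -0.19144333]
GO [ 0.55 -0.09 11.14] -0.2
```

Run:
```python
from h import *
C=cal("scene");s=robot.read_state()
for z in (.108,.114,.120):
    l=ray(C,[(90+275/4,200+160/4),(90+340/4,200+225/4)],z);print(z,l.round(4),"lip bin",binf(l.mean(0)),np.linalg.norm(l[0]-l[1]),np.degrees(np.arctan2(*(l[1]-l[0])[:2][::-1])))
print("tcp bin",binf(s['tcp_pos']))
```

```text
0.108 [[ 0.4444 -0.2721  0.108 ]
 [ 0.5103 -0.2759  0.108 ]] lip bin [-0.06177742 -0.03959921] 0.0660400516593795 -3.2892146483901143
0.114 [[ 0.449  -0.2738  0.114 ]
 [ 0.5144 -0.2776  0.114 ]] lip bin [-0.06023216 -0.03517307] 0.06550820941346257 -3.2892146483900957
0.12 [[ 0.4537 -0.2755  0.12  ]
 [ 0.5185 -0.2792  0.12  ]] lip bin [-0.0586869  -0.03074693] 0.06497636716754553 -3.2892146483901317
tcp bin [-0.1434082  -0.02387144]
```

>>> jog_arm(deltas="0.4 0 3 0 0.5;0.4 0 6 0 0.5;0.4 0 8 0 0.5;0.4 0 9.5 0 0.5;0.4 0 10.5 0 0.5;0.4 0 11 0 0.5;0.4 0 11 0 0.5")

```text
t: 26.45
tcp_pos: [0.4993, -0.1929, 0.1313]
orientation: [1.0, -0.017, -0.0, 0.0]
wrist_force: [0.1, -0.4, -1.7]
gripper_width: 0.0124
```

Run:
```python
from h import *
s=robot.read_state();print(s['t'],s['tcp_pos'],s['wrist_force'],s['moment'],binf(s['tcp_pos']))
im=robot.camera("scene");save(cv2.resize(im[200:340,90:260],None,fx=4,fy=4,interpolation=cv2.INTER_CUBIC),"s16")
```

```text
26.45 [ 0.49934356 -0.1928933   0.1313279 ] [ 0.09243066 -0.43045474 -1.72289075] [0.07449046 0.07879025 0.01039918] [-0.14354381 -0.02017521]
```

>>> jog_arm(deltas="0 -0.2 0.3 0 0.5;0 -0.2 0.6 0 0.5;0 -0.2 0.6 0 0.5")

```text
t: 26.75
tcp_pos: [0.4994, -0.1909, 0.1255]
orientation: [1.0, -0.017, 0.0, 0.0]
wrist_force: [0.4, 0.2, -2.2]
gripper_width: 0.0128
```

>>> jog_arm(deltas="0 0 0.2 0 0.5;0 0 0.4 0 0.5;0 0 0.4 0 0.5")

```text
t: 27.0
tcp_pos: [0.4994, -0.191, 0.1213]
orientation: [1.0, -0.017, 0.0, 0.0]
wrist_force: [0.5, -0.3, -0.3]
gripper_width: 0.0124
```

Run:
```python
from h import *
s=robot.read_state();print(s['t'],s['tcp_pos'],s['wrist_force'],s['moment'],binf(s['tcp_pos']))
im=robot.camera("scene");save(cv2.resize(im[200:340,90:260],None,fx=4,fy=4,interpolation=cv2.INTER_CUBIC),"s17")
```

```text
27.0 [ 0.49941677 -0.19102324  0.12128665] [ 0.53912647 -0.31775923 -0.32567298] [ 0.01805655 -0.06454265 -0.0309595 ] [-0.14541525 -0.02016078]
```

>>> jog_arm(deltas="0 0.5 0.1 0 0.5;0 1 0.1 0 0.5;0 1.5 0.1 0 0.5;0 2 0.1 0 0.5;0 2.5 0.1 0 0.5;0 3 0.1 0 0.5;0 3.5 0.1 0 0.5;0 4 0.1 0 0.5;0 4.5 0.1 0 0.5;0 4.8 0.1 0 0.5;0 4.8 0.1 0 0.5", force=50)

```text
t: 27.97
tcp_pos: [0.498, -0.2398, 0.121]
orientation: [1.0, -0.018, 0.001, 0.0]
wrist_force: [0.7, 2.4, 3.4]
gripper_width: 0.013
```

Run:
```python
from h import *
s=robot.read_state();print(s['t'],s['tcp_pos'],s['wrist_force'],s['moment'],binf(s['tcp_pos']))
im=robot.camera("scene");save(cv2.resize(im[200:340,90:260],None,fx=4,fy=4,interpolation=cv2.INTER_CUBIC),"s18")
```

```text
27.9667 [ 0.49801849 -0.23984033  0.12099097] [0.68661867 2.41032488 3.443773  ] [ 0.34776684 -0.12466104  0.06371922] [-0.09657832 -0.02002499]
```

>>> jog_arm(deltas="0 0 0.5 0 0.5;0 0 1 0 0.5;0 0 1.5 0 0.5;0 0 2 0 0.5;0 0 2.5 0 0.5;0 0 3 0 0.5;0 0 3.5 0 0.5;0 0 4 0 0.5;0 0 4.5 0 0.5;0 0 5 0 0.5;0 0 5.4 0 0.5;0 0 5.4 0 0.5", force=40)

```text
t: 29.02
tcp_pos: [0.4982, -0.2387, 0.0664]
orientation: [1.0, -0.017, 0.001, 0.0]
wrist_force: [0.8, 4.9, 6.6]
gripper_width: 0.0126
```

Run:
```python
from h import *
s=robot.read_state();print(s['t'],s['tcp_pos'],s['wrist_force'],s['moment'],binf(s['tcp_pos']))
im=robot.camera("scene");save(cv2.resize(im[200:340,90:260],None,fx=4,fy=4,interpolation=cv2.INTER_CUBIC),"s19")
```

```text
29.0167 [ 0.49819471 -0.23868053  0.06640306] [0.7711301  4.90568403 6.63771019] [ 0.31090237 -0.2821456   0.10886526] [-0.09774308 -0.01988529]
```

>>> jog_arm(deltas="0 0.2 0.4 0 0.5;0 0.5 0.7 0 0.5;0 0.8 0.7 0 0.5;0 1.1 0.7 0 0.5;0 1.4 0.7 0 0.5;0 1.7 0.7 0 0.5;0 2 0.7 0 0.5;0 2.2 0.7 0 0.5;0 2.2 0.7 0 0.5", force=60)

```text
t: 29.82
tcp_pos: [0.4973, -0.2611, 0.0599]
orientation: [1.0, -0.017, 0.0, 0.0]
wrist_force: [-0.2, 4.9, 6.5]
gripper_width: 0.0125
```

Run:
```python
from h import *
s=robot.read_state();print(s['t'],s['tcp_pos'],s['wrist_force'],s['moment'],binf(s['tcp_pos']))
im=robot.camera("scene");save(cv2.resize(im[200:340,90:260],None,fx=4,fy=4,interpolation=cv2.INTER_CUBIC),"s20")
```

```text
29.8167 [ 0.49730135 -0.26105425  0.05989199] [-0.15042935  4.94956611  6.52875397] [ 0.27902944 -0.01937613  0.02676368] [-0.07535235 -0.02007543]
```

>>> jog_arm(deltas="0 0.3 0 0 0.5;0 0.6 0 0 0.5;0 0.9 0 0 0.5;0 1.2 0 0 0.5;0 1.5 0 0 0.5;0 1.5 0 0 0.5", force=50)

```text
t: 30.37
tcp_pos: [0.4968, -0.2759, 0.0599]
orientation: [1.0, -0.017, 0.0, -0.0]
wrist_force: [0.6, 5.4, 7.2]
gripper_width: 0.0126
```

Run:
```python
from h import *
s=robot.read_state();print(s['t'],s['tcp_pos'],s['wrist_force'],s['moment'],binf(s['tcp_pos']))
im=robot.camera("scene");save(cv2.resize(im[200:340,90:260],None,fx=4,fy=4,interpolation=cv2.INTER_CUBIC),"s21")
im=robot.camera("top");save(cv2.resize(im[170:290,330:480],None,fx=4,fy=4,interpolation=cv2.INTER_CUBIC),"t21")
```

```text
30.3667 [ 0.49680201 -0.27593289  0.05988297] [0.58730743 5.40013742 7.16841256] [ 0.39527979 -0.09919359  0.02273093] [-0.06046536 -0.02010717]
```

>>> jog_arm(deltas="0 -0.1 0.3 0 0.5;0 -0.3 0.6 0 0.5;0 -0.5 0.9 0 0.5;0 -0.7 1.2 0 0.5;0 -0.9 1.5 0 0.5;0 -1.1 1.8 0 0.5;0 -1.3 2 0 0.5;0 -1.3 2 0 0.5", force=40)

```text
t: 31.13
tcp_pos: [0.4975, -0.2626, 0.0406]
orientation: [1.0, -0.017, 0.0, 0.0]
wrist_force: [-0.8, 7.2, 13.4]
gripper_width: 0.0127
```

Run:
```python
from h import *
s=robot.read_state();print(s['t'],s['tcp_pos'],s['wrist_force'],s['moment'],binf(s['tcp_pos']))
im=robot.camera("scene");save(cv2.resize(im[200:340,90:260],None,fx=4,fy=4,interpolation=cv2.INTER_CUBIC),"s22")
```

```text
31.1333 [ 0.49753214 -0.26256775  0.04055471] [-0.837066    7.22442902 13.37378126] [ 0.6289544   0.3405253  -0.07527085] [-0.07384684 -0.01979722]
```

>>> jog_arm(deltas="0 0 0 0 0.5;0 -0.3 -0.3 0 0.5;0 -0.6 -0.8 0 0.5;0 -0.8 -1.5 0 0.5;0 -1 -2.3 0 0.5;0 -1 -3.3 0 0.5;0 -1 -4.5 0 0.5;0 -1 -6 0 0.5;0 -1 -7.5 0 0.5;0 -1 -9 0 0.5;0 -1 -10.5 0 0.5;0 -1 -12 0 0.5;0 -1 -13.5 0 0.5;0 -1 -14.5 0 0.5;0 -1 -15 0 0.5;0 -1 -15 0 0.5", force=90)

```text
t: 32.52
tcp_pos: [0.4977, -0.2535, 0.1911]
orientation: [1.0, -0.017, 0.001, 0.001]
wrist_force: [0.7, -0.1, -2.2]
gripper_width: 0.0119
```

Run:
```python
from h import *
s=robot.read_state();print(s['t'],s['tcp_pos'],s['wrist_force'],s['moment'],binf(s['tcp_pos']))
im=robot.camera("scene");save(cv2.resize(im[160:340,60:260],None,fx=4,fy=3.3,interpolation=cv2.INTER_CUBIC),"s23")
```

```text
32.5167 [ 0.49773195 -0.25346794  0.19110681] [ 0.72783353 -0.12778207 -2.24474488] [ 0.12841533 -0.03236882  0.00725472] [-0.08294844 -0.01988333]
```

Run:
```python
from h import *
p=qw([-.125,0]);print(p);go(*p,.20,86.9);go(*p,.066,86.9)
```

```text
[0.49968292 0.15675985]
GO [ -1.17 -40.97  -1.05] -88.9
GO [ -1.18 -40.97  12.35] -88.9
```

>>> jog_arm(deltas="0 -0.3 0 -1 0.5;0 -0.8 -0.2 -2 0.5;0 -1.5 -0.5 -4 0.5;0 -2.4 -1 -7 0.5;0 -3.5 -1.5 -10 0.5;0 -4.8 -2 -14 0.5;0 -6.2 -2 -18 0.5;0 -7.8 -2 -22 0.5;-0.2 -9.5 -2 -26 0.5;-0.3 -11.3 -2 -30 0.5;-0.4 -13.2 -2 -34 0.5;-0.5 -15.1 -2 -38 0.5;-0.6 -17 -2 -42 0.5;-0.7 -19 -2 -46 0.5;-0.8 -21 -2 -50 0.5;-0.9 -22.9 -2 -54 0.5;-1 -24.6 -2 -58 0.5;-1 -26 -2 -61 0.5;-1 -27 -2 -63 0.5;-1 -27.5 -2 -64 0.5")

```text
t: 34.23
tcp_pos: [0.4962, 0.0237, 0.2091]
orientation: [0.856, 0.517, -0.0, -0.0]
wrist_force: [0.2, -0.6, -3.0]
gripper_width: 0.012
```

Run:
```python
from h import *
s=robot.read_state();print(s['t'],s['tcp_pos'],s['wrist_force'],yaw(s['orientation']))
p=qw([-.125,0]);print(p);go(*p,.20,86.9)
im=robot.camera("scene");save(cv2.resize(im[60:260,150:400],None,fx=3,fy=3,interpolation=cv2.INTER_CUBIC),"s24")
```

```text
34.2333 [0.49615152 0.02373618 0.20906215] [ 0.17332335 -0.58697087 -3.00900843] 62.251820144279506
[0.49968292 0.15675985]
GO [11.94 -5.88  0.91] -24.6
```

Five pebbles ride safely in the scoop (360,385 in the crop).

>>> jog_arm(deltas="0.3 -0.1 0 -1 0.5;0.9 -0.4 0 -3 0.5;1.8 -0.8 0 -6 0.5;2.9 -1.4 0 -9 0.5;4.1 -2 0 -12 0.5;5.4 -2.6 0 -15 0.5;6.7 -3.2 0 -18 0.5;8 -3.9 0 -21 0.5;9.3 -4.6 0 -23 0.5;10.5 -5.2 0 -24 0.5;11.3 -5.6 0 -24.6 0.5;11.8 -5.8 0 -24.6 0.5;11.9 -5.9 0 -24.6 0.5;11.9 -5.9 0 -24.6 0.5;11.9 -5.9 0 -24.6 0.5")

```text
t: 35.53
tcp_pos: [0.5003, 0.1546, 0.2092]
orientation: [0.728, 0.686, -0.0, 0.0]
wrist_force: [0.0, 0.8, -1.8]
gripper_width: 0.0123
```

Run:
```python
from h import *
s=robot.read_state();print(s['t'],s['tcp_pos'],s['wrist_force'],yaw(s['orientation']))
p=qw([-.125,0]);print(p);go(*p,.070,86.9)
im=robot.camera("scene");save(cv2.resize(im[60:260,150:400],None,fx=3,fy=3,interpolation=cv2.INTER_CUBIC),"s25")
```

```text
35.5333 [0.50034701 0.15455925 0.20924271] [ 0.0204164   0.80187173 -1.79812051] 86.59560097675386
[0.49968292 0.15675985]
GO [ 0.22 -0.08 13.92] -0.3
```

Run:
```python
from h import *
p=qw([-.226,.035]);print(p);go(*p,.20,86.9);go(*p,.057,86.9)
```

```text
[0.40072347 0.1971706 ]
GO [  3.67 -10.2    0.93] -0.3
GO [  3.67 -10.2   15.23] -0.3
```

>>> jog_arm(deltas="0.1 -0.2 0 0 0.5;0.3 -0.6 0 0 0.5;0.5 -1.2 0 0 0.5;0.9 -2.1 0 0 0.5;1.3 -3.2 0 0 0.5;1.8 -4.5 0 0 0.5;2.3 -5.8 0 0 0.5;2.8 -7.1 1 0 0.5;3.2 -8.3 2 0 0.5;3.5 -9.3 3.2 0 0.5;3.7 -9.9 4.6 0 0.5;3.7 -10.2 6 0 0.5;3.7 -10.2 7.4 0 0.5;3.7 -10.2 8.8 0 0.5;3.7 -10.2 10.2 0 0.5;3.7 -10.2 11.6 0 0.5;3.7 -10.2 13 0 0.5;3.7 -10.2 14.2 0 0.5;3.7 -10.2 15 0 0.5;3.7 -10.2 15.2 0 0.5")

```text
t: 37.25
tcp_pos: [0.399, 0.198, 0.0561]
orientation: [0.727, 0.686, -0.001, -0.001]
wrist_force: [0.3, -0.5, -2.6]
gripper_width: 0.0117
```

Run:
```python
from h import *
s=robot.read_state();print(s['t'],s['tcp_pos'],s['wrist_force'],s['moment'],yaw(s['orientation']))
im=robot.camera("scene");save(cv2.resize(im[60:260,150:400],None,fx=3,fy=3,interpolation=cv2.INTER_CUBIC),"s26")
```

```text
37.25 [0.39898151 0.1980107  0.05607281] [ 0.29563283 -0.51827868 -2.58003278] [0.06707281 0.19141894 0.03288485] 86.65365847183284
```

>>> jog_arm(deltas="0 0.2 0 0 0.5;0 0.5 0 0 0.5;0 0.8 0 0 0.5;0 1.1 0 0 0.5;0 1.4 0 0 0.5;0 1.6 0 0 0.5;0 1.6 0 0 0.5")

```text
t: 37.88
tcp_pos: [0.4173, 0.197, 0.0575]
orientation: [0.728, 0.686, 0.0, 0.0]
wrist_force: [-0.6, -0.0, -2.0]
gripper_width: 0.0121
```

Run:
```python
from h import *
s=robot.read_state();print(s['t'],s['tcp_pos'],s['wrist_force'],s['moment'],yaw(s['orientation']))
im=robot.camera("scene");save(cv2.resize(im[60:260,150:400],None,fx=3,fy=3,interpolation=cv2.INTER_CUBIC),"s27")
```

```text
37.8833 [0.41731283 0.1969794  0.05752167] [-0.58783098 -0.04206794 -1.96610016] [0.04530551 0.14796449 0.02916502] 86.60881300428805
```

>>> jog_arm(deltas="0 0.3 0 0 0.5;0 0.5 -0.4 0 0.5;0 0.6 -0.9 0 0.5;0 0.75 -1.4 0 0.5;0 0.95 -1.9 0 0.5;0 1.15 -2.4 0 0.5;0 1.15 -2.4 0 0.5", force=40)

```text
t: 38.52
tcp_pos: [0.4296, 0.1966, 0.0829]
orientation: [0.728, 0.686, 0.001, 0.001]
wrist_force: [0.0, -1.2, -1.8]
gripper_width: 0.0119
```

Run:
```python
from h import *
s=robot.read_state();print(s['t'],s['tcp_pos'],s['wrist_force'],s['moment'],yaw(s['orientation']))
im=robot.camera("scene");save(cv2.resize(im[100:220,230:380],None,fx=5,fy=5,interpolation=cv2.INTER_CUBIC),"s28")
```

```text
38.5167 [0.42956996 0.19655067 0.08292664] [ 0.01846423 -1.16806861 -1.78008691] [-0.01070953  0.13983072  0.05709588] 86.62344646108103
```

Run:
```python
from h import *
C=cal("scene");s=robot.read_state()
print((s['tcp_pos'][:2]-QC)@np.array([np.cos(QA),np.sin(QA)]))
for z in (.03,.05,.07,.09):
    l=ray(C,[(230+402/5,100+402/5),(230+468/5,100+350/5)],z)
    d=l[:,:2]-QC; b=np.c_[d@[np.cos(QA),np.sin(QA)],d@[-np.sin(QA),np.cos(QA)]]
    print(z,b.round(4).tolist(),np.linalg.norm(l[0]-l[1]))
C=cal("wrist");np.savez("w28",*C);im=robot.camera("wrist");save(im,"w28")
```

```text
-0.19773211674099495
0.03 [[-0.0757, 0.0297], [-0.076, 0.0915]] 0.061815737538190633
0.05 [[-0.0634, 0.0141], [-0.0637, 0.0744]] 0.06031359370785731
0.07 [[-0.0511, -0.0015], [-0.0514, 0.0573]] 0.0588114498775241
0.09 [[-0.0388, -0.017], [-0.0391, 0.0403]] 0.057309306047190776
```

>>> jog_arm(deltas="0 -0.3 0 0 0.5;0 -0.9 0 0 0.5;0 -1.3 0.5 0 0.5;0 -1.3 1.2 0 0.5;0 -1.3 1.9 0 0.5;0 -1.3 2.3 0 0.5;0 -1.3 2.4 0 0.5;0 -1 2.4 0 0.5;0 -0.7 2.4 0 0.5;0 -0.4 2.4 0 0.5;0 -0.1 2.4 0 0.5;0 0.1 2.4 0 0.5;0 0.1 2.4 0 0.5", force=60)

```text
t: 39.7
tcp_pos: [0.4299, 0.1963, 0.0576]
orientation: [0.728, 0.686, 0.0, 0.0]
wrist_force: [-0.6, -0.1, -2.1]
gripper_width: 0.0115
```

Run:
```python
from h import *
s=robot.read_state();print(s['t'],s['tcp_pos'],s['wrist_force'],s['moment'],yaw(s['orientation']))
im=robot.camera("scene");save(cv2.resize(im[100:220,230:380],None,fx=5,fy=5,interpolation=cv2.INTER_CUBIC),"s29")
```

```text
39.7 [0.42992831 0.19625303 0.05761799] [-0.61824733 -0.05825774 -2.13560308] [-0.01276251  0.16934427  0.01317641] 86.61207997144098
```

>>> jog_arm(deltas="0 0.2 0 0 0.5;0 0.4 0 0 0.5;0 0.4 0 0 0.5")

```text
t: 40.0
tcp_pos: [0.4308, 0.196, 0.0564]
orientation: [0.728, 0.686, -0.002, -0.002]
wrist_force: [-7.9, -0.3, 2.6]
gripper_width: 0.012
```

>>> jog_arm(deltas="0 0.2 0 0 0.5;0 0.4 0 0 0.5;0 0.4 0 0 0.5")

```text
t: 40.25
tcp_pos: [0.4307, 0.1959, 0.0552]
orientation: [0.727, 0.686, -0.006, -0.005]
wrist_force: [-21.8, 0.9, 9.5]
gripper_width: 0.0122
```

>>> jog_arm(deltas="0 -0.2 -0.4 0 0.5;0 -0.2 -0.8 0 0.5;0 -0.1 -1.2 0 0.5;0 0 -1.6 0 0.5;0 0 -2.0 0 0.5;0 0.1 -2.4 0 0.5;0 0.1 -2.6 0 0.5;0 0.1 -2.6 0 0.5", force=40)

```text
t: 40.92
tcp_pos: [0.4368, 0.1958, 0.0831]
orientation: [0.728, 0.686, -0.001, -0.001]
wrist_force: [-6.7, 0.9, -1.9]
gripper_width: 0.0117
```

Run:
```python
from h import *
s=robot.read_state();print(s['t'],s['tcp_pos'],s['wrist_force'],s['moment'],yaw(s['orientation']))
im=robot.camera("scene");save(cv2.resize(im[100:220,230:380],None,fx=5,fy=5,interpolation=cv2.INTER_CUBIC),"s30")
```

```text
40.9167 [0.4367769  0.1958165  0.08305838] [-6.69345573  0.92196053 -1.89406624] [0.22772324 1.4686801  0.22678666] 86.64248053353928
```

Run:
```python
from h import *
p=qw([-.095,0]);go(*p,.13,86.9);go(*p,.091,86.9)
```

```text
GO [-3.52  9.49 -4.74] -0.2
GO [-3.52  9.51 -0.84] -0.2
```

>>> jog_arm(deltas="0 -0.2 0 0 0.5;0 -0.5 -0.2 0 0.5;0 -0.5 -0.6 0 0.5;0 -0.5 -1.2 0 0.5;0 -0.5 -2 0 0.5;0 -0.5 -2.9 0 0.5;0 -0.5 -3.8 0 0.5;0 -0.5 -4.5 0 0.5;0 -0.5 -4.8 0 0.5;-0.1 -0.3 -4.8 0 0.5;-0.3 0.1 -4.8 0 0.5;-0.5 0.7 -4.8 0 0.5;-0.8 1.4 -4.8 0 0.5;-1.1 2.1 -4.8 0 0.5;-1.4 2.9 -4.8 0 0.5;-1.7 3.7 -4.8 0 0.5;-2 4.5 -4.8 0 0.5;-2.3 5.2 -4.8 0 0.5;-2.5 5.7 -4.8 0 0.5;-2.6 6 -4.8 0 0.5", force=80)

```text
t: 42.63
tcp_pos: [0.4972, 0.1658, 0.1313]
orientation: [0.728, 0.686, 0.0, 0.0]
wrist_force: [0.5, 0.5, -1.8]
gripper_width: 0.0124
```

Run:
```python
from h import *
s=robot.read_state();print(s['t'],s['tcp_pos'],s['wrist_force'],s['moment'],yaw(s['orientation']))
p=qw([-.095,0]);go(*p,.13,86.9);go(*p,.091,86.9)
im=robot.camera("scene");save(cv2.resize(im[100:220,230:380],None,fx=5,fy=5,interpolation=cv2.INTER_CUBIC),"s31")
```

```text
42.6333 [0.49724367 0.16582513 0.13130611] [ 0.54735139  0.51549365 -1.75195067] [-0.02256675  0.15344311  0.01326767] 86.59584854281317
GO [-0.87  3.3   0.13] -0.3
GO [-0.87  3.3   4.03] -0.3
```

>>> jog_arm(deltas="-0.1 0.3 0 0 0.5;-0.3 0.9 0 0 0.5;-0.5 1.6 0 0 0.5;-0.7 2.3 0 0 0.5;-0.8 2.8 0 0 0.5;-0.9 3 0.2 0 0.5;-0.9 3 0.6 0 0.5;-0.9 3 1.2 0 0.5;-0.9 3 2 0 0.5;-0.9 3 2.8 0 0.5;-0.9 3 3.5 0 0.5;-0.9 3 3.9 0 0.5;-0.9 3 4 0 0.5;-0.9 3 4 0 0.5")

```text
t: 43.85
tcp_pos: [0.5256, 0.1555, 0.0908]
orientation: [0.728, 0.686, -0.0, -0.0]
wrist_force: [1.0, -0.0, -2.5]
gripper_width: 0.0117
```

Run:
```python
from h import *
s=robot.read_state();print(s['t'],s['tcp_pos'],s['wrist_force'],s['moment'],(s['tcp_pos'][:2]-QC)@np.array([np.cos(QA),np.sin(QA)]))
im=robot.camera("scene");save(cv2.resize(im[100:220,230:380],None,fx=5,fy=5,interpolation=cv2.INTER_CUBIC),"s32")
```

```text
43.85 [0.52555052 0.1555341  0.09075449] [ 1.00541656 -0.02069506 -2.49846727] [ 5.46187294e-02  1.67647513e-01 -2.55325579e-05] -0.09910395867516444
```

>>> jog_arm(deltas="0 0.4 0 0 0.5;0 0.9 0 0 0.5;0 1.4 0 0 0.5;0 1.8 0 0 0.5;0 2 -0.4 0 0.5;0 2.3 -1 0 0.5;0 2.6 -1.6 0 0.5;0 3 -2.2 0 0.5;0 3.4 -2.8 0 0.5;0 3.8 -3.4 0 0.5;0 4.2 -3.9 0 0.5;0 4.6 -4.4 0 0.5;0 5.1 -4.9 0 0.5;0 5.6 -5.4 0 0.5;0 6.1 -5.8 0 0.5;0 6.1 -5.8 0 0.5", force=45)

```text
t: 45.23
tcp_pos: [0.5885, 0.1518, 0.1507]
orientation: [0.728, 0.686, 0.001, 0.001]
wrist_force: [0.8, 0.4, -2.0]
gripper_width: 0.012
```

Run:
```python
from h import *
s=robot.read_state();print(s['t'],s['tcp_pos'],s['wrist_force'],s['moment'],(s['tcp_pos'][:2]-QC)@np.array([np.cos(QA),np.sin(QA)]))
im=robot.camera("scene");save(cv2.resize(im[100:220,230:380],None,fx=5,fy=5,interpolation=cv2.INTER_CUBIC),"s33")
```

```text
45.2333 [0.58850789 0.15182691 0.15073126] [ 0.76171415  0.35734405 -2.02049704] [ 0.03602615  0.07952043 -0.04346563] -0.03603823974009085
```

Run:
```python
from h import *
C=cal("scene")
for z in (.06,.07,.08,.09,.1):
    l=ray(C,[(230+572/5,100+527/5),(230+637/5,100+480/5)],z)
    d=l[:,:2]-QC; b=np.c_[d@[np.cos(QA),np.sin(QA)],d@[-np.sin(QA),np.cos(QA)]]
    print(z,b.round(4).tolist(),b.mean(0),np.linalg.norm(l[0]-l[1]))
```

```text
0.06 [[0.0726, -0.0015], [0.0773, 0.051]] [0.07495278 0.02475904] 0.05265093462139895
0.07 [[0.0771, -0.0091], [0.0817, 0.0426]] [0.07942761 0.01674595] 0.05198701648779398
0.08 [[0.0816, -0.0168], [0.0862, 0.0343]] [0.08390244 0.00873286] 0.05132309835418909
0.09 [[0.0861, -0.0245], [0.0906, 0.026]] [0.08837727 0.00071977] 0.05065918022058401
0.1 [[0.0907, -0.0322], [0.0951, 0.0176]] [ 0.0928521  -0.00729332] 0.04999526208697921
```

>>> jog_arm(deltas="0 -0.1 0 0 0.5;0 -0.3 0 0 0.5;0 -0.6 0 0 0.5;0 -1 0 0 0.5;0 -1.5 0 0 0.5;0 -2 0 0 0.5;0 -2.6 0 0 0.5;0 -3.2 0 0 0.5;0 -3.8 0 0 0.5;0 -4.3 0 0 0.5;0 -4.8 0 0 0.5;0 -5.1 0 0 0.5;0 -5.2 0.3 0 0.5;0 -5.2 0.8 0 0.5;0 -5.2 1.5 0 0.5;0 -5.2 2.3 0 0.5;0 -5.2 3.1 0 0.5;0 -5.2 3.7 0 0.5;0 -5.2 4 0 0.5;0 -5.2 4 0 0.5", force=80)

```text
t: 46.95
tcp_pos: [0.5341, 0.1549, 0.1079]
orientation: [0.728, 0.686, -0.001, -0.001]
wrist_force: [-0.3, 0.4, -2.3]
gripper_width: 0.0119
```

```bash
cat >> h.py <<'E'
def qb(p): 
    d=np.asarray(p)[...,:2]-QC; c,s_=np.cos(QA),np.sin(QA)
    return np.stack([d[...,0]*c+d[...,1]*s_,-d[...,0]*s_+d[...,1]*c],-1)
E
python3 - <<'E'
from h import *
s=robot.read_state();print(s['t'],s['tcp_pos'],s['wrist_force'],s['moment'],qb(s['tcp_pos']))
im=robot.camera("scene");save(cv2.resize(im[100:220,230:380],None,fx=5,fy=5,interpolation=cv2.INTER_CUBIC),"s34")
E
```

```text
46.95 [0.53413506 0.15490939 0.10791734] [-0.29225297  0.35584397 -2.28272414] [-0.06791238  0.14525036 -0.05576751] [-9.04982048e-02  1.53738543e-05]
```

>>> jog_arm(deltas="0 0 0.3 0 0.5;0 0 0.8 0 0.5;0 0 1.2 0 0.5;0 0.2 1.3 0 0.5;0 0.6 1.3 0 0.5;0 1 1.3 0 0.5;0 1.4 1.3 0 0.5;0 1.7 1.3 0 0.5;0 1.7 1.3 0 0.5")

```text
t: 47.75
tcp_pos: [0.552, 0.1539, 0.0963]
orientation: [0.728, 0.686, -0.0, -0.0]
wrist_force: [-1.5, -0.8, -2.4]
gripper_width: 0.0117
```

Run:
```python
from h import *
s=robot.read_state();print(s['t'],s['tcp_pos'],s['wrist_force'],s['moment'],qb(s['tcp_pos']))
im=robot.camera("scene");save(cv2.resize(im[100:220,230:380],None,fx=5,fy=5,interpolation=cv2.INTER_CUBIC),"s35")
```

```text
47.75 [0.55199864 0.15386188 0.09630283] [-1.47674716 -0.81013498 -2.36909976] [-0.08896395  0.46524677 -0.0125269 ] [-7.26041107e-02 -6.45552346e-05]
```

>>> jog_arm(deltas="0 0.3 0 0 0.5;0 0.6 0 0 0.5;0 0.8 -0.3 0 0.5;0 1.1 -0.7 0 0.5;0 1.4 -1.2 0 0.5;0 1.8 -1.7 0 0.5;0 2.2 -2.2 0 0.5;0 2.6 -2.6 0 0.5;0 3 -3 0 0.5;0 3.5 -3.4 0 0.5;0 3.5 -3.4 0 0.5", force=40)

```text
t: 48.72
tcp_pos: [0.5858, 0.152, 0.1303]
orientation: [0.728, 0.686, -0.002, -0.001]
wrist_force: [-5.8, -0.7, -0.8]
gripper_width: 0.012
```

Run:
```python
from h import *
s=robot.read_state();print(s['t'],s['tcp_pos'],s['wrist_force'],s['moment'],qb(s['tcp_pos']))
im=robot.camera("scene");save(cv2.resize(im[100:220,230:380],None,fx=5,fy=5,interpolation=cv2.INTER_CUBIC),"s36")
```

```text
48.7167 [0.58583005 0.1519523  0.13032337] [-5.79979381 -0.74804868 -0.78141064] [-0.19255191  1.48994945 -0.22339123] [-0.03871894 -0.00014179]
```

>>> jog_arm(deltas="0 0.5 -0.4 0 0.5;0 1 -0.8 0 0.5;0 1.5 -1.2 0 0.5;0 2 -1.5 0 0.5;0 2.5 -1.8 0 0.5;0 2.5 -1.8 0 0.5")

```text
t: 49.27
tcp_pos: [0.613, 0.1504, 0.1491]
orientation: [0.728, 0.686, 0.001, 0.001]
wrist_force: [-2.2, 0.2, -2.4]
gripper_width: 0.0117
```

Run:
```python
from h import *
s=robot.read_state();print(s['t'],s['tcp_pos'],s['wrist_force'],s['moment'],qb(s['tcp_pos']))
im=robot.camera("scene");save(cv2.resize(im[100:220,230:380],None,fx=5,fy=5,interpolation=cv2.INTER_CUBIC),"s37")
```

```text
49.2667 [0.61303727 0.15042142 0.14908835] [-2.19883043  0.17207781 -2.42784772] [0.18245783 0.86303533 0.07496181] [-0.01146874 -0.00019909]
```

>>> jog_arm(deltas="0 -1 0 0 0.5;0 -2.2 0 0 0.5;0 -3.2 0 0 0.5;0 -3.6 0 0 0.5;0 -3.6 0 0 0.5;0 -3.6 0 0 0.5", force=80)

```text
t: 49.82
tcp_pos: [0.5765, 0.1526, 0.1489]
orientation: [0.728, 0.686, 0.001, 0.001]
wrist_force: [-0.3, -0.6, -1.1]
gripper_width: 0.0112
```

Run:
```python
from h import *
s=robot.read_state();print(s['t'],s['tcp_pos'],s['wrist_force'],s['moment'],qb(s['tcp_pos']))
im=robot.camera("scene");save(cv2.resize(im[100:220,230:380],None,fx=5,fy=5,interpolation=cv2.INTER_CUBIC),"s38")
```

```text
49.8167 [0.5764766  0.15255431 0.1489072 ] [-0.29352433 -0.61946953 -1.08995892] [-0.02315272  0.06650123 -0.00211559] [-4.80912611e-02 -4.64776478e-05]
```

>>> jog_arm(deltas="0 0 -2 0 0.5;0 0 -5 0 0.5;0 0 -9 0 0.5;0 0 -13 0 0.5;0 0 -13 0 0.5")

```text
t: 50.28
tcp_pos: [0.5807, 0.1529, 0.2891]
orientation: [0.728, 0.686, 0.007, 0.006]
wrist_force: [1.1, -0.0, 0.4]
gripper_width: 0.0111
```

Run:
```python
from h import *
s=robot.read_state();print(s['t'],s['tcp_pos'],yaw(s['orientation']))
im=robot.camera("scene");save(im,"s39")
p=pebbles("scene",im,125,265,195,320);print(p.round(3));print(binf(p[:,3:]).round(4))
im=robot.camera("top");save(im,"t39")
p=pebbles("top",im,374,205,436,243);print(p.round(3));
if len(p):print(binf(p[:,3:]).round(4))
```

```text
50.2833 [0.58065963 0.15285805 0.28913982] 86.62612626511057
[[ 1.825e+02  3.100e+02  2.020e+02  5.770e-01 -3.330e-01]
 [ 1.345e+02  2.720e+02  1.360e+02  4.050e-01 -3.460e-01]
 [ 1.544e+02  2.927e+02  4.150e+01  4.900e-01 -3.490e-01]
 [ 1.900e+02  2.685e+02  2.550e+01  5.030e-01 -2.480e-01]]
[[-0.0061  0.0618]
 [ 0.0128 -0.1098]
 [ 0.0124 -0.0243]
 [-0.0888 -0.0147]]
[[ 4.050e+02  2.295e+02  3.250e+01  4.900e-01 -3.500e-01]]
[[ 0.0139 -0.0246]]
```

Run:
```python
from h import *
p=binw([-.098,-.0245]);print(p);go(*p,.25,-1.8);go(*p,.14,-1.8)
```

```text
[ 0.49359034 -0.23827879]
GO [-39.51  -6.08   3.05] 88.4
GO [-39.52  -6.15  14.05] 88.4
```

>>> jog_arm(deltas="-2 -0.5 0 7 0.5;-5 -1 0 14 0.5;-8 -1.5 0 21 0.5;-11 -2 0 28 0.5;-14.5 -2.5 0 35 0.5;-18 -3 0 42 0.5;-21.5 -3.5 0 49 0.5;-25 -4 0 56 0.5;-28.5 -4.5 0 63 0.5;-32 -5 0 70 0.5;-35.5 -5.5 0 77 0.5;-38 -6 0 84 0.5;-39.5 -6.1 1 88.4 0.5;-39.5 -6.1 3 88.4 0.5;-39.5 -6.1 5 88.4 0.5;-39.5 -6.1 7 88.4 0.5;-39.5 -6.1 7 88.4 0.5;-39.5 -6.1 7 88.4 0.5")

```text
t: 51.88
tcp_pos: [0.4904, -0.2373, 0.2056]
orientation: [1.0, -0.016, -0.002, -0.002]
wrist_force: [0.7, 0.0, -1.6]
gripper_width: 0.0114
```

Run:
```python
from h import *
s=robot.read_state();print(s['t'],s['tcp_pos'],yaw(s['orientation']),binf(s['tcp_pos']),s['wrist_force'])
p=binw([-.098,-.0245]);go(*p,.14,-1.8)
im=robot.camera("scene");save(cv2.resize(im[200:340,90:260],None,fx=4,fy=4,interpolation=cv2.INTER_CUBIC),"s40")
```

```text
51.8833 [ 0.49040023 -0.23730799  0.2056084 ] -1.7823388285315118 [-0.09887012 -0.02771904] [ 0.66209084  0.01390855 -1.58763811]
GO [0.35 0.11 6.56] 0.0
```

>>> jog_arm(deltas="1 0 2 0 0.5;1 0 4.5 0 0.5;1 0 6.5 0 0.5;1 0 6.8 0 0.5;1 0 7.3 0 0.5;1 0 7.3 0 0.5")

```text
t: 52.43
tcp_pos: [0.5022, -0.2388, 0.1362]
orientation: [1.0, -0.015, 0.001, 0.0]
wrist_force: [-0.6, -0.2, -0.6]
gripper_width: 0.0112
```

>>> jog_arm(deltas="0 0 0.3 0 0.5;0 0 0.6 0 0.5;0 0 0.6 0 0.5")

```text
t: 52.68
tcp_pos: [0.5019, -0.2387, 0.1298]
orientation: [1.0, -0.015, 0.0, 0.0]
wrist_force: [0.5, -0.2, -1.6]
gripper_width: 0.0115
```

Run:
```python
from h import *
s=robot.read_state();print(s['t'],s['tcp_pos'],yaw(s['orientation']),binf(s['tcp_pos']),s['wrist_force'],s['moment'])
im=robot.camera("scene");save(cv2.resize(im[200:340,90:260],None,fx=4,fy=4,interpolation=cv2.INTER_CUBIC),"s41")
```

```text
52.6833 [ 0.50188376 -0.23865549  0.12979902] -1.770681452455728 [-0.097884   -0.01619884] [ 0.46315789 -0.18708364 -1.62851393] [ 0.06354283  0.02216739 -0.03397517]
```

>>> jog_arm(deltas="0 0 0.5 0 0.5;0 -0.3 1.1 0 0.5;0 -0.6 1.7 0 0.5;0 -0.9 2.3 0 0.5;0 -1.2 2.9 0 0.5;0 -1.5 3.5 0 0.5;0 -1.8 4.1 0 0.5;0 -2.1 4.7 0 0.5;0 -2.4 5.3 0 0.5;0 -2.7 5.9 0 0.5;0 -2.9 6.4 0 0.5;0 -3 6.9 0 0.5;0 -3 7.2 0 0.5;0 -3 7.2 0 0.5", force=40)

```text
t: 53.9
tcp_pos: [0.5048, -0.206, 0.0599]
orientation: [1.0, -0.016, 0.002, -0.002]
wrist_force: [-1.6, 15.1, 23.0]
gripper_width: 0.0112
```

Run:
```python
from h import *
s=robot.read_state();print(s['t'],s['tcp_pos'],yaw(s['orientation']),binf(s['tcp_pos']),s['wrist_force'],s['moment'])
im=robot.camera("scene");save(cv2.resize(im[200:340,90:260],None,fx=4,fy=4,interpolation=cv2.INTER_CUBIC),"s42")
```

```text
53.9 [ 0.50480723 -0.20602942  0.05994457] -1.7890547591751844 [-0.13058579 -0.01430162] [-1.62875887 15.06912833 22.9593211 ] [ 2.20480291  0.23511671 -0.05384677]
```

>>> jog_arm(deltas="0 0.2 -0.8 0 0.5;0 0.5 -1 0 0.5;0 1 -1 0 0.5;0 1.5 -1 0 0.5;0 2 -1 0 0.5;0 2.5 -1 0 0.5;0 3 -1 0 0.5;0 3.5 -1 0 0.5;0 3.5 -1 0 0.5", force=60)

```text
t: 54.7
tcp_pos: [0.5014, -0.2446, 0.0672]
orientation: [1.0, -0.016, 0.0, 0.0]
wrist_force: [-0.8, 0.5, -1.0]
gripper_width: 0.0112
```

Run:
```python
from h import *
s=robot.read_state();print(s['t'],s['tcp_pos'],yaw(s['orientation']),binf(s['tcp_pos']),s['wrist_force'],s['moment'])
im=robot.camera("scene");save(cv2.resize(im[200:340,90:260],None,fx=4,fy=4,interpolation=cv2.INTER_CUBIC),"s43")
C=cal("wrist");save(robot.camera("wrist"),"w43")
```

```text
54.7 [ 0.50143172 -0.24459421  0.0672263 ] -1.8332811565473617 [-0.091934   -0.01646412] [-0.82949438  0.53789986 -0.96222035] [ 0.03544416 -0.00674882  0.01709775]
```

>>> jog_arm(deltas="0 0.2 0.5 0 0.5;0 0.4 1 0 0.5;0 0.4 1.4 0 0.5;0 0.4 1.4 0 0.5", force=40)

```text
t: 55.13
tcp_pos: [0.5016, -0.2475, 0.053]
orientation: [1.0, -0.015, 0.0, 0.0]
wrist_force: [0.3, 1.8, 2.8]
gripper_width: 0.0114
```

Run:
```python
from h import *
s=robot.read_state();print(s['t'],s['tcp_pos'],binf(s['tcp_pos']),s['wrist_force'],s['moment'])
im=robot.camera("scene");save(cv2.resize(im[200:340,90:260],None,fx=4,fy=4,interpolation=cv2.INTER_CUBIC),"s44")
```

```text
55.1333 [ 0.5015719  -0.24748876  0.05302795] [-0.08904528 -0.01623309] [0.25210411 1.776746   2.84335696] [-0.20502338  0.03446246 -0.03554479]
```

>>> jog_arm(deltas="0 -0.3 -0.4 0 0.5;0 -0.8 -0.4 0 0.5;0 -1.1 -0.3 0 0.5;0 -1.1 0.2 0 0.5;0 -1.1 0.6 0 0.5;0 -1.1 0.6 0 0.5")

```text
t: 55.68
tcp_pos: [0.502, -0.2342, 0.0492]
orientation: [1.0, -0.015, -0.001, -0.003]
wrist_force: [-7.1, 13.6, 24.8]
gripper_width: 0.0114
```

Run:
```python
from h import *
s=robot.read_state();print(s['t'],s['tcp_pos'],binf(s['tcp_pos']),s['wrist_force'],s['moment'])
im=robot.camera("scene");save(cv2.resize(im[200:340,90:260],None,fx=4,fy=4,interpolation=cv2.INTER_CUBIC),"s45")
```

```text
55.6833 [ 0.50202721 -0.2342322   0.04921536] [-0.10230961 -0.0161944 ] [-7.08768922 13.5912426  24.81434333] [ 2.06447148  1.36752889 -0.03301991]
```

>>> jog_arm(deltas="0 0 -0.7 0 0.5;0 0.4 -0.7 0 0.5;0 0.6 -0.6 0 0.5;0 0.6 -0.4 0 0.5;0 0.6 -0.4 0 0.5")

```text
t: 56.15
tcp_pos: [0.5012, -0.2426, 0.0505]
orientation: [1.0, -0.016, -0.0, -0.0]
wrist_force: [-0.2, -0.9, 0.3]
gripper_width: 0.011
```

>>> jog_arm(deltas="0 0 0 0 0.5;0 0 0 0 2.5;0 0 0 0 3.5;0 0 0 0 3.5;0 0 -2 0 4;0 0 -5 0 4;0 -1 -9 0 4;0 -2 -13 0 4;0 -3 -16 0 4;0 -3 -16 0 4")

```text
t: 56.98
tcp_pos: [0.5059, -0.2133, 0.2195]
orientation: [1.0, -0.015, 0.006, 0.004]
wrist_force: [0.4, -0.1, 1.0]
gripper_width: 0.0397
```

Run:
```python
from h import *
s=robot.read_state();print(s['t'],s['tcp_pos'],binf(s['tcp_pos']),s['wrist_force'],s['moment'])
im=robot.camera("scene");save(cv2.resize(im[200:340,90:260],None,fx=4,fy=4,interpolation=cv2.INTER_CUBIC),"s46")
C=cal("wrist");np.savez("w46",*C);save(robot.camera("wrist"),"w46")
```

```text
56.9833 [ 0.5059048  -0.21334828  0.21950794] [-0.12330501 -0.0129747 ] [ 0.37665182 -0.0605427   1.04889591] [-0.06925085  0.00212417  0.03084833]
```

Run:
```python
from h import *
im=cv2.cvtColor(cv2.imread("pics/w46.png"),cv2.COLOR_BGR2RGB)
save(cv2.resize(im[100:330,210:370],None,fx=3.4,fy=2.6,interpolation=cv2.INTER_CUBIC),"w46c")
z=np.load("w46.npz");C=[z[k] for k in z.files]
l=ray(C,[(260,279),(312,279)],.005);print("lip",binf(l),np.linalg.norm(l[0]-l[1]))
e=ray(C,[(287,114),(304,114)],.092);print("hend",binf(e),e.mean(0))
print("front",binf(ray(C,[(234,214),(348,215)],.016)))
print("peb",binf(ray(C,(267,303),.0125)))
```

```text
lip [[-0.00960748 -0.03324292]
 [-0.00946366  0.02473502]] 0.05797812556349592
hend [[-0.19070516 -0.00801018]
 [-0.19072152  0.00415529]] [ 0.51906396 -0.14632022  0.092     ]
front [[-0.0897232  -0.05800532]
 [-0.08855582  0.0575976 ]]
peb [[ 0.01635709 -0.02548701]]
```

Run:
```python
from h import *
p=binw([-.1525,-.0028]);go(*p,.057,-1.5)
```

```text
GO [ 1.25 -2.89 15.59] -0.2
```

>>> jog_arm(deltas="1.2 -2.9 3 0 4;1.2 -2.9 6 0 4;1.2 -2.9 9 0 4;1.2 -2.9 12 0 4;1.2 -2.9 14 0 4;1.2 -2.9 15.5 0 4;1.2 -2.9 15.5 0 4;1.2 -2.9 15.5 0 4;1.2 -2.9 15.5 0 0.5;1.2 -2.9 15.5 0 0.5;1.2 -2.9 15.5 0 0.5;1.2 -2.9 15.5 0 0.5;1.2 -2.9 15.5 0 0.5", force=60)

```text
t: 58.17
tcp_pos: [0.5161, -0.1843, 0.0574]
orientation: [1.0, -0.015, 0.001, 0.001]
wrist_force: [1.2, 0.5, 1.7]
gripper_width: 0.013
```

Run:
```python
from h import *
s=robot.read_state();print(s['t'],s['tcp_pos'],binf(s['tcp_pos']),s['wrist_force'],s['moment'],s['gripper_width'])
im=robot.camera("scene");save(cv2.resize(im[200:340,90:260],None,fx=4,fy=4,interpolation=cv2.INTER_CUBIC),"s47")
```

```text
58.1667 [ 0.51611109 -0.18430642  0.05740385] [-0.15265314 -0.00368568] [1.15549857 0.47002834 1.72074878] [-0.11028952 -0.08335427 -0.00577575] 0.013007120385750482
```

>>> jog_arm(deltas="-0.5 0 0.1 0 0.5;-1 0 0.1 0 0.5;-1.5 0 0.1 0 0.5;-1.5 0.6 0.1 0 0.5;-1.5 1.2 0.1 0 0.5;-1.5 1.8 0.1 0 0.5;-1.5 2.4 0.1 0 0.5;-1.5 3 0.1 0 0.5;-1.5 3.6 0.1 0 0.5;-1.5 4.2 0.1 0 0.5;-1.5 4.8 0.1 0 0.5;-1.5 5.4 0.1 0 0.5;-1.5 6 0.1 0 0.5;-1.5 6.6 0.1 0 0.5;-1.5 7.2 0.1 0 0.5;-1.5 7.7 0.1 0 0.5;-1.5 7.7 0.1 0 0.5", force=60)

```text
t: 59.63
tcp_pos: [0.4987, -0.2594, 0.0572]
orientation: [1.0, -0.016, 0.001, -0.001]
wrist_force: [0.5, 8.8, 14.7]
gripper_width: 0.0132
```

Run:
```python
from h import *
s=robot.read_state();print(s['t'],s['tcp_pos'],binf(s['tcp_pos']),s['wrist_force'],s['moment'],s['gripper_width'])
im=robot.camera("scene");save(cv2.resize(im[200:340,90:260],None,fx=4,fy=4,interpolation=cv2.INTER_CUBIC),"s48")
```

```text
59.6333 [ 0.49865004 -0.2593758   0.05720645] [-0.07707233 -0.01878012] [ 0.54321381  8.79472049 14.69842286] [ 0.99440957 -0.09325274  0.01900128] 0.013183391284279668
```

>>> jog_arm(deltas="0 0.5 -0.2 0 0.5;0 1 -0.2 0 0.5;0 1.5 -0.2 0 0.5;0 1.8 -0.1 0 0.5;0 1.8 0 0 0.5;0 1.8 0 0 0.5", force=50)

```text
t: 60.18
tcp_pos: [0.4976, -0.2673, 0.0567]
orientation: [1.0, -0.017, -0.002, -0.012]
wrist_force: [0.0, 46.1, 37.2]
gripper_width: 0.013
```

Run:
```python
from h import *
s=robot.read_state();print(s['t'],s['tcp_pos'],binf(s['tcp_pos']),s['wrist_force'],s['moment'],s['gripper_width'])
im=robot.camera("scene");save(cv2.resize(im[200:340,90:260],None,fx=4,fy=4,interpolation=cv2.INTER_CUBIC),"s49")
```

```text
60.1833 [ 0.49763133 -0.26734038  0.05671126] [-0.06907968 -0.01954816] [4.00904724e-02 4.61377968e+01 3.71686935e+01] [ 6.83578509 -0.05399414 -0.29690537] 0.012979419239923197
```

>>> jog_arm(deltas="0 -0.7 0 0 0.5;0 -0.8 0.4 0 0.5;0 -1 0.8 0 0.5;0 -1.2 1.2 0 0.5;0 -1.4 1.6 0 0.5;0 -1.6 2 0 0.5;0 -1.6 2 0 0.5", force=40)

```text
t: 60.82
tcp_pos: [0.498, -0.2603, 0.0357]
orientation: [1.0, -0.015, 0.0, -0.002]
wrist_force: [0.8, 8.4, 11.2]
gripper_width: 0.0126
```

Run:
```python
from h import *
s=robot.read_state();print(s['t'],s['tcp_pos'],binf(s['tcp_pos']),s['wrist_force'],s['moment'],s['gripper_width'])
im=robot.camera("scene");save(cv2.resize(im[200:340,90:260],None,fx=4,fy=4,interpolation=cv2.INTER_CUBIC),"s50")
```

```text
60.8167 [ 0.49804455 -0.26034396  0.03574464] [-0.07608563 -0.0193549 ] [ 0.78145153  8.43419173 11.21198002] [ 0.69091796 -0.34482632  0.14969599] 0.01259291550617791
```

>>> jog_arm(deltas="0 -0.3 -0.3 0 0.5;0 -0.6 -0.8 0 0.5;0 -0.8 -1.5 0 0.5;0 -1 -2.5 0 0.5;0 -1 -4 0 0.5;0 -1 -6 0 0.5;0 -1 -8 0 0.5;0 -1 -10 0 0.5;0 -1 -12 0 0.5;0 -1 -14 0 0.5;0 -1 -15.5 0 0.5;0 -1 -16.5 0 0.5;0 -1 -17 0 0.5;0 -1 -17 0 0.5", force=90)

```text
t: 62.03
tcp_pos: [0.4984, -0.2526, 0.2065]
orientation: [1.0, -0.016, 0.001, 0.001]
wrist_force: [-0.2, 0.3, -1.7]
gripper_width: 0.0124
```

Run:
```python
from h import *
s=robot.read_state();print(s['t'],s['tcp_pos'],binf(s['tcp_pos']),s['wrist_force'],yaw(s['orientation']))
im=robot.camera("scene");save(cv2.resize(im[160:340,60:260],None,fx=4,fy=3.3,interpolation=cv2.INTER_CUBIC),"s51")
p=qw([-.226,.035]);go(*p,.21,86.9)
```

```text
62.0333 [ 0.49844993 -0.25260247  0.20645132] [-0.08383603 -0.01919289] [-0.22552832  0.30427398 -1.74515739] -1.7787591712339503
GO [-11.12 -44.62  -0.47] -88.7
```

>>> jog_arm(deltas="0 -0.3 0 -1 0.5;0 -0.8 0 -2 0.5;0 -1.5 0 -4 0.5;-0.2 -2.4 0 -7 0.5;-0.4 -3.5 0 -10 0.5;-0.7 -4.8 0 -14 0.5;-1 -6.2 0 -18 0.5;-1.4 -7.8 0 -22 0.5;-1.9 -9.5 0 -26 0.5;-2.4 -11.3 0 -30 0.5;-3 -13.2 0 -34 0.5;-3.6 -15.1 0 -38 0.5;-4.2 -17 0 -42 0.5;-4.8 -19 0 -46 0.5;-5.4 -21 0 -50 0.5;-6 -23 0 -54 0.5;-6.5 -25 0 -58 0.5;-7 -26.8 0 -61 0.5;-7.3 -28 0 -63 0.5;-7.5 -28.6 0 -64 0.5")

```text
t: 63.75
tcp_pos: [0.431, 0.0376, 0.2046]
orientation: [0.855, 0.519, -0.0, -0.001]
wrist_force: [-1.0, 0.6, -0.6]
gripper_width: 0.0125
```

Run:
```python
from h import *
s=robot.read_state();print(s['t'],s['tcp_pos'],yaw(s['orientation']))
p=qw([-.226,.035]);go(*p,.20,86.9)
```

```text
63.75 [0.43103709 0.037632   0.20462564] 62.50834880789313
GO [ 12.75 -10.05   0.47] -24.4
```

>>> jog_arm(deltas="0.3 -0.2 0 -1 0.5;0.9 -0.7 0 -3 0.5;1.8 -1.4 0 -6 0.5;2.9 -2.3 0 -9 0.5;4.1 -3.3 0 -12 0.5;5.4 -4.3 0 -15 0.5;6.8 -5.4 0 -18 0.5;8.2 -6.5 0 -21 0.5;9.6 -7.6 0 -23 0.5;10.9 -8.6 0 -24.4 0.5;12 -9.4 0.5 -24.4 0.5;12.5 -9.8 1.5 -24.4 0.5;12.7 -10 3 -24.4 0.5;12.7 -10 5 -24.4 0.5;12.7 -10 7 -24.4 0.5;12.7 -10 9 -24.4 0.5;12.7 -10 11 -24.4 0.5;12.7 -10 13 -24.4 0.5;12.7 -10 14.5 -24.4 0.5;12.7 -10 15 -24.4 0.5")

```text
t: 65.42
tcp_pos: [0.4006, 0.1939, 0.0522]
orientation: [0.728, 0.686, -0.003, -0.001]
wrist_force: [-0.6, -0.3, -2.5]
gripper_width: 0.0125
```

>>> jog_arm(deltas="0 0.4 0 0 0.5;0 0.9 0 0 0.5;0 1.4 0 0 0.5;0 1.9 0 0 0.5;0 2.2 0 0 0.5;0 2.2 0 0 0.5", force=60)

```text
t: 65.92
tcp_pos: [0.4223, 0.1936, 0.0551]
orientation: [0.728, 0.686, -0.003, -0.003]
wrist_force: [-15.5, 1.0, 7.8]
gripper_width: 0.0125
```

Run:
```python
from h import *
s=robot.read_state();print(s['t'],s['tcp_pos'],qb(s['tcp_pos']),s['wrist_force'],s['moment'],yaw(s['orientation']))
im=robot.camera("scene");save(cv2.resize(im[100:220,230:380],None,fx=5,fy=5,interpolation=cv2.INTER_CUBIC),"s52")
```

```text
65.9167 [0.42225132 0.1936417  0.05505623] [-0.20431281  0.03264047] [-15.4510213    0.96585622   7.832313  ] [ 0.12507383  1.49181686 -0.00228506] 86.64342797889684
```

>>> jog_arm(deltas="0 0.2 -0.3 0 0.5;0 0.3 -0.8 0 0.5;0 0.4 -1.3 0 0.5;0 0.5 -1.8 0 0.5;0 0.6 -2.3 0 0.5;0 0.7 -2.8 0 0.5;0 0.8 -3.1 0 0.5;0 0.8 -3.1 0 0.5", force=40)

```text
t: 66.63
tcp_pos: [0.4308, 0.193, 0.086]
orientation: [0.728, 0.686, -0.002, -0.002]
wrist_force: [-6.3, 0.5, -2.1]
gripper_width: 0.0121
```

Run:
```python
from h import *
s=robot.read_state();print(s['t'],s['tcp_pos'],qb(s['tcp_pos']),s['wrist_force'],s['moment'],yaw(s['orientation']))
im=robot.camera("scene");save(cv2.resize(im[100:220,230:380],None,fx=5,fy=5,interpolation=cv2.INTER_CUBIC),"s53")
p=qw([-.097,0]);go(*p,.14,86.9)
```

```text
66.6333 [0.43075954 0.19300631 0.08604144] [-0.19578269  0.03246613] [-6.32271519  0.49027895 -2.07184497] [0.12411409 1.71566637 0.08817926] 86.64156049665178
GO [-3.21  9.87 -5.47] -0.3
```

>>> jog_arm(deltas="0 -0.2 0 0 0.5;0 -0.5 -0.2 0 0.5;0 -0.5 -0.8 0 0.5;0 -0.5 -1.8 0 0.5;0 -0.5 -2.9 0 0.5;0 -0.5 -4 0 0.5;0 -0.5 -4.9 0 0.5;0 -0.5 -5.3 0 0.5;0 -0.2 -5.4 0 0.5;0 0.3 -5.4 0 0.5;0.1 1 -5.4 0 0.5;0.2 1.8 -5.4 0 0.5;0.3 2.7 -5.4 0 0.5;0.4 3.6 -5.4 0 0.5;0.5 4.6 -5.4 0 0.5;0.5 5.6 -5.4 0 0.5;0.5 6.6 -5.4 0 0.5;0.5 7.5 -5.4 0 0.5;0.5 8.2 -5.4 0 0.5;0.5 8.6 -5.4 0 0.5", force=80)

```text
t: 68.35
tcp_pos: [0.52, 0.1928, 0.1403]
orientation: [0.728, 0.686, 0.0, 0.0]
wrist_force: [-0.3, -0.5, -1.3]
gripper_width: 0.0125
```

Run:
```python
from h import *
s=robot.read_state();print(s['t'],s['tcp_pos'],qb(s['tcp_pos']),s['wrist_force'],yaw(s['orientation']))
im=robot.camera("scene");save(cv2.resize(im[100:220,230:380],None,fx=5,fy=5,interpolation=cv2.INTER_CUBIC),"s54")
p=qw([-.100,.037]);go(*p,.095,86.9)
```

```text
68.35 [0.51998376 0.19277058 0.14030891] [-0.10667628  0.03705587] [-0.34172552 -0.50901976 -1.26622183] 86.60670004852706
GO [-0.    0.64  4.54] -0.3
```

>>> jog_arm(deltas="0 0.3 0.5 0 0.5;0 0.3 1.3 0 0.5;0 0.3 2.3 0 0.5;0 0.3 3.3 0 0.5;0 0.3 4.1 0 0.5;0 0.3 4.6 0 0.5;0 0.5 4.7 0 0.5;0 0.9 4.7 0 0.5;0 1.3 4.7 0 0.5;0 1.7 4.7 0 0.5;0 1.9 4.7 0 0.5;0 1.9 4.7 0 0.5", force=60)

```text
t: 69.4
tcp_pos: [0.5381, 0.1918, 0.0935]
orientation: [0.728, 0.686, -0.0, -0.0]
wrist_force: [-1.4, 0.3, -1.6]
gripper_width: 0.0122
```

Run:
```python
from h import *
s=robot.read_state();print(s['t'],s['tcp_pos'],qb(s['tcp_pos']),s['wrist_force'],s['moment'])
im=robot.camera("scene");save(cv2.resize(im[100:220,230:380],None,fx=5,fy=5,interpolation=cv2.INTER_CUBIC),"s55")
```

```text
69.4 [0.53810797 0.19182702 0.09354822] [-0.08852756  0.03709383] [-1.36532983  0.28050874 -1.62006053] [0.01271552 0.44723658 0.02335482]
```

>>> jog_arm(deltas="0 0.3 0 0 0.5;0 0.7 0 0 0.5;0 0.9 -0.4 0 0.5;0 1.1 -0.9 0 0.5;0 1.4 -1.4 0 0.5;0 1.8 -2 0 0.5;0 2.2 -2.5 0 0.5;0 2.6 -3 0 0.5;0 3 -3.5 0 0.5;0 3.5 -4 0 0.5;0 4 -4.4 0 0.5;0 4.5 -4.9 0 0.5;0 5 -5.3 0 0.5;0 5.5 -5.7 0 0.5;0 6 -6 0 0.5;0 6.5 -6.4 0 0.5;0 6.5 -6.4 0 0.5", force=40)

```text
t: 70.87
tcp_pos: [0.6024, 0.1884, 0.1584]
orientation: [0.728, 0.686, -0.001, -0.001]
wrist_force: [-6.7, 0.5, 4.1]
gripper_width: 0.0123
```

Run:
```python
from h import *
s=robot.read_state();print(s['t'],s['tcp_pos'],qb(s['tcp_pos']),s['wrist_force'],s['moment'])
im=robot.camera("scene");save(cv2.resize(im[100:220,230:380],None,fx=5,fy=5,interpolation=cv2.INTER_CUBIC),"s56")
```

```text
70.8667 [0.60236054 0.18842855 0.1583891 ] [-0.02418524  0.03717504] [-6.70194126  0.54276098  4.11444741] [0.16727055 1.49001353 0.03976921]
```

```bash
python3 - <<'E'
from h import *
im=robot.camera("scene");save(im,"s57");save(cv2.resize(im[150:290,290:440],None,fx=5,fy=4,interpolation=cv2.INTER_CUBIC),"s57c")
E
python3 - <<'E'
from h import *
C=cal("scene")
f=lambda x,y,z:ray(C,(290+x/5,150+y/4),z)[0]
for n,x,y,z in (("peb",350,278,.011),("redtip",382,282,.003),("redend",442,430,.006),("blk tip",533,265,.003),("blk end",486,402,.006),("bottle base",293,425,.0),("bottle cap",303,355,.06),("boxNE",340,158,.056),("boxSE",147,285,.056)):
    p=f(x,y,z);print(n,p.round(4),qb(p).round(4))
E
```

```text
peb [0.7401 0.1688 0.011 ] [0.1144 0.025 ]
redtip [0.753  0.1837 0.003 ] [0.1265 0.0406]
redend [0.8449 0.0971 0.006 ] [ 0.2229 -0.0409]
blk tip [0.8095 0.2529 0.003 ] [0.1792 0.1127]
blk end [0.8508 0.1311 0.006 ] [ 0.227  -0.0066]
bottle base [ 0.7824  0.0534 -0.    ] [ 0.1629 -0.0879]
bottle cap [0.7731 0.0627 0.06  ] [ 0.1531 -0.0792]
boxNE [0.6902 0.2222 0.056 ] [0.0617 0.0756]
boxSE [0.6772 0.0589 0.056 ] [ 0.0575 -0.0881]
```

Run:
```python
from h import *
s=robot.read_state();print(s['q'])
p=qw([.215,.008]);print(p);go(*p,.26,-93.1)
```

```text
[ 1.23560035e-01  2.83583125e-01  1.66677123e+00  8.72333818e-04
  1.19368711e+00 -1.38904137e+00]
[0.83961801 0.14636135]
GO [ -2.81  23.94 -10.25] 179.7
```

>>> jog_arm(deltas="0 -1.5 0 0 0.5;0 -1.5 -3 0 0.5;0 -1.5 -6 0 0.5;0 -1.5 -9 0 0.5;0 -1.5 -12 2 0.5;0 -1 -13 9 0.5;0 0 -13 16 0.5;0 1 -13 23 0.5;0 2 -13 30 0.5;0 3 -13 37 0.5;0 4 -13 44 0.5;-0.3 5 -13 51 0.5;-0.6 6 -13 58 0.5;-0.9 7 -13 65 0.5;-1.2 8 -13 72 0.5;-1.5 9 -13 79 0.5;-1.8 10 -13 86 0.5;-2.1 11 -13 93 0.5;-2.4 12 -13 100 0.5;-2.8 13 -13 107 0.5", force=80)

```text
t: 72.63
tcp_pos: [0.7318, 0.1523, 0.2874]
orientation: [0.984, -0.18, 0.001, -0.0]
wrist_force: [0.3, -0.4, -1.2]
gripper_width: 0.0124
```

Run:
```python
from h import *
s=robot.read_state();print(s['t'],s['tcp_pos'],yaw(s['orientation']))
p=qw([.215,.008]);go(*p,.26,-93.1)
im=robot.camera("scene");save(im,"s58")
```

```text
72.6333 [0.73176337 0.1523365  0.28741854] -20.713535286934096
GO [10.3  -3.25  2.76] 72.4
```

>>> jog_arm(deltas="0.5 0 0.5 7 0.5;1.5 -0.3 1 14 0.5;2.5 -0.6 1.5 21 0.5;3.5 -1 2 28 0.5;4.5 -1.3 2.5 35 0.5;5.5 -1.6 2.5 42 0.5;6.5 -2 2.5 49 0.5;7.5 -2.3 2.5 56 0.5;8.5 -2.6 2.5 63 0.5;9.5 -3 2.5 70 0.5;10.3 -3.2 2.5 72.4 0.5;10.3 -3.2 2.5 72.4 0.5;10.3 -3.2 2.5 72.4 0.5;10.3 -3.2 2.5 72.4 0.5")

```text
t: 73.85
tcp_pos: [0.8382, 0.1467, 0.2622]
orientation: [-0.691, 0.723, 0.0, -0.0]
wrist_force: [-0.5, 0.2, -1.9]
gripper_width: 0.0122
```

Run:
```python
from h import *
s=robot.read_state();print(s['t'],s['tcp_pos'],yaw(s['orientation']),qb(s['tcp_pos']),s['q'])
im=robot.camera("scene");save(cv2.resize(im[110:250,290:440],None,fx=5,fy=4,interpolation=cv2.INTER_CUBIC),"s59")
im=robot.camera("top");save(cv2.resize(im[60:230,150:300],None,fx=4,fy=3.5,interpolation=cv2.INTER_CUBIC),"t59")
```

```text
73.85 [0.83823836 0.1467338  0.26224629] -92.6456940262649 [0.21360223 0.0082973 ] [ 4.05924856e-02  7.19380214e-01  8.77184145e-01 -1.58656032e-05
  1.54509747e+00  1.65756529e+00]
```

>>> jog_arm(deltas="0 0 3 0.4 0.5;0 0 6 0.4 0.5;0 0 9 0.4 0.5;0 0 11 0.4 0.5;0 0 11.8 0.4 0.5;0 0 11.8 0.4 0.5")

```text
t: 74.45
tcp_pos: [0.8368, 0.1466, 0.1408]
orientation: [-0.687, 0.726, 0.002, -0.002]
wrist_force: [-0.7, 0.2, -2.0]
gripper_width: 0.0122
```

Run:
```python
from h import *
s=robot.read_state();print(s['t'],s['tcp_pos'],yaw(s['orientation']),qb(s['tcp_pos']),s['wrist_force'])
im=robot.camera("scene");save(cv2.resize(im[110:250,290:440],None,fx=5,fy=4,interpolation=cv2.INTER_CUBIC),"s60")
```

```text
74.45 [0.83678325 0.14658412 0.14076448] -93.13503183905077 [0.21215734 0.00806914] [-0.70054774  0.15409769 -2.00548597]
```

>>> jog_arm(deltas="0 -0.2 0.4 0 0.5;0 -0.3 0.8 0 0.5;0 -0.3 1.0 0 0.5;0 -0.3 1.0 0 0.5")

```text
t: 74.83
tcp_pos: [0.8418, 0.1464, 0.1346]
orientation: [-0.687, 0.726, -0.0, 0.0]
wrist_force: [-0.8, 0.7, -1.7]
gripper_width: 0.0126
```

Run:
```python
from h import *
s=robot.read_state();print(s['t'],s['tcp_pos'],qb(s['tcp_pos']),s['wrist_force'],s['moment'])
im=robot.camera("scene");save(cv2.resize(im[110:250,290:440],None,fx=5,fy=4,interpolation=cv2.INTER_CUBIC),"s61")
```

```text
74.8333 [0.8417526  0.1463842  0.13464158] [0.21713022 0.00813826] [-0.78062904  0.71605495 -1.66859608] [-0.01199879 -0.03366441 -0.00787983]
```

>>> jog_arm(deltas="0 0 0.4 0 0.5;0 0 0.7 0 0.5;0 0 0.7 0 0.5")

```text
t: 75.13
tcp_pos: [0.841, 0.1464, 0.1261]
orientation: [-0.687, 0.726, 0.001, -0.001]
wrist_force: [0.2, 0.1, -2.7]
gripper_width: 0.0122
```

>>> jog_arm(deltas="0 0 0.3 0 0.5;0 0 0.5 0 0.5;0 0 0.5 0 0.5")

```text
t: 75.38
tcp_pos: [0.8412, 0.1464, 0.1214]
orientation: [-0.687, 0.726, 0.0, -0.0]
wrist_force: [-0.3, -0.7, -1.1]
gripper_width: 0.0121
```

>>> jog_arm(deltas="0 0 0.3 0 0.5;0 0 0.5 0 0.5;0 0 0.5 0 0.5")

```text
t: 75.63
tcp_pos: [0.8412, 0.1464, 0.1165]
orientation: [-0.687, 0.726, 0.0, -0.0]
wrist_force: [0.6, 0.4, -1.8]
gripper_width: 0.0119
```

Run:
```python
from h import *
s=robot.read_state();print(s['t'],s['tcp_pos'],qb(s['tcp_pos']),s['wrist_force'],s['moment'])
im=robot.camera("scene");save(cv2.resize(im[110:250,290:440],None,fx=5,fy=4,interpolation=cv2.INTER_CUBIC),"s62")
```

```text
75.6333 [0.84123243 0.14639143 0.11647269] [0.21661043 0.00811734] [ 0.61941336  0.41078609 -1.7776047 ] [ 0.0076276 -0.0678159  0.0100108]
```

```bash
python3 - <<'E'
from h import *
C=cal("scene")
im=cv2.imread("pics/s62.png")
for z in (.0,.01,.02,.03):
    l=ray(C,[(290+335/5,110+490/4),(290+393/5,110+443/4)],z);b=qb(l);print(z,b.round(4).tolist(),b.mean(0))
E
python3 - <<'E'
from h import *
im=robot.camera("scene");save(cv2.resize(im[190:250,340:410],None,fx=10,fy=9,interpolation=cv2.INTER_CUBIC),"s63")
E
```

```text
0.0 [[0.1319, -0.0098], [0.1305, 0.0465]] [0.13117224 0.01835416]
0.01 [[0.1354, -0.0168], [0.134, 0.0388]] [0.13467327 0.01097977]
0.02 [[0.1389, -0.0238], [0.1375, 0.0311]] [0.1381743  0.00360538]
0.03 [[0.1423, -0.0309], [0.141, 0.0233]] [ 0.14167533 -0.003769  ]
```

>>> jog_arm(deltas="0 0.3 0.4 0 0.5;0 0.6 0.8 0 0.5;0 0.6 1.1 0 0.5;0 0.6 1.1 0 0.5")

```text
t: 76.07
tcp_pos: [0.8349, 0.1468, 0.1052]
orientation: [-0.687, 0.726, 0.0, -0.001]
wrist_force: [1.1, -0.5, -2.1]
gripper_width: 0.0118
```

Run:
```python
from h import *
s=robot.read_state();print(s['t'],s['tcp_pos'],qb(s['tcp_pos']),s['wrist_force'],s['moment'])
im=robot.camera("scene");save(cv2.resize(im[190:250,340:410],None,fx=10,fy=9,interpolation=cv2.INTER_CUBIC),"s64")
```

```text
76.0667 [0.83493236 0.14679401 0.10516329] [0.2102978  0.00817863] [ 1.10932564 -0.50708664 -2.10629321] [ 0.01780883 -0.0178392  -0.05342458]
```

>>> jog_arm(deltas="0 0 0.3 0 0.5;0 0 0.5 0 0.5;0 0 0.5 0 0.5")

```text
t: 76.37
tcp_pos: [0.8368, 0.1467, 0.1041]
orientation: [-0.687, 0.726, -0.001, 0.001]
wrist_force: [1.0, -0.6, 5.8]
gripper_width: 0.0123
```

>>> jog_arm(deltas="0 0 0.3 0 0.5;0 0 0.5 0 0.5;0 0 0.5 0 0.5")

```text
t: 76.62
tcp_pos: [0.8389, 0.1466, 0.1025]
orientation: [-0.687, 0.727, -0.003, 0.003]
wrist_force: [2.0, 0.1, 11.5]
gripper_width: 0.012
```

Run:
```python
from h import *
s=robot.read_state();print(s['t'],s['tcp_pos'],qb(s['tcp_pos']),s['wrist_force'],s['moment'])
im=robot.camera("scene");save(cv2.resize(im[190:250,340:410],None,fx=10,fy=9,interpolation=cv2.INTER_CUBIC),"s65")
```

```text
76.6167 [0.83885469 0.14659081 0.1025232 ] [0.21422539 0.00818785] [ 2.0122395   0.11805362 11.47119585] [0.03626638 0.38515273 0.03300442]
```

>>> jog_arm(deltas="0 0.3 -0.5 0 0.5;0 0.8 -0.5 0 0.5;0 1.3 -0.5 0 0.5;0 1.8 -0.5 0 0.5;0 2.3 -0.5 0 0.5;0 2.8 -0.5 0 0.5;0 3.3 -0.5 0 0.5;0 3.8 -0.5 0 0.5;0 4.3 -0.5 0 0.5;0 4.8 -0.5 0 0.5;0 4.8 -0.5 0 0.5", force=60)

```text
t: 77.58
tcp_pos: [0.7888, 0.1494, 0.1037]
orientation: [-0.687, 0.726, -0.002, 0.002]
wrist_force: [4.0, -0.5, 5.4]
gripper_width: 0.0123
```

Run:
```python
from h import *
s=robot.read_state();print(s['t'],s['tcp_pos'],qb(s['tcp_pos']),s['wrist_force'],s['moment'])
im=robot.camera("scene");save(cv2.resize(im[170:240,310:400],None,fx=8,fy=8,interpolation=cv2.INTER_CUBIC),"s66")
```

```text
77.5833 [0.78875583 0.14940215 0.10365253] [0.1640478  0.00828578] [ 3.96768483 -0.54048801  5.42988824] [-0.02141534 -0.46855974 -0.04899883]
```

>>> jog_arm(deltas="0 0 0.5 0 0.5;0 0 1 0 0.5;0 0 1.5 0 0.5;0 0 2 0 0.5;0 -0.1 2.5 0 0.5;0 -0.2 3 0 0.5;0 -0.2 3 0 0.5", force=40)

```text
t: 78.22
tcp_pos: [0.7996, 0.1487, 0.0835]
orientation: [-0.687, 0.727, -0.009, 0.01]
wrist_force: [13.7, 0.4, 17.3]
gripper_width: 0.0123
```

Run:
```python
from h import *
s=robot.read_state();print(s['t'],s['tcp_pos'],qb(s['tcp_pos']),s['wrist_force'],s['moment'])
im=robot.camera("scene");save(cv2.resize(im[170:240,310:400],None,fx=8,fy=8,interpolation=cv2.INTER_CUBIC),"s67")
```

```text
78.2167 [0.79964448 0.14866145 0.08348836] [0.17496057 0.00813502] [13.73094984  0.37068188 17.32312336] [-0.00642403 -1.46919891 -0.05599294]
```

>>> jog_arm(deltas="0 0 0 0 0.5;0 0 0 0 0.5;0 0 0.4 0 0.5;0 0 0.8 0 0.5;0 0 1.2 0 0.5;0 0 1.2 0 0.5", force=25)

```text
t: 78.77
tcp_pos: [0.802, 0.1483, 0.0724]
orientation: [-0.687, 0.727, -0.012, 0.013]
wrist_force: [20.7, -1.3, 19.7]
gripper_width: 0.0123
```

Run:
```python
from h import *
s=robot.read_state();print(s['t'],s['tcp_pos'],qb(s['tcp_pos']),s['wrist_force'],s['moment'])
im=robot.camera("scene");save(cv2.resize(im[170:240,310:400],None,fx=8,fy=8,interpolation=cv2.INTER_CUBIC),"s68")
```

```text
78.7667 [0.80195082 0.14832899 0.07243588] [0.17728152 0.00792777] [20.71632172 -1.33343619 19.71757476] [-0.16354024 -2.99850147 -0.00674389]
```

>>> jog_arm(deltas="0 -1 0 0 0.5;0 -1.5 0.4 0 0.5;0 -1.8 0.9 0 0.5;0 -2 1.4 0 0.5;0 -2.2 1.9 0 0.5;0 -2.2 1.9 0 0.5", force=30)

```text
t: 79.32
tcp_pos: [0.8178, 0.1476, 0.0495]
orientation: [-0.687, 0.727, -0.005, 0.006]
wrist_force: [3.4, -1.3, 20.7]
gripper_width: 0.0123
```

Run:
```python
from h import *
s=robot.read_state();print(s['t'],s['tcp_pos'],qb(s['tcp_pos']),s['wrist_force'],s['moment'])
im=robot.camera("scene");save(cv2.resize(im[170:240,310:400],None,fx=8,fy=8,interpolation=cv2.INTER_CUBIC),"s69")
```

```text
79.3167 [0.81776641 0.14764061 0.04947216] [0.19311119 0.00809569] [ 3.41193936 -1.2818533  20.68393146] [-0.2877057  -0.14840951 -0.22112506]
```

```bash
cat h.py | head -60
python3 - <<'E'
from h import *
from cell import robot
s=robot.read_state();print(s['t'],s['tcp_pos'],s['wrist_force'],yaw(s['orientation']),s['gripper_width'])
im=robot.camera('scene');save(im,'s70');
import cv2
C=cal('scene')
E
python3 - <<'E'
E
```

```text
import numpy as np,cv2
from scipy.spatial.transform import Rotation as R
from cell import robot
def save(img,name): cv2.imwrite(f"pics/{name}.png",cv2.cvtColor(img,cv2.COLOR_RGB2BGR))
def cal(n):
    c=robot.calibration(n); f=210/np.tan(np.radians(c['fovy'])/2)
    return c['xyz'],R.from_quat(c['orientation']).as_matrix(),f,c['cx'],c['cy']
def ray(C,uv,z):
    p,M,f,cx,cy=C
    uv=np.atleast_2d(np.asarray(uv,float))
    d=np.c_[(uv[:,0]-cx)/f,(uv[:,1]-cy)/f,np.ones(len(uv))]@M.T
    return p+d*((z-p[2])/d[:,2])[:,None]
def proj(C,P):
    p,M,f,cx,cy=C
    q=(np.atleast_2d(P)-p)@M
    return np.c_[f*q[:,0]/q[:,2]+cx,f*q[:,1]/q[:,2]+cy]
def rect(mask):
    cs,_=cv2.findContours(mask.astype(np.uint8),cv2.RETR_EXTERNAL,cv2.CHAIN_APPROX_NONE)
    return sorted(cs,key=cv2.contourArea,reverse=True)
def yaw(q): 
    m=R.from_quat(q).as_matrix(); return np.degrees(np.arctan2(m[1,0],m[0,0]))
def go(x,y,z,yw=None,s=None):
    "print the shift (tool axes, cm) and turn (deg) to a TCP pose; yw = world angle of tool x"
    s=s or robot.read_state()
    m=R.from_quat(s['orientation']).as_matrix()
  
[... 621 characters left out ...]
int8); m2=np.zeros_like(m);m2[v0:v1,u0:u1]=m[v0:v1,u0:u1]
    out=[]
    for c in rect(m2):
        if cv2.contourArea(c)<8: continue
        u,v=cv2.minAreaRect(c)[0];out.append((u,v,cv2.contourArea(c),*ray(C,(u,v),z)[0][:2]))
    return np.array(out)
QC=np.array([.6245,.150]);QA=np.radians(-3.1)
def qw(b):
    c,s_=np.cos(QA),np.sin(QA); b=np.asarray(b,float); return QC+np.stack([b[...,0]*c-b[...,1]*s_,b[...,0]*s_+b[...,1]*c],-1)
def qb(p): 
    d=np.asarray(p)[...,:2]-QC; c,s_=np.cos(QA),np.sin(QA)
    return np.stack([d[...,0]*c+d[...,1]*s_,-d[...,0]*s_+d[...,1]*c],-1)
79.3667 [0.81768013 0.14760953 0.04951911] [ 3.68510248 -0.59339126 19.71528993] -93.23143006453759 0.012347555873796094
```

```bash
ls -t pics | head -3
```

```text
s70.png
s69.png
s68.png
```

View pics/s70.png

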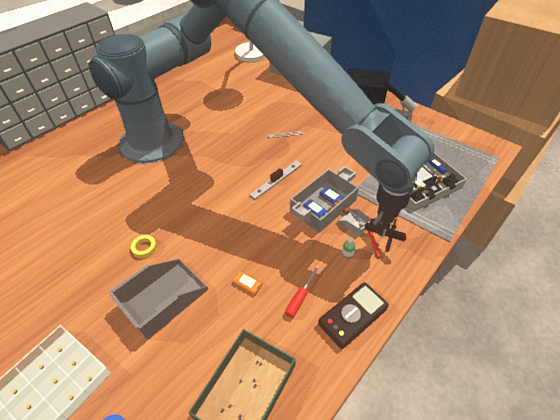

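Run:
```python
from h import *
im=cv2.imread('pics/s70.png')[160:270,280:420]
cv2.imwrite('pics/s70c.png',cv2.resize(im,None,fx=5.5,fy=5.5,interpolation=cv2.INTER_CUBIC)[:600,:800])
im=robot.camera('top');save(im,'t70');cv2.imwrite('pics/t70c.png',cv2.resize(cv2.cvtColor(im,cv2.COLOR_RGB2BGR),None,fx=1.4,fy=1.4))
```

```text
(no output)
```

View pics/s70c.png

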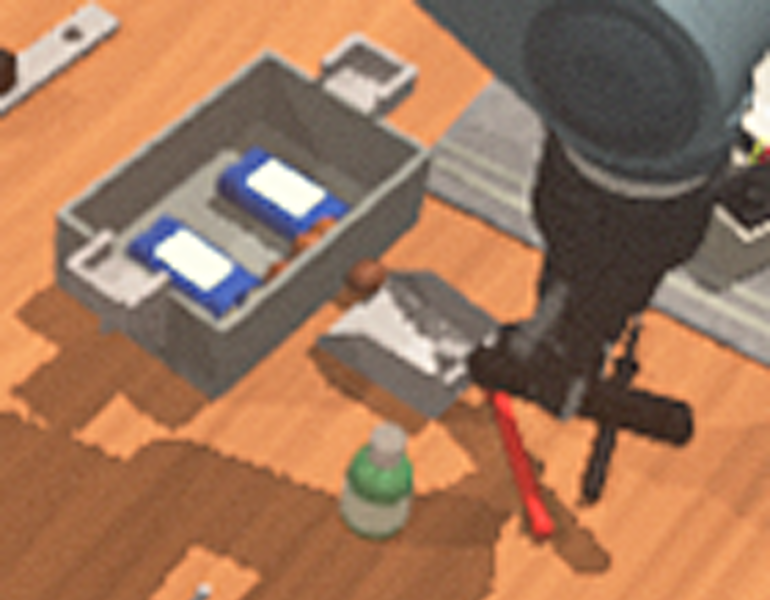

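View pics/t70c.png

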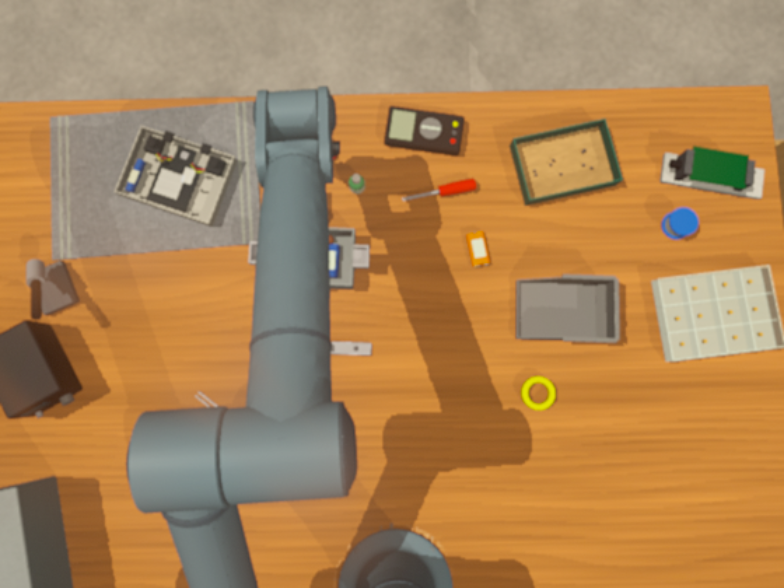

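Run:
```python
from h import *
C=cal('scene')
def up(p): return (280+p[0]/5.5,160+p[1]/5.5)
for p,z in (((365,278),.0115),((388,270),.008),((316,345),.008),((437,418),.002)):
    print(p,qb(ray(C,up(p),z)[0]).round(4))
print('hand',qb(robot.read_state()['tcp_pos']))
```

```text
(365, 278) [0.0669 0.0243]
(388, 270) [0.0706 0.0396]
(316, 345) [ 0.0749 -0.0257]
(437, 418) [ 0.1446 -0.0161]
hand [0.19296915 0.00810199]
```

>>> jog_arm(deltas="0 -0.5 -0.2 0 0.5; 0 -1.2 -0.2 0 0.5; -0.6 -1.2 -0.2 0 0.5; -1.2 -1.2 -0.2 0 0.5; -1.2 -0.9 -0.1 0 0.5; -1.2 -0.5 -0.1 0 0.5; -1.2 0 -0.1 0 0.5; -1.2 0.4 -0.1 0 0.5; -1.2 0.8 -0.1 0 0.5; -1.2 1.2 -0.1 0 0.5; -1.2 1.6 -0.1 0 0.5; -1.2 1.6 -0.1 0 0.5", force=60)

```text
t: 80.47
tcp_pos: [0.806, 0.1597, 0.05]
orientation: [-0.687, 0.727, -0.01, 0.01]
wrist_force: [22.6, -1.4, 7.0]
gripper_width: 0.0123
```

```bash
cat > look.py <<'E'
import sys
from h import *
n=sys.argv[1]; u,v,w,hh=[int(a) for a in sys.argv[2:6]] if len(sys.argv)>2 else (280,160,140,110)
s=robot.read_state();print(s['t'],s['tcp_pos'],s['wrist_force'],s['moment'],yaw(s['orientation']),'qb',qb(s['tcp_pos']))
im=robot.camera('scene');save(im,n)
f=min(800/w,600/hh)
cv2.imwrite(f'pics/{n}c.png',cv2.resize(cv2.cvtColor(im[v:v+hh,u:u+w],cv2.COLOR_RGB2BGR),None,fx=f,fy=f,interpolation=cv2.INTER_CUBIC))
E
python3 look.py s71
```

```text
80.4667 [0.80598242 0.15966886 0.05001115] [22.55428661 -1.44187632  6.99415963] [-0.29258107 -3.70375416 -0.15769724] -93.24288137097992 qb [0.18069397 0.01946906]
```

View pics/s71c.png

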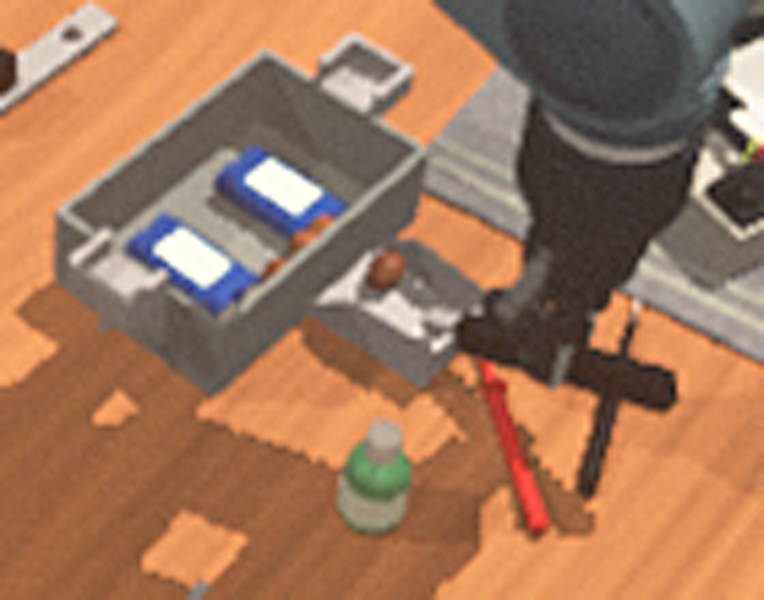

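>>> jog_arm(deltas="0 -0.4 0.2 0 0.5; 0 -0.6 0.5 0 0.5; 0 -0.8 0.9 0 0.5; 0 -1.0 1.3 0 0.5; 0 -1.1 1.6 0 0.5; 0 -1.2 1.8 0 0.5; 0 -1.2 1.8 0 0.5; 0 -1.2 1.8 0 0.5", force=40)

```text
t: 81.18
tcp_pos: [0.8168, 0.1592, 0.0336]
orientation: [-0.687, 0.727, -0.008, 0.008]
wrist_force: [11.7, -2.1, 17.3]
gripper_width: 0.0121
```

```bash
python3 look.py s72
```

```text
81.1833 [0.81683858 0.15915423 0.0335623 ] [11.68163961 -2.10196316 17.32527364] [-0.43727853 -1.42354191  0.13589232] -93.19952893322814 qb [0.19156208 0.01954228]
```

View pics/s72c.png

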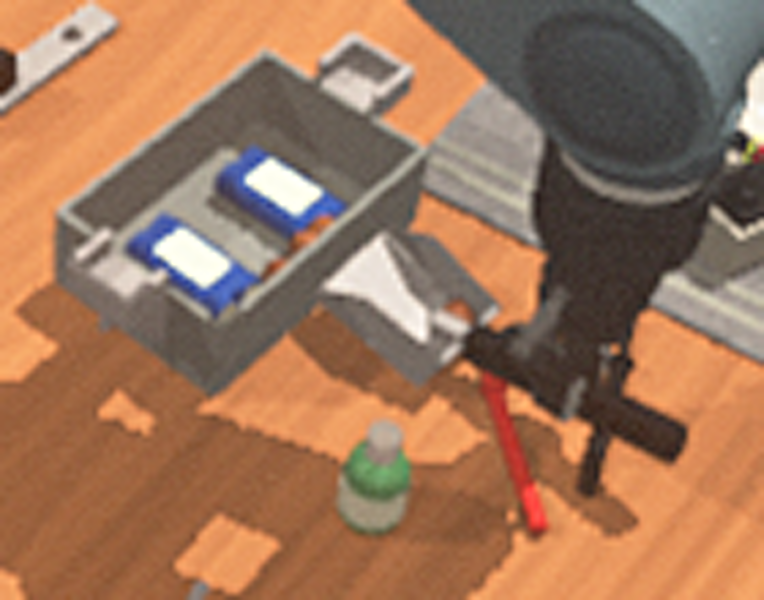

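>>> jog_arm(deltas="0 -0.2 0 0 0.5; 0 -0.4 0 0 0.5; 0 -0.4 -0.2 0 0.5; 0 -0.4 -0.6 0 0.5; 0 -0.4 -1.2 0 0.5; 0 -0.4 -2 0 0.5; 0 -0.4 -3 0 0.5; 0 -0.4 -4.2 0 0.5; 0 -0.4 -5.5 0 0.5; 0 -0.4 -7 0 0.5; 0 -0.4 -8.5 0 0.5; 0 -0.4 -10 0 0.5; 0 -0.4 -11.3 0 0.5; 0 -0.4 -12.3 0 0.5; 0 -0.4 -13 0 0.5; 0 -0.4 -13.4 0 0.5; 0 -0.4 -13.5 0 0.5", force=90)

```text
t: 82.65
tcp_pos: [0.8124, 0.1601, 0.1591]
orientation: [-0.687, 0.726, -0.0, 0.0]
wrist_force: [0.4, -1.1, -0.9]
gripper_width: 0.012
```

```bash
python3 look.py s73 280 110 170 130; python3 -c "
from h import *
print(robot.read_state()['q'])
go(*qw((0.0,.085)),.17,-3.1)"
```

```text
82.65 [0.8124402  0.16005083 0.15913164] [ 0.38185221 -1.08629943 -0.87410419] [ 0.03795296 -0.15441491  0.01379628] -93.17352631209624 qb [0.18712164 0.0201997 ]
[ 5.80725118e-02  7.23012608e-01  1.05831613e+00 -7.19438267e-06
  1.36036202e+00  1.68430115e+00]
GO [-6.46 18.7  -1.15] -90.1
```

View pics/s73c.png

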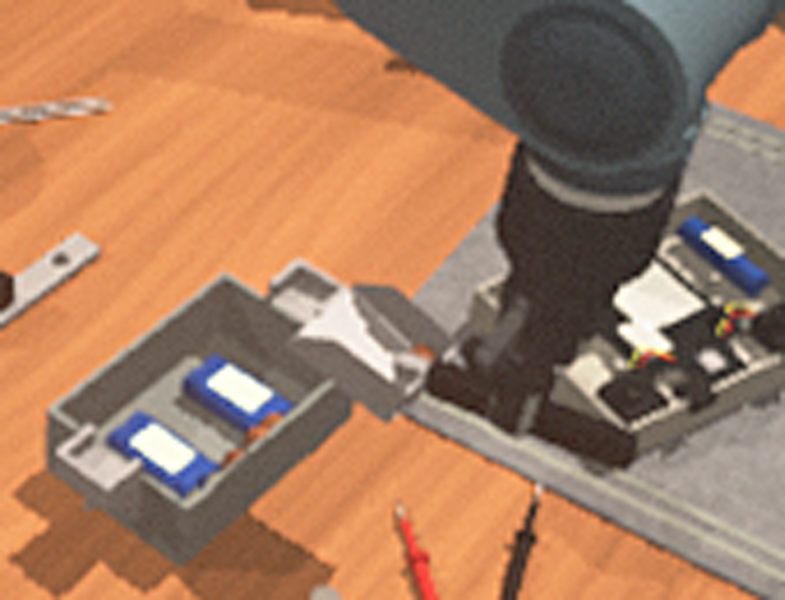

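>>> jog_arm(deltas="-0.1 0.2 -0.1 -1 0.5; -0.3 0.7 -0.2 -3 0.5; -0.6 1.5 -0.3 -7 0.5; -1 2.6 -0.4 -12 0.5; -1.4 3.8 -0.5 -17 0.5; -1.8 5.1 -0.6 -22 0.5; -2.2 6.4 -0.7 -28 0.5; -2.6 7.7 -0.8 -34 0.5; -3 9 -0.8 -40 0.5; -3.5 10.3 -0.9 -46 0.5; -4 11.6 -0.9 -52 0.5; -4.4 12.9 -1 -58 0.5; -4.8 14.1 -1 -64 0.5; -5.2 15.3 -1 -70 0.5; -5.6 16.3 -1 -75 0.5; -5.9 17.2 -1 -80 0.5; -6.1 17.9 -1 -84 0.5; -6.3 18.4 -1 -87 0.5; -6.4 18.6 -1 -89 0.5; -6.5 18.7 -1 -90 0.5")

```text
t: 84.37
tcp_pos: [0.628, 0.2355, 0.1673]
orientation: [1.0, -0.027, -0.001, 0.0]
wrist_force: [0.9, -0.2, -1.8]
gripper_width: 0.0118
```

```bash
python3 look.py s74 260 90 170 130; python3 -c "
from h import *
C=cal('wrist');print('wristcal',C[0])
im=robot.camera('wrist');save(im,'w74')"
```

```text
84.3667 [0.62802223 0.23548976 0.16728538] [ 0.88024712 -0.21623728 -1.79884499] [ 0.11528726 -0.05009227 -0.00543981] -3.047102429931891 qb [-0.00110611  0.08555514]
wristcal [0.63116222 0.31353269 0.30214084]
```

View pics/s74c.png

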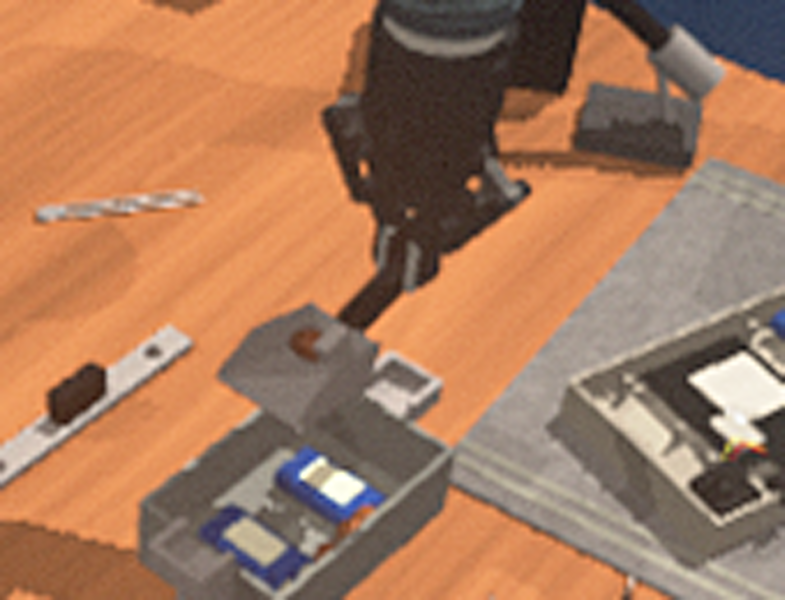

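View pics/w74.png

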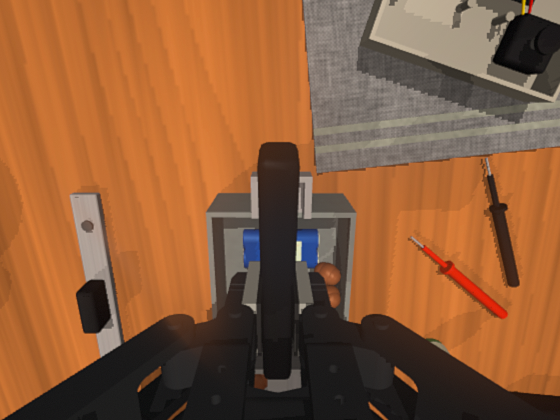

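Run:
```python
from h import *
C=cal('scene');f=min(800/170,600/130)
for z in (.13,.14,.15,.16):
  print(z,[qb(ray(C,(260+p[0]/f,90+p[1]/f),z)[0]).round(3) for p in ((218,375),(310,430))])
```

```text
0.13 [array([-0.043, -0.028]), array([ 0.024, -0.025])]
0.14 [array([-0.037, -0.036]), array([ 0.03 , -0.034])]
0.15 [array([-0.03 , -0.044]), array([ 0.035, -0.042])]
0.16 [array([-0.024, -0.052]), array([ 0.041, -0.05 ])]
```

```bash
python3 -c "
from h import *
go(*qw((0.197,.02)),.15,-93.1)"
```

```text
GO [19.77  6.53  1.73] 89.9
```

>>> jog_arm(deltas="0.2 0.1 0.1 1 0.5; 0.7 0.3 0.2 3 0.5; 1.5 0.6 0.3 7 0.5; 2.6 1 0.4 12 0.5; 3.8 1.4 0.5 17 0.5; 5.1 1.8 0.6 22 0.5; 6.4 2.2 0.7 28 0.5; 7.7 2.6 0.8 34 0.5; 9 3 0.8 40 0.5; 10.3 3.5 0.9 46 0.5; 11.6 4 0.9 52 0.5; 12.9 4.4 1 58 0.5; 14.3 4.8 1.1 64 0.5; 15.6 5.2 1.2 70 0.5; 16.8 5.6 1.3 75 0.5; 18 5.9 1.4 80 0.5; 18.9 6.2 1.5 84 0.5; 19.4 6.4 1.6 87 0.5; 19.7 6.5 1.7 89 0.5; 19.8 6.5 1.7 90 0.5")

```text
t: 86.13
tcp_pos: [0.8237, 0.1584, 0.1501]
orientation: [-0.686, 0.727, 0.0, -0.0]
wrist_force: [0.7, -1.1, -1.9]
gripper_width: 0.0117
```

```bash
python3 look.py s75 280 110 170 130; python3 -c "
from h import *
go(*qw((0.197,.02)),.053,-93.1)"
```

```text
86.1333 [0.82371333 0.1584447  0.15011004] [ 0.65035897 -1.07317461 -1.85297961] [ 0.06287907 -0.0693837   0.03291087] -93.35318189783192 qb [0.19846513 0.01920556]
GO [-0.05  0.12  9.73] -0.2
```

View pics/s75c.png

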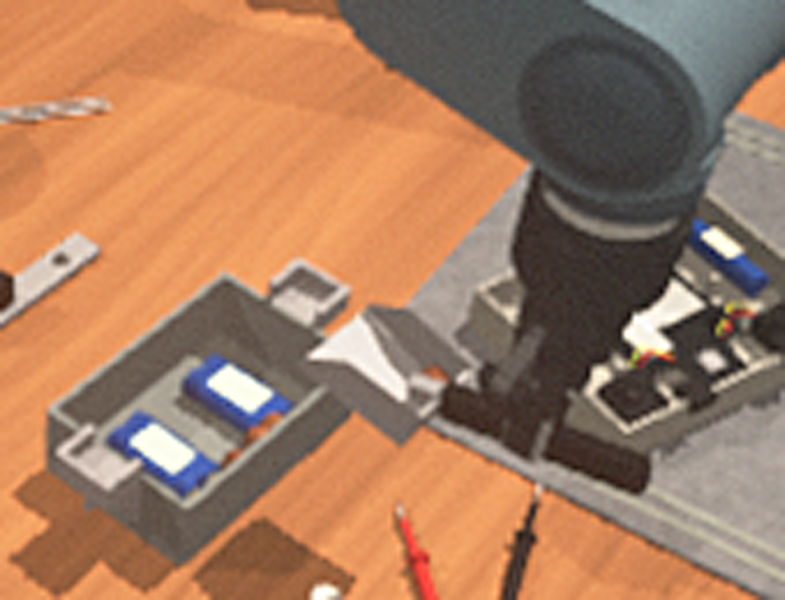

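>>> jog_arm(deltas="0 0 0.3 0 0.5; 0 0 0.9 0 0.5; 0 0 1.8 0 0.5; 0 0 3 0 0.5; 0 0 4.3 0 0.5; 0 0 5.6 0 0.5; 0 0 6.8 0 0.5; 0 0 7.9 0 0.5; 0 0 8.8 0 0.5; 0 0 9.4 0 0.5; 0 0 9.7 0 0.5; 0 0.2 9.7 0 0.5; 0 0.5 9.7 0 0.5; 0 0.8 9.7 0 0.5; 0 1.1 9.7 0 0.5; 0 1.4 9.7 0 0.5; 0 1.6 9.7 0 0.5; 0 1.6 9.7 0 0.5")

```text
t: 87.68
tcp_pos: [0.8112, 0.1602, 0.058]
orientation: [-0.687, 0.726, -0.004, 0.005]
wrist_force: [9.7, 1.3, -3.2]
gripper_width: 0.0118
```

```bash
python3 look.py s76 280 140 150 115
```

```text
87.6833 [0.8111711  0.16023712 0.05800858] [ 9.65361827  1.29867334 -3.18438144] [ 0.02372751 -2.00788334  0.07461484] -93.18118766788443 qb [0.18584433 0.02031709]
```

View pics/s76c.png

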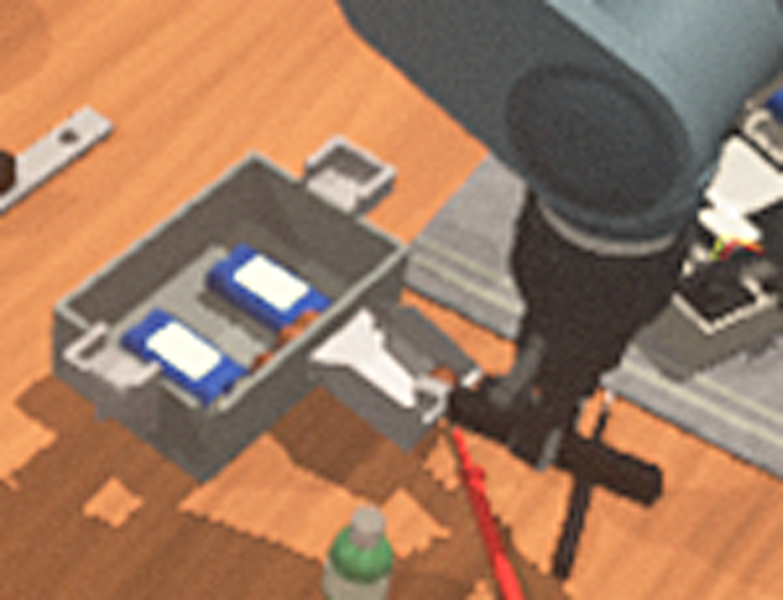

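>>> jog_arm(deltas="0 0.4 0 0 0.5; 0 0.6 -0.2 0 0.5; 0 0.7 -0.5 0 0.5; 0 0.8 -0.8 0 0.5; 0 0.9 -1.1 0 0.5; 0 1.0 -1.4 0 0.5; 0 1.1 -1.7 0 0.5; 0 1.2 -2.0 0 0.5; 0 1.3 -2.3 0 0.5; 0 1.3 -2.3 0 0.5", force=32)

```text
t: 88.57
tcp_pos: [0.7991, 0.1608, 0.082]
orientation: [-0.687, 0.727, -0.005, 0.006]
wrist_force: [11.3, -0.3, -1.6]
gripper_width: 0.0116
```

```bash
python3 look.py s77 280 140 150 115
```

```text
88.5667 [0.79905935 0.16075074 0.08200275] [11.32348828 -0.30924526 -1.55378277] [-0.05196346 -2.4263359  -0.22828603] -93.23474776877302 qb [0.17372253 0.02017497]
```

View pics/s77c.png

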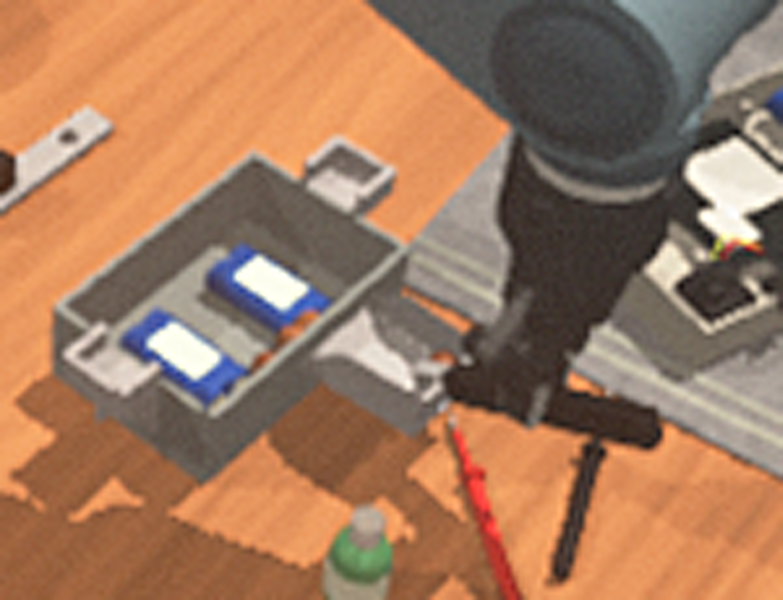

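>>> jog_arm(deltas="0 0 0 0 0.5; 0 -0.2 0 0 0.5; 0 -0.5 0 0 0.5; 0 -0.8 0 0 0.5; 0 -1.1 -0.1 0 0.5; 0 -1.3 -0.4 0 0.5; 0 -1.5 -1 0 0.5; 0 -1.6 -1.8 0 0.5; 0 -1.6 -2.8 0 0.5; 0 -1.6 -4 0 0.5; 0 -1.6 -5.2 0 0.5; 0 -1.6 -6.4 0 0.5; 0 -1.6 -7.4 0 0.5; 0 -1.6 -8.2 0 0.5; 0 -1.6 -8.7 0 0.5; 0 -1.6 -8.9 0 0.5", force=90)

```text
t: 89.95
tcp_pos: [0.8107, 0.1602, 0.1678]
orientation: [-0.687, 0.726, -0.001, 0.001]
wrist_force: [0.9, 0.1, -1.7]
gripper_width: 0.0119
```

```bash
python3 look.py s78 280 110 170 130; python3 -c "
from h import *
go(*qw((-.005,.085)),.168,-3.1)"
```

```text
89.95 [0.81068601 0.1601961  0.16783502] [ 0.94884546  0.142809   -1.68086251] [-0.04470475 -0.07715657 -0.0092202 ] -93.1708662494656 qb [0.18536216 0.0202499 ]
GO [-6.45 19.03 -0.08] -90.1
```

View pics/s78c.png

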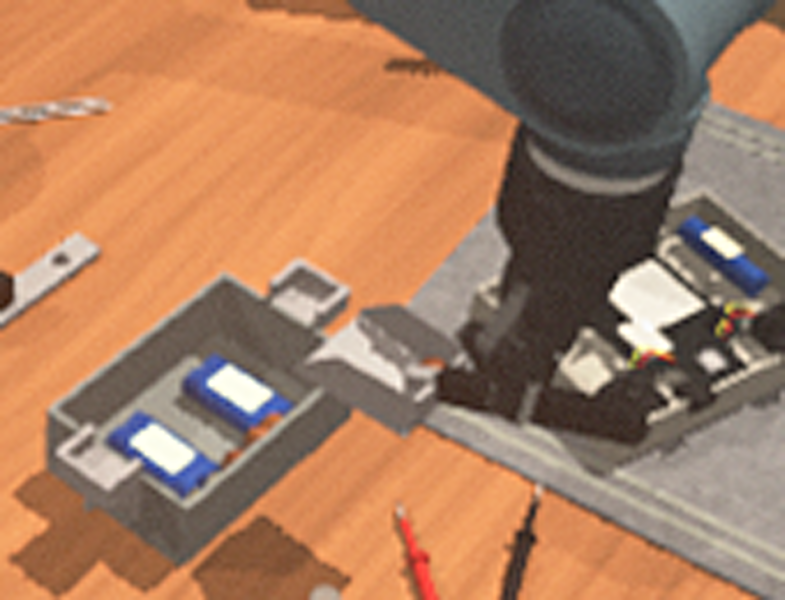

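>>> jog_arm(deltas="-0.1 0.2 0 -1 0.5; -0.3 0.7 0 -3 0.5; -0.6 1.5 0 -7 0.5; -1 2.6 0 -12 0.5; -1.4 3.8 0 -17 0.5; -1.8 5.1 0 -22 0.5; -2.2 6.4 0 -28 0.5; -2.6 7.7 0 -34 0.5; -3 9 0 -40 0.5; -3.5 10.3 0 -46 0.5; -4 11.6 0 -52 0.5; -4.4 12.9 0 -58 0.5; -4.8 14.2 0 -64 0.5; -5.2 15.5 0 -70 0.5; -5.6 16.6 0 -75 0.5; -5.9 17.5 0 -80 0.5; -6.1 18.2 0 -84 0.5; -6.3 18.7 0 -87 0.5; -6.4 18.9 0 -89 0.5; -6.5 19 0 -90 0.5")

```text
t: 91.67
tcp_pos: [0.623, 0.2358, 0.1653]
orientation: [1.0, -0.027, -0.001, 0.0]
wrist_force: [-0.6, -0.1, -1.3]
gripper_width: 0.0116
```

```bash
python3 look.py s79 260 90 170 130
```

```text
91.6667 [0.62303059 0.23575593 0.16527606] [-0.61701233 -0.07120799 -1.34080605] [ 0.05654596 -0.04957777  0.03503123] -3.0456511613355377 qb [-0.00610484  0.08555098]
```

View pics/s79c.png

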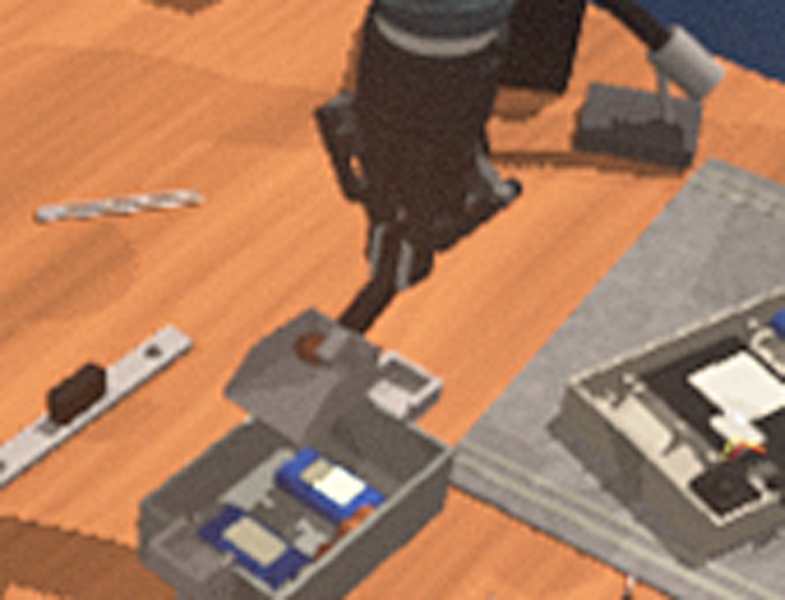

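Run:
```python
from h import *
C=cal('scene');f=min(800/170,600/130)
for z in (.115,.12,.125,.13,.14,.15):
  print(z,[qb(ray(C,(260+p[0]/f,90+p[1]/f),z)[0]).round(3) for p in ((225,388),(302,440),(310,308),(375,352))])
```

```text
0.115 [array([-0.043, -0.021]), array([ 0.017, -0.023]), array([-0.051,  0.068]), array([0.002, 0.064])]
0.12 [array([-0.04 , -0.025]), array([ 0.02 , -0.027]), array([-0.048,  0.063]), array([0.005, 0.06 ])]
0.125 [array([-0.036, -0.029]), array([ 0.023, -0.031]), array([-0.045,  0.059]), array([0.008, 0.055])]
0.13 [array([-0.033, -0.033]), array([ 0.026, -0.035]), array([-0.042,  0.054]), array([0.011, 0.051])]
0.14 [array([-0.027, -0.041]), array([ 0.031, -0.043]), array([-0.035,  0.045]), array([0.017, 0.041])]
0.15 [array([-0.02 , -0.049]), array([ 0.037, -0.051]), array([-0.029,  0.036]), array([0.022, 0.032])]
```

>>> jog_arm(deltas="0 0.2 0.2 0 0.5; 0 0.6 0.7 0 0.5; 0 1.1 1.5 0 0.5; 0 1.6 2.5 0 0.5; 0 2 3.6 0 0.5; 0 2.3 4.8 0 0.5; 0 2.5 6 0 0.5; 0 2.5 7.2 0 0.5; 0 2.5 8.2 0 0.5; 0 2.5 9 0 0.5; 0 2.5 9.5 0 0.5; 0 2.5 9.7 0 0.5; 0 2.7 9.7 0 0.5; 0 3 9.7 0 0.5; 0 3.4 9.7 0 0.5; 0 3.8 9.7 0 0.5; 0 4.1 9.7 0 0.5; 0 4.3 9.7 0 0.5; 0 4.3 9.7 0 0.5")

```text
t: 93.3
tcp_pos: [0.6219, 0.1921, 0.0695]
orientation: [1.0, -0.028, 0.0, 0.0]
wrist_force: [-0.6, 0.5, -1.4]
gripper_width: 0.0116
```

```bash
python3 look.py s80 270 120 150 115
```

```text
93.3 [0.62190243 0.19206557 0.06950639] [-0.5538074   0.54846077 -1.44593269] [ 0.03838383 -0.05258709  0.01410734] -3.2104815280244625 qb [-0.00486862  0.04186354]
```

View pics/s80c.png

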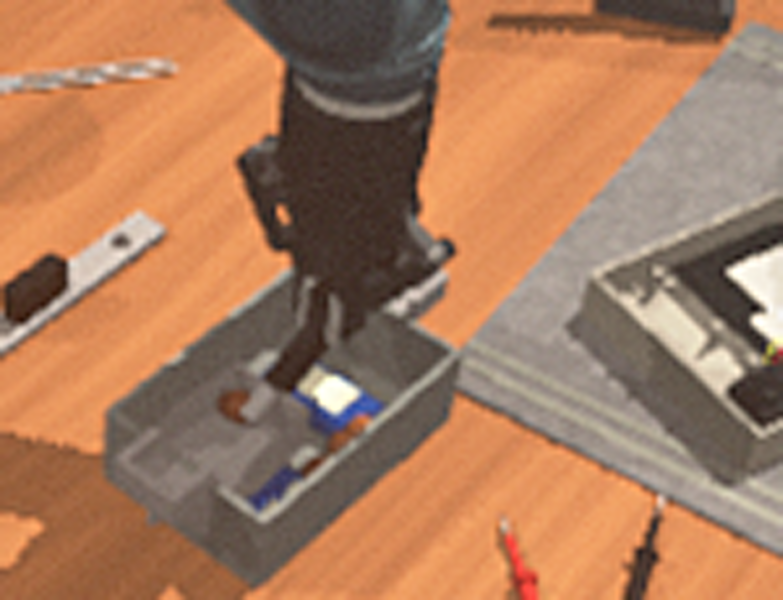

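>>> jog_arm(deltas="0 0.3 0 0 0.5; 0 0.6 0 0 0.5; 0 0.9 0 0 0.5; 0 1.0 -0.3 0 0.5; 0 1.2 -0.7 0 0.5; 0 1.35 -1.1 0 0.5; 0 1.5 -1.5 0 0.5; 0 1.7 -1.85 0 0.5; 0 1.95 -2.2 0 0.5; 0 2.15 -2.55 0 0.5; 0 2.4 -2.9 0 0.5; 0 2.65 -3.25 0 0.5; 0 2.9 -3.6 0 0.5; 0 3.2 -3.9 0 0.5; 0 3.45 -4.2 0 0.5; 0 3.75 -4.5 0 0.5; 0 4.05 -4.8 0 0.5; 0 4.05 -4.8 0 0.5", force=36)

```text
t: 94.85
tcp_pos: [0.6203, 0.1546, 0.1193]
orientation: [1.0, -0.028, 0.001, -0.003]
wrist_force: [0.4, 9.6, 2.3]
gripper_width: 0.0115
```

```bash
python3 look.py s81 270 120 150 115
```

```text
94.85 [0.62033651 0.1546374  0.11925206] [0.43694641 9.60258354 2.32707573] [ 2.01322681  0.20711073 -0.18869072] -3.2523035379312057 qb [-0.00440818  0.00440546]
```

View pics/s81c.png

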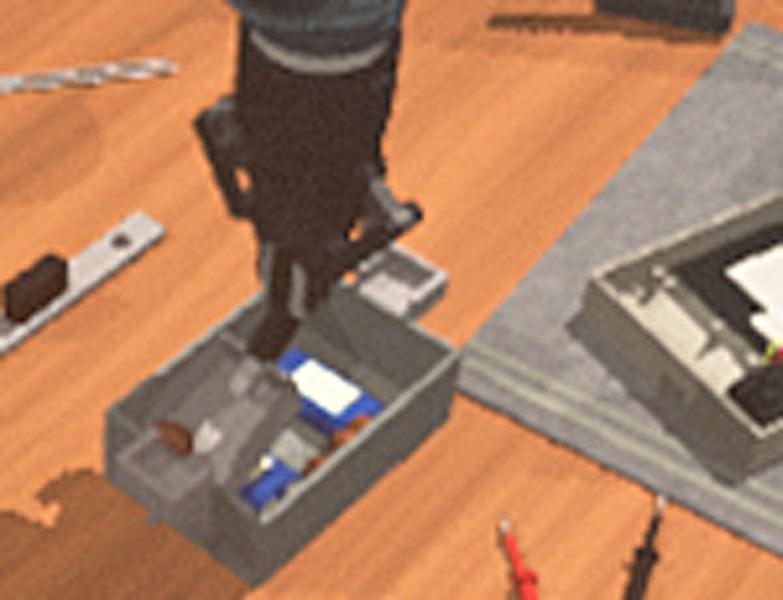

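>>> jog_arm(deltas="0 -0.3 0 0 0.5; 0 -0.8 -0.1 0 0.5; 0 -1.5 -0.2 0 0.5; 0 -2.3 -0.3 0 0.5; 0 -3.1 -0.3 0 0.5; 0 -3.8 -0.3 0 0.5; 0 -4.2 -0.3 0 0.5; 0 -4.2 -0.3 0 0.5; 0 -4.2 -0.3 0 0.5", force=80)

```text
t: 95.65
tcp_pos: [0.6218, 0.1944, 0.1201]
orientation: [1.0, -0.027, -0.0, 0.0]
wrist_force: [0.2, -0.2, -1.9]
gripper_width: 0.0116
```

```bash
python3 look.py s82 270 120 150 115
```

```text
95.65 [0.62178642 0.19436562 0.12012827] [ 0.20449994 -0.22364447 -1.89733606] [ 0.07107053 -0.05721822 -0.00724081] -3.138007104119068 qb [-0.00510885  0.04415395]
```

View pics/s82c.png

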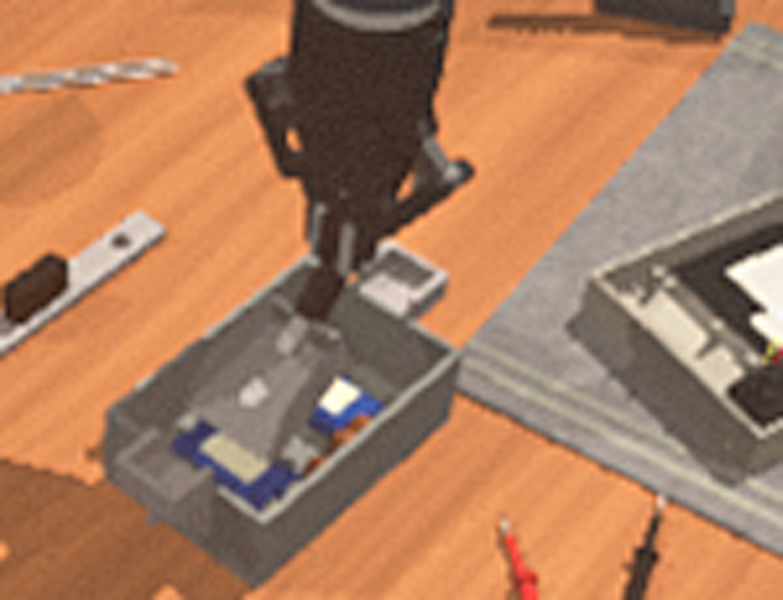

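>>> jog_arm(deltas="0 0 -0.5 0 0.5; 0 0 -2 0 0.5; 0 0 -4 0 0.5; 0 0 -7 0 0.5; 0 -1 -10 0 0.5; 0 -3 -12 0 0.5; 0 -5 -13 0 0.5; 0 -7 -13 0 0.5; 0 -8 -13 0 0.5; 0 -8 -13 0 0.5")

```text
t: 96.53
tcp_pos: [0.6261, 0.2755, 0.2512]
orientation: [1.0, -0.027, 0.0, -0.0]
wrist_force: [-0.6, -0.0, -1.8]
gripper_width: 0.0117
```

```bash
python3 look.py s83 250 130 150 115;python3 -c "
from h import *
save(robot.camera('wrist'),'w83')
im=robot.camera('top');cv2.imwrite('pics/t83c.png',cv2.resize(cv2.cvtColor(im[150:300,160:340],cv2.COLOR_RGB2BGR),None,fx=4,fy=4,interpolation=cv2.INTER_CUBIC))"
```

```text
96.5333 [0.62611985 0.27551172 0.25123338] [-0.56757566 -0.02685453 -1.76169091] [ 0.04033792 -0.0176723   0.00948781] -3.0533169677695375 qb [-0.00517005  0.12541566]
```

View pics/s83c.png

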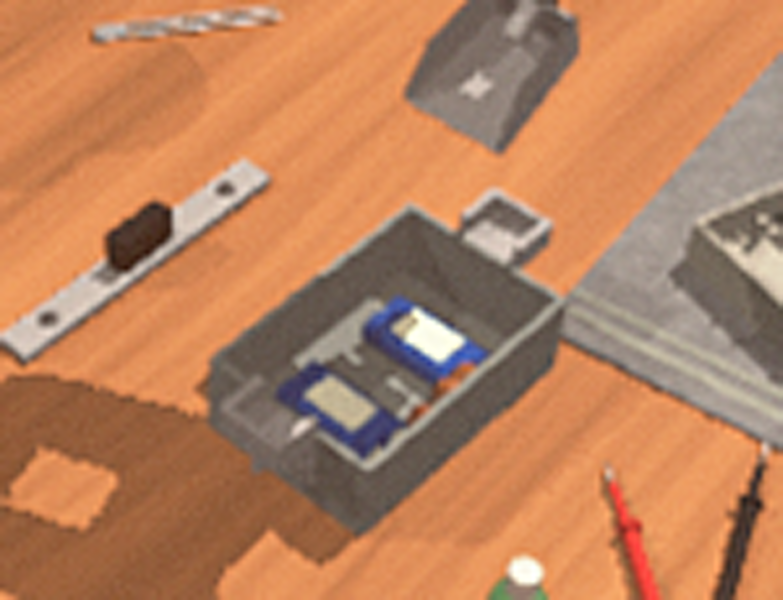

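View pics/w83.png

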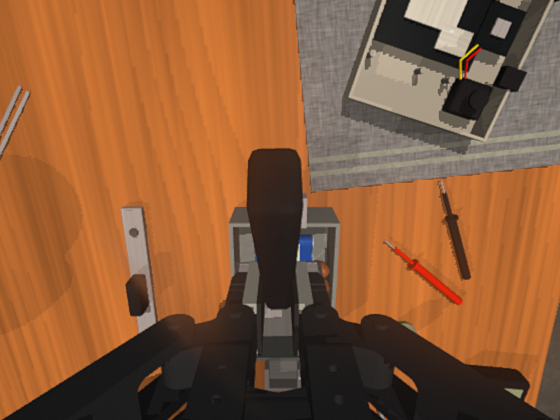

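View pics/t83c.png

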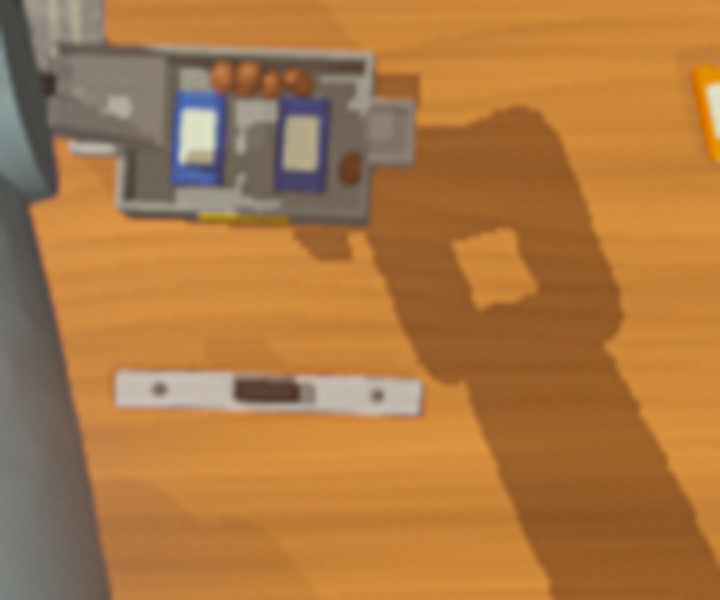

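```bash
python3 -c "
from h import *
go(*binw((-.041,0)),.18,-1.8)"
```

```text
GO [-7.76 57.42  7.03] -1.4
```

>>> jog_arm(deltas="-0.2 1 0 0 0.5; -0.5 3 0 0 0.5; -0.9 6 0 0 0.5; -1.3 9 0 0 0.5; -1.7 12 0 0 0.5; -2.2 15.5 0 0 0.5; -2.7 19 0 0 0.5; -3.2 22.5 0 -0.5 0.5; -3.7 26 0 -0.5 0.5; -4.2 29.5 0 -1 0.5; -4.7 33 0 -1 0.5; -5.2 36.5 0 -1 0.5; -5.7 40 0 -1 0.5; -6.2 43.5 0 -1.4 0.5; -6.6 47 0 -1.4 0.5; -7 50.5 1 -1.4 0.5; -7.3 53.5 2.5 -1.4 0.5; -7.6 56 4.5 -1.4 0.5; -7.8 57.4 6.5 -1.4 0.5; -7.8 57.4 7 -1.4 0.5")

```text
t: 98.35
tcp_pos: [0.513, -0.2971, 0.1764]
orientation: [1.0, -0.018, -0.003, -0.002]
wrist_force: [-0.9, -0.5, -1.8]
gripper_width: 0.0119
```

```bash
python3 look.py s84 100 210 170 130;python3 -c "
from h import *
im=robot.camera('top');save(im,'t84');cv2.imwrite('pics/t84c.png',cv2.resize(cv2.cvtColor(im[150:300,160:340],cv2.COLOR_RGB2BGR),None,fx=4,fy=4,interpolation=cv2.INTER_CUBIC))
im=cv2.imread('pics/s84.png');cv2.imwrite('pics/s84d.png',cv2.resize(im[150:250,250:390],None,fx=5.5,fy=5.5,interpolation=cv2.INTER_CUBIC))
go(*binw((-.041,0)),.18,-1.8)"
```

```text
98.35 [ 0.51296214 -0.29714663  0.17643667] [-0.91681642 -0.54812731 -1.77771673] [ 0.0700008   0.04969497 -0.04111323] -2.064163096825343 qb [-0.08719349 -0.45252415]
GO [ 0.16  0.12 -0.16] -0.1
```

View pics/t84c.png

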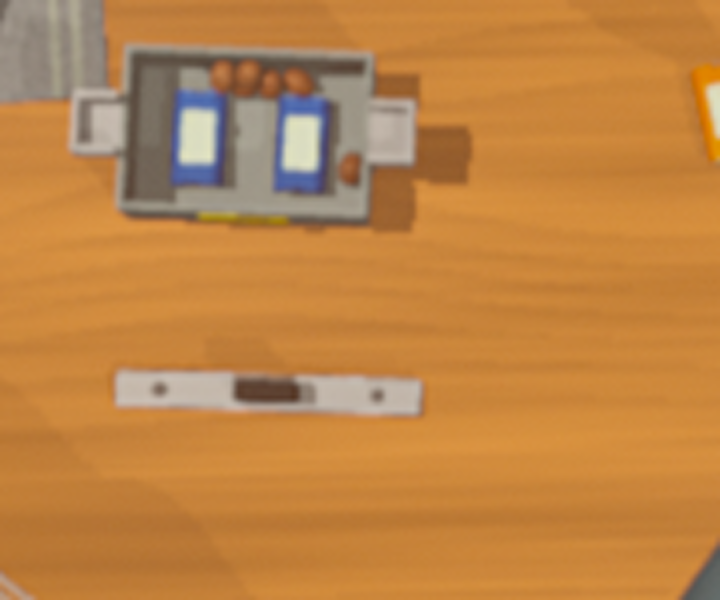

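View pics/s84d.png

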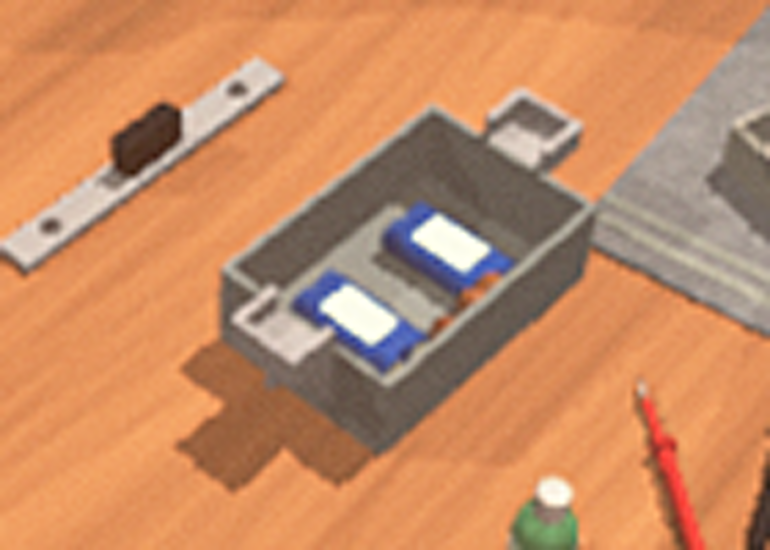

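View pics/s84c.png

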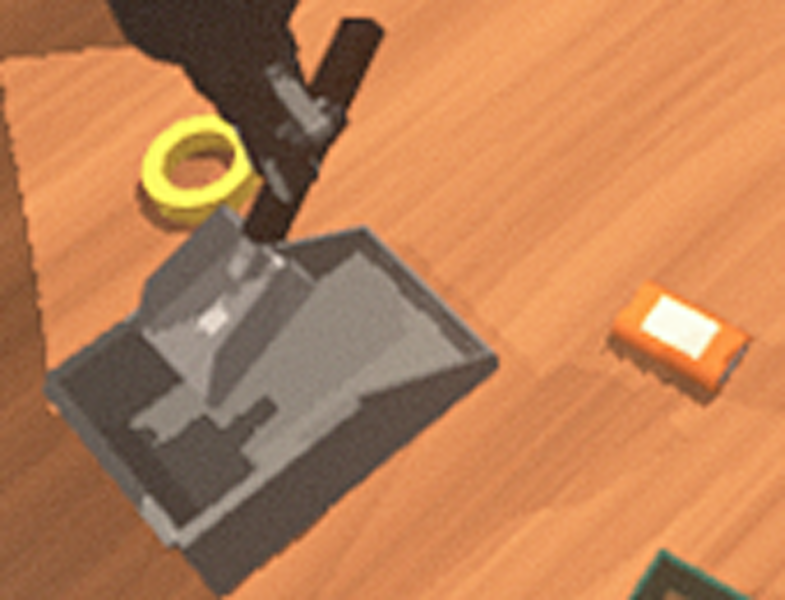

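```bash
cd pics && ls -tr | tr '\n' ' '
python3 - <<'E'
import cv2,numpy as np
im=cv2.imread('s84.png');h=cv2.cvtColor(im,cv2.COLOR_BGR2HSV)
E
```

```text
scene0.png top0.png wrist0.png top0c.png scene0c.png w1.png w1c.png s2.png s3.png w4.png s5.png s6.png w7.png s8.png w8.png w9.png w9c.png s10.png w10.png s11.png w11.png c11a.png c11b.png s12.png t12.png s13.png s14.png w14.png s15.png t15.png s16.png s17.png s18.png s19.png s20.png s21.png t21.png s22.png s23.png s24.png s25.png s26.png s27.png s28.png w28.png s29.png s30.png s31.png s32.png s33.png s34.png s35.png s36.png s37.png s38.png s39.png t39.png s40.png s41.png s42.png s43.png w43.png s44.png s45.png s46.png w46.png w46c.png s47.png s48.png s49.png s50.png s51.png s52.png s53.png s54.png s55.png s56.png s57.png s57c.png s58.png s59.png t59.png s60.png s61.png s62.png s63.png s64.png s65.png s66.png s67.png s68.png s69.png s70.png s70c.png t70.png t70c.png s71.png s71c.png s72.png s72c.png s73.png s73c.png s74.png s74c.png w74.png s75.png s75c.png s76.png s76c.png s77.png s77c.png s78.png s78c.png s79.png s79c.png s80.png s80c.png s81.png s81c.png s82.png s82c.png s83.png s83c.png w83.png t83c.png s84.png s84c.png t84.png t84c.png s84d.png
```

```bash
cd pics
python3 - <<'E'
import cv2,numpy as np
a=cv2.imread('top0.png');print(a.shape)
b=cv2.imread('scene0.png');t=cv2.imread('t59.png')
A=cv2.resize(a[180:260,350:460],None,fx=3.6,fy=3.6,interpolation=cv2.INTER_CUBIC)
B=cv2.resize(b[250:350,100:220],None,fx=3.3,fy=3.3,interpolation=cv2.INTER_CUBIC)
T=cv2.resize(t[150:220,180:260],None,fx=3.6,fy=3.6,interpolation=cv2.INTER_CUBIC)
H=600;c=np.zeros((H,800,3),np.uint8);c[:A.shape[0],:A.shape[1]]=A;c[:min(H,B.shape[0]),400:400+B.shape[1]]=B[:H,:400];c[300:300+T.shape[0],:T.shape[1]]=T
cv2.imwrite('cmp85.png',c)
E
```

```text
(420, 560, 3)
```

View pics/cmp85.png

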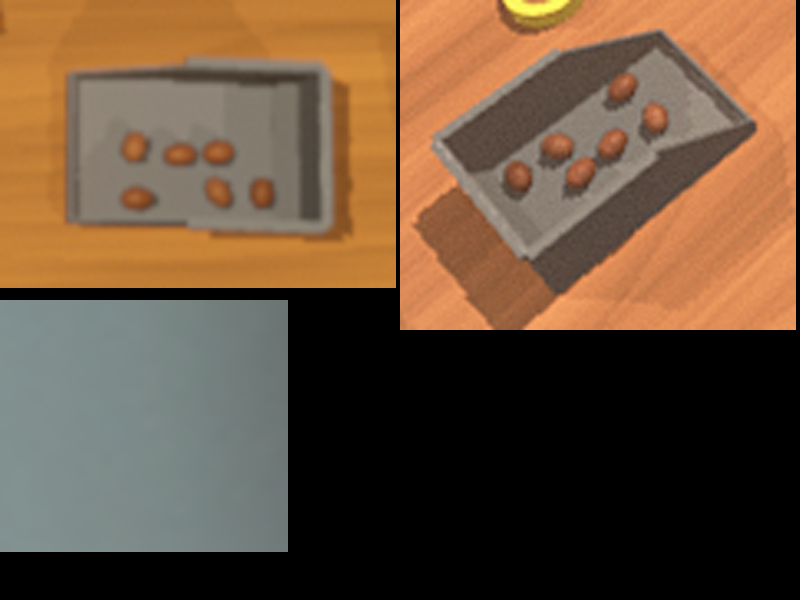

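View pics/w46.png

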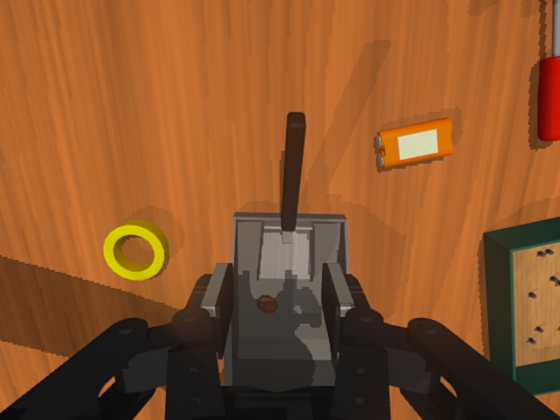

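>>> jog_arm(deltas="0.2 0.1 0.5 0 0.5; 0.2 0.1 2 0 0.5; 0.2 0.1 4 0 0.5; 0.2 0.1 5.5 0 0.5; 0.2 0.1 6.5 0 0.5; 0.2 0.1 7.3 0 0.5; 0.2 0.1 8.0 0 0.5; 0.2 0 8.5 0 0.5; 0.2 -0.4 9.0 0 0.5; 0.2 -0.9 9.5 0 0.5; 0.2 -1.4 10 0 0.5; 0.2 -1.9 10.5 0 0.5; 0.2 -2.3 11 0 0.5; 0.2 -2.7 11.5 0 0.5; 0.2 -3 12 0 0.5; 0.2 -3.3 12.5 0 0.5; 0.2 -3.5 13 0 0.5; 0.2 -3.5 13 0 0.5", force=36)

```text
t: 99.95
tcp_pos: [0.5212, -0.2586, 0.0524]
orientation: [1.0, -0.015, 0.001, -0.001]
wrist_force: [-3.2, 6.4, 13.8]
gripper_width: 0.0116
```

```bash
python3 look.py s85 100 210 170 130; python3 -c "
from h import *
print(binf(robot.read_state()['tcp_pos']))"
```

```text
99.95 [ 0.52123718 -0.25863814  0.05240595] [-3.18005224  6.38531566 13.84917933] [ 0.94533464  0.42827504 -0.02861536] -1.7205227098129103 qb [-0.08101305 -0.4136245 ]
[-0.07843198  0.00378179]
```

View pics/s85c.png

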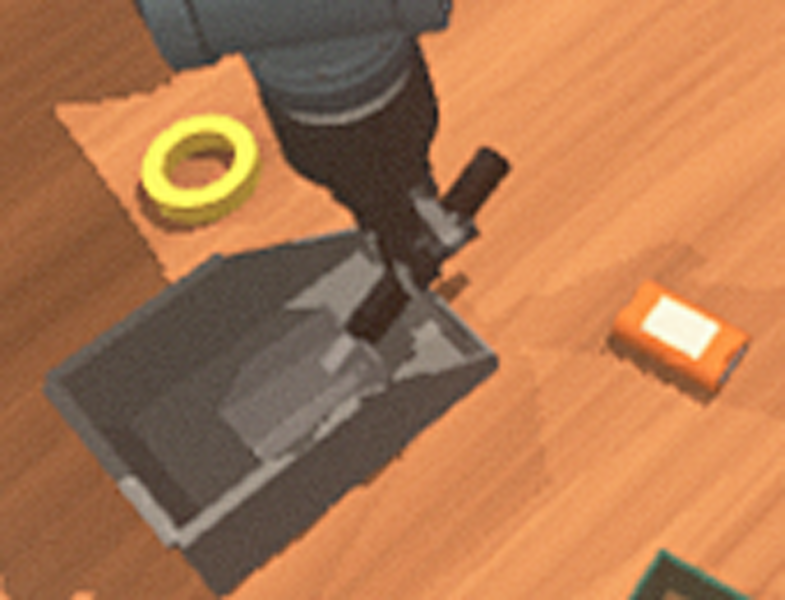

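>>> jog_arm(deltas="0 0 -0.3 0 0.5; 0 0 -0.3 0 2; 0 0 -0.3 0 3.5; 0 0 -0.3 0 3.5; 0 0 -0.3 0 3.5; 0 0 -2 0 3.5; 0 0 -5 0 3.5; 0 0 -9 0 3.5; 0 0 -13 0 3.5; 0 0 -16 0 3.5; 0 0 -18 0 3.5; 0 0 -18 0 3.5")

```text
t: 101.0
tcp_pos: [0.522, -0.2617, 0.2364]
orientation: [1.0, -0.016, 0.004, 0.003]
wrist_force: [-0.0, -0.2, -0.0]
gripper_width: 0.0352
```

```bash
python3 look.py s86 100 210 170 130; python3 -c "
from h import *
print(cal('wrist')[0], robot.read_state()['q'])
go(*qw((-.05,.0)),.30,-3.1)"
```

```text
101.0 [ 0.52195563 -0.26165704  0.23639791] [-0.02660775 -0.1939896  -0.03442559] [ 0.05728096 -0.01239187 -0.01716508] -1.7793186539098038 qb [-0.08013239 -0.41660013]
[ 0.52122668 -0.18239556  0.36764233] [-6.58815252e-01  9.12741234e-02  1.74321259e+00 -2.16431668e-05
  1.30140858e+00 -6.27689234e-01]
GO [  4.11 -41.48  -6.8 ] 1.3
```

View pics/s86c.png

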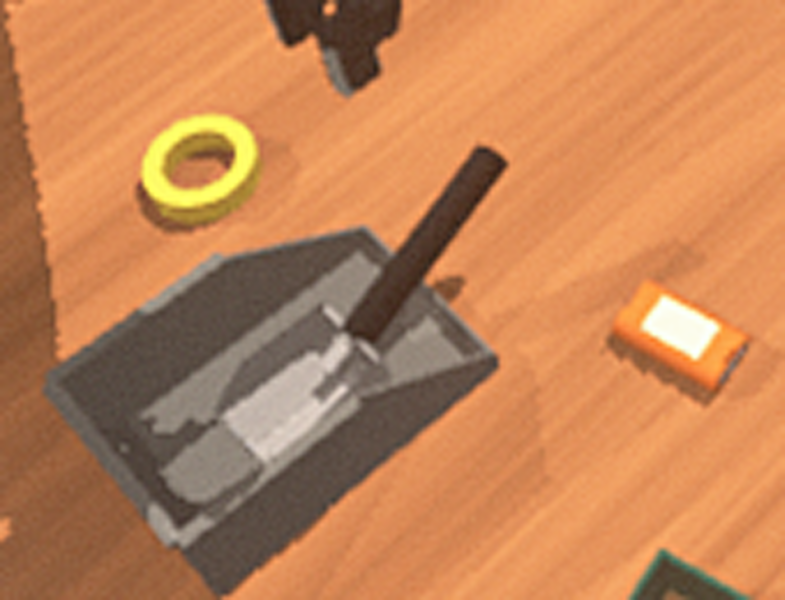

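>>> jog_arm(deltas="0.3 -2 -0.5 0 3.5; 0.6 -5 -1 0 3.5; 1 -9 -1 0 3.5; 1.5 -13 -1 0 3.5; 2 -17 -1 0 3.5; 2.5 -21 -1 0.5 3.5; 3 -25 -1 1 3.5; 3.5 -29 -1 1.3 3.5; 4 -32 -1 1.3 3.5; 5 -34 -1 1.3 3.5; 5 -34 -1 1.3 3.5; 5 -34 -1 1.3 3.5")

```text
t: 102.05
tcp_pos: [0.5794, 0.0792, 0.238]
orientation: [1.0, -0.026, -0.002, 0.0]
wrist_force: [0.5, 0.0, -0.8]
gripper_width: 0.0346
```

```bash
python3 -c "
from h import *
s=robot.read_state();print(s['t'],s['tcp_pos'],s['orientation'])
save(robot.camera('wrist'),'w87')"
```

```text
102.05 [0.57939248 0.07917144 0.2380437 ] [ 9.99664628e-01 -2.58314181e-02 -1.83236068e-03  1.11531009e-04]
```

View pics/w87.png

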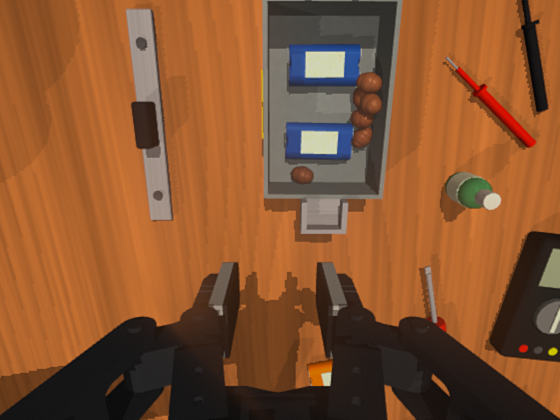

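Run:
```python
from h import *
C=cal('wrist')
a=ray(C,[(141,43),(158,195)],.008);print(a,a.mean(0)); d=a[0]-a[1];print(np.linalg.norm(d),np.degrees(np.arctan2(d[1],d[0])))
im=cv2.cvtColor(cv2.imread('pics/w87.png'),cv2.COLOR_BGR2HSV)
m=np.zeros(im.shape[:2],np.uint8);m[85:165,115:175]=(im[85:165,115:175,2]<60)
c=rect(m)[0];r=cv2.minAreaRect(c);print(r);print(ray(C,r[0],.034))
# end midpoints of box saddles
print(ray(C,[(264,1),(384,197),(265,197)],.056),[qb(p) for p in ray(C,[(384,197),(265,197)],.056)])
```

```text
[[0.45418503 0.21387937 0.008     ]
 [0.44662145 0.06395289 0.008     ]] [0.45040324 0.13891613 0.008     ]
0.15011715037510784 87.11195796032958
((145.0112762451172, 124.09870910644531), (46.639259338378906, 22.19835662841797), 83.48019409179688)
[[0.45501135 0.14024905 0.034     ]]
[[0.57482494 0.23132851 0.056     ]
 [0.67729426 0.06297479 0.056     ]
 [0.56520018 0.0688491  0.056     ]] [array([ 0.05742323, -0.08404281]), array([-0.0548245 , -0.08423901])]
```

```bash
python3 -c "
from h import *
go(.4504,.1395,.10,-2.9)"
```

```text
GO [-13.15  -5.43  13.88] -0.2
```

>>> jog_arm(deltas="-1.5 -0.5 0 0 4; -4 -1.5 0 0 4; -7 -3 0 0 4; -10 -4.2 0.5 0 4; -12.3 -5.2 2 0 4; -13.1 -5.4 4.5 0 4; -13.1 -5.4 7.5 0 4; -13.1 -5.4 10.5 0 4; -13.1 -5.4 13 0 4; -13.1 -5.4 13.9 0 4; -13.1 -5.4 13.9 0 4; -13.1 -5.4 13.9 0 4")

```text
t: 103.1
tcp_pos: [0.4525, 0.1387, 0.1016]
orientation: [1.0, -0.027, -0.0, 0.0]
wrist_force: [0.2, 0.1, -0.1]
gripper_width: 0.04
```

```bash
python3 -c "
from h import *
print(robot.read_state()['t'])
go(.4504,.1395,.020,-2.9)
save(robot.camera('wrist'),'w88')"
```

```text
103.1
GO [-0.21 -0.07  8.16] -0.2
```

View pics/w88.png

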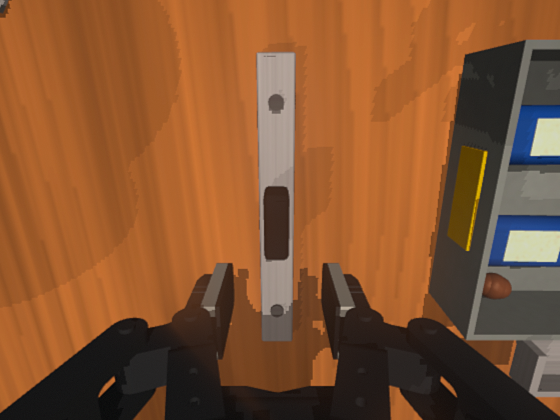

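>>> jog_arm(deltas="-0.2 -0.1 1 0 4; -0.2 -0.1 3 0 4; -0.2 -0.1 5 0 4; -0.2 -0.1 6.8 0 4; -0.2 -0.1 7.8 0 4; -0.2 -0.1 8.1 0 4; -0.2 -0.1 8.1 0 4; -0.2 -0.1 8.1 0 0.5; -0.2 -0.1 8.1 0 0.5; -0.2 -0.1 8.1 0 0.5; -0.2 -0.1 8.1 0 0.5; -0.2 -0.1 8.1 0 0.5", force=80)

```text
t: 104.15
tcp_pos: [0.4518, 0.1406, 0.0218]
orientation: [1.0, -0.027, 0.001, -0.0]
wrist_force: [0.1, 0.0, 6.6]
gripper_width: 0.0145
```

```bash
python3 -c "
from h import *
s=robot.read_state();print(s['t'],s['tcp_pos'],s['gripper_width'],s['wrist_force'])"
```

```text
104.15 [0.45177183 0.1405924  0.02176267] 0.014529334189756153 [0.08734455 0.04109404 6.60116502]
```

>>> jog_arm(deltas="0 0 -0.5 0 0.5; 0 0 -2 0 0.5; 0 0 -4.5 0 0.5; 0 0 -7.5 0 0.5; 0 0 -10 0 0.5; 0 0 -12 0 0.5; 0 0 -12 0 0.5; 0 0 -12 0 0.5")

```text
t: 104.82
tcp_pos: [0.4505, 0.1405, 0.1406]
orientation: [1.0, -0.027, 0.001, -0.0]
wrist_force: [-0.3, -0.2, -3.4]
gripper_width: 0.0137
```

```bash
python3 -c "
from h import *
s=robot.read_state();print(s['t'],s['tcp_pos'],s['gripper_width'],s['wrist_force'],s['moment'])
print(cal('wrist')[0]);go(.6257,.1515,.14,-3.1)
save(robot.camera('wrist'),'w89')"
```

```text
104.8167 [0.45047293 0.1404728  0.14060445] 0.013731837943563925 [-0.33648008 -0.21885464 -3.39928707] [-0.08360721 -0.00970006 -0.00302714]
[0.45298781 0.21839396 0.2753245 ]
GO [17.44 -2.04  0.09] 0.0
```

View pics/w89.png

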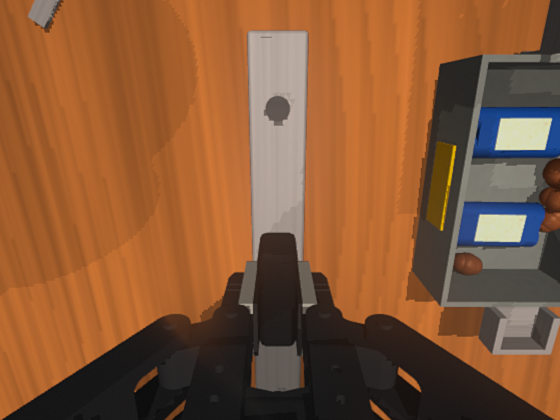

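Run:
```python
from h import *
C=cal('wrist');s=robot.read_state();M=R.from_quat(s['orientation']).as_matrix()
im=cv2.imread('pics/w89.png')
for z in (.1228,.1268,.1308):
  P=ray(C,[(278,31.5),(277,109),(249,31.5),(307,31.5)],z)
  print(z,((P-s['tcp_pos'])@M*100).round(2), np.linalg.norm(P[2]-P[3]))
```

```text
0.1228 [[ -0.12 -10.31   1.63]
 [ -0.16  -7.4    1.63]
 [ -1.25 -10.31   1.63]
 [  1.02 -10.31   1.63]] 0.022656457033094306
0.1268 [[ -0.12 -10.24   1.23]
 [ -0.16  -7.41   1.23]
 [ -1.22 -10.24   1.23]
 [  0.98 -10.24   1.23]] 0.022056323395904156
0.1308 [[ -0.12 -10.17   0.83]
 [ -0.16  -7.42   0.83]
 [ -1.19 -10.17   0.83]
 [  0.95 -10.17   0.83]] 0.02145618975871389
```

```bash
python3 look.py s90 220 110 170 130
python3 - <<'E'
from h import *
C=cal('scene');s=robot.read_state();M=R.from_quat(s['orientation']).as_matrix();t=s['tcp_pos']
f=min(800/170,600/130)
def px(P): 
    q=proj(C,P)[0]; return ((q-[220,110])*f).round(0)
for y in (-.104,.104):
  for x in (-.012,.012):
    print(x,y,px(t+M@np.array([x,y,.0218])),px(t+M@np.array([x,y,.0138])))
E
```

```text
104.8667 [0.44939274 0.14039996 0.13911842] [-0.19646006  0.32182804 -2.89795235] [-0.01297875  0.08977606 -0.0111712 ] -3.07455328238463 qb [-0.17433186 -0.01905559]
-0.012 -0.104 [352. 105.] [352.  96.]
0.012 -0.104 [379. 121.] [380. 112.]
-0.012 0.104 [118. 263.] [117. 253.]
0.012 0.104 [145. 282.] [144. 273.]
```

View pics/s90c.png

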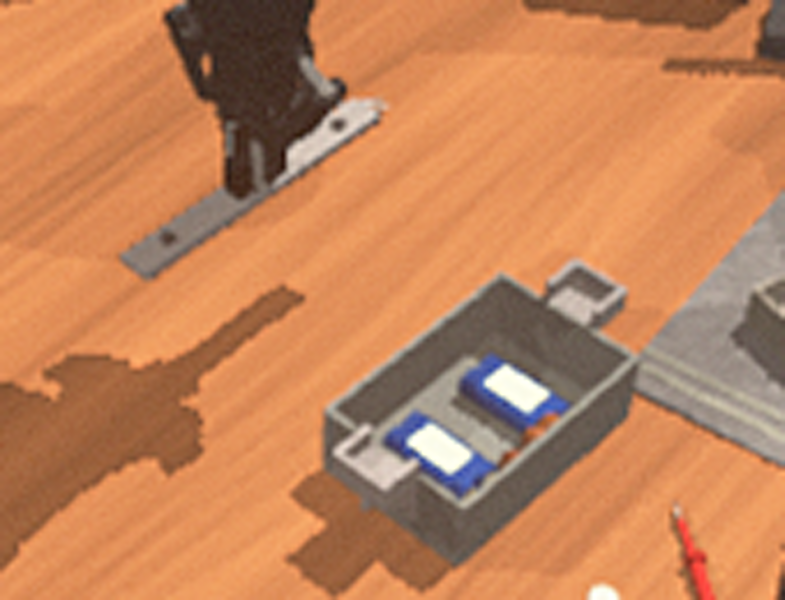

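```bash
python3 -c "
from h import *
go(.6260,.1515,.14,-3.1)"
```

```text
GO [17.63 -2.06 -0.23] 0.0
```

>>> jog_arm(deltas="0.5 0 0 0 0.5; 2 -0.2 0 0 0.5; 4.5 -0.5 0 0 0.5; 7.5 -0.9 0 0 0.5; 10.5 -1.2 0 0 0.5; 13.2 -1.6 0 0 0.5; 15.5 -1.9 0 0 0.5; 17 -2 0 0 0.5; 17.6 -2.1 0 0 0.5; 17.6 -2.1 0.2 0 0.5; 17.6 -2.1 0.2 0 0.5; 17.6 -2.1 0.2 0 0.5")

```text
t: 105.92
tcp_pos: [0.6257, 0.152, 0.137]
orientation: [1.0, -0.027, -0.001, 0.0]
wrist_force: [0.3, -0.4, -2.4]
gripper_width: 0.0143
```

```bash
python3 look.py s91 270 120 150 115; python3 -c "
from h import *
save(robot.camera('wrist'),'w91')
go(.6260,.1515,.09,-3.1)"
```

```text
105.9167 [0.62572775 0.15203263 0.13700489] [ 0.30197061 -0.38979636 -2.40615401] [0.0176017  0.02488962 0.00547459] -3.0624670428203515 qb [0.00111603 0.00209605]
GO [-0.01  0.06  4.79] 0.0
```

View pics/w91.png

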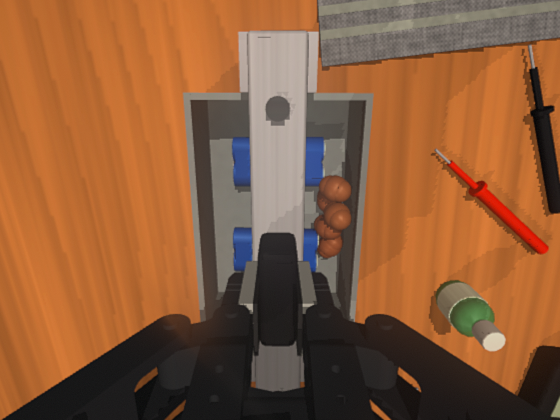

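>>> jog_arm(deltas="0.1 0 0.5 0 0.5; 0.1 0 1.5 0 0.5; 0.1 0 2.5 0 0.5; 0.1 0 3.5 0 0.5; 0.1 0 4.3 0 0.5; 0.1 0 4.8 0 0.5; 0.1 0 5.2 0 0.5; 0.1 0 5.5 0 0.5; 0.1 0 5.8 0 0.5; 0.1 0 6 0 0.5; 0.1 0 6 0 0.5; 0.1 0 6 0 0.5")

```text
t: 107.02
tcp_pos: [0.6284, 0.152, 0.0785]
orientation: [1.0, -0.027, 0.0, -0.0]
wrist_force: [-0.0, 0.5, -2.3]
gripper_width: 0.0143
```

```bash
python3 look.py s92 270 120 150 115
```

```text
107.0167 [0.62839142 0.15197711 0.07848217] [-0.02204569  0.51118473 -2.29083074] [-0.04872254 -0.04575699 -0.02574158] -3.0705564421880664 qb [0.00377881 0.00218466]
```

View pics/s92c.png

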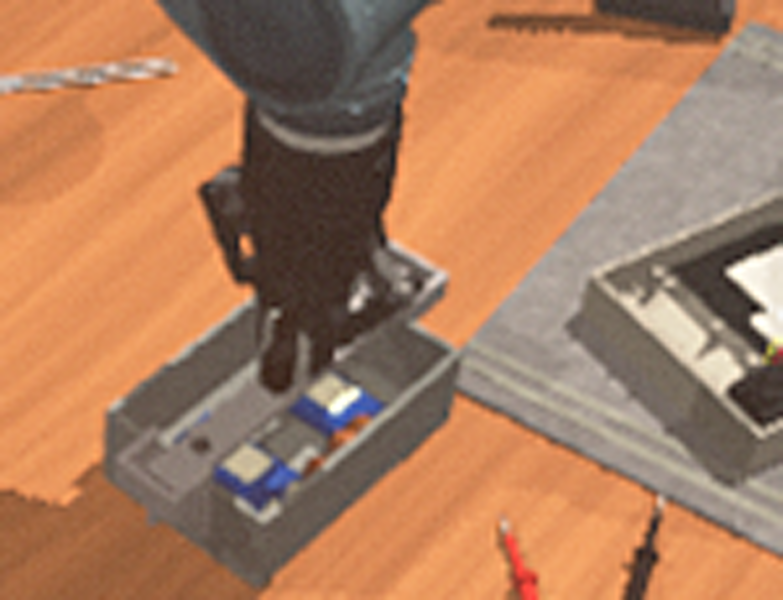

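>>> jog_arm(deltas="-0.1 0 0.1 0 0.5; -0.2 0 0.2 0 0.5; -0.2 0 0.3 0 0.5; -0.2 0 0.4 0 0.5; -0.2 0 0.4 0 0.5")

```text
t: 107.48
tcp_pos: [0.6277, 0.152, 0.0777]
orientation: [1.0, -0.027, 0.001, 0.0]
wrist_force: [-4.5, -2.9, 12.3]
gripper_width: 0.0143
```

>>> jog_arm(deltas="0 0 -0.2 0 0.5; 0 0 -0.2 0 2; 0 0 -0.2 0 4; 0 0 -0.2 0 4; 0 0 -0.2 0 4; 0 0 -0.2 0 4; 0 0 -1.5 0 4; 0 0 -4 0 4; 0 0 -8 0 4; 0 -2 -12 0 4; 0 -5 -15 0 4; 0 -8 -16 0 4; -2 -10 -16 0 4; -4 -12 -16 0 4; -6 -14 -16 0 4; -8 -16 -16 0 4; -8 -16 -16 0 4; -8 -16 -16 0 4; -8 -16 -16 0 4")

```text
t: 109.07
tcp_pos: [0.5553, 0.3159, 0.2351]
orientation: [1.0, -0.027, 0.001, -0.0]
wrist_force: [0.3, 0.2, -0.1]
gripper_width: 0.04
```

```bash
python3 look.py s93 270 120 150 115; python3 -c "
from h import *
im=robot.camera('top');save(im,'t93');cv2.imwrite('pics/t93c.png',cv2.resize(cv2.cvtColor(im[150:300,160:340],cv2.COLOR_RGB2BGR),None,fx=4,fy=4,interpolation=cv2.INTER_CUBIC))"
```

```text
109.0667 [0.55529088 0.31593008 0.23508352] [ 0.25309067  0.24399679 -0.13999133] [-0.06034566  0.04127932  0.01559844] -3.064870251600833 qb [-0.07808114  0.16194452]
```

View pics/s93c.png

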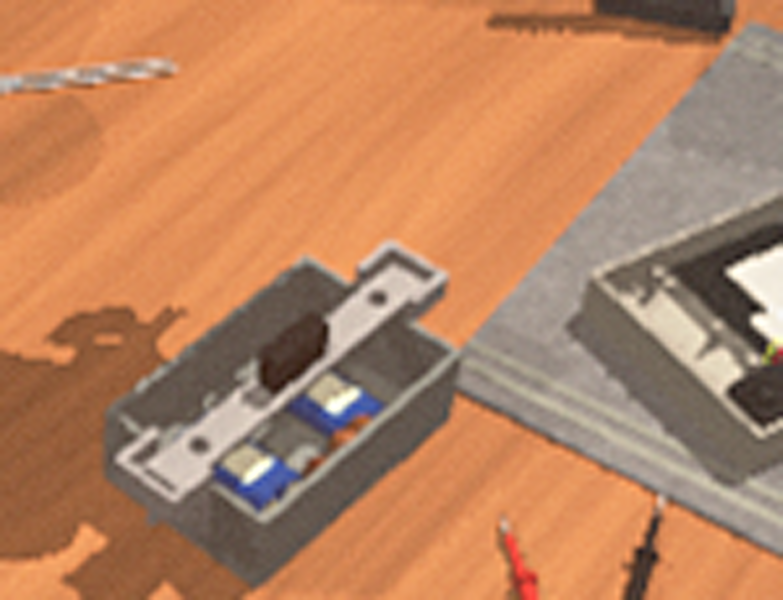

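View pics/t93c.png

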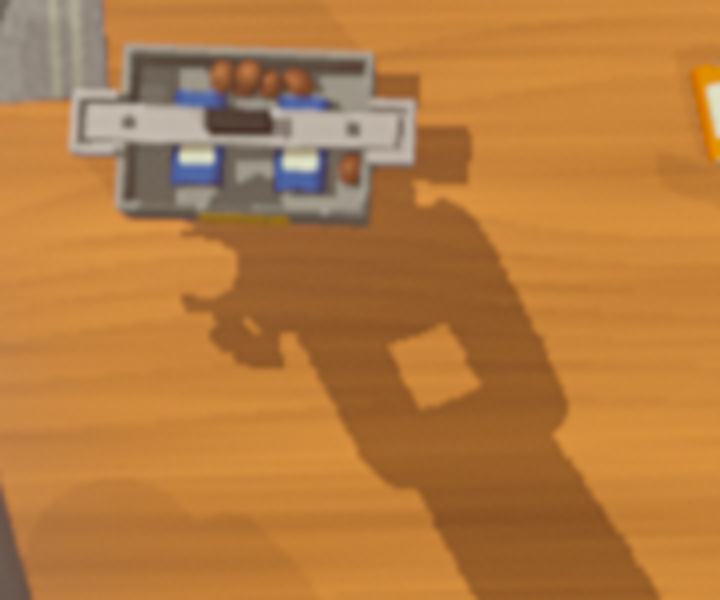

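View pics/s93.png

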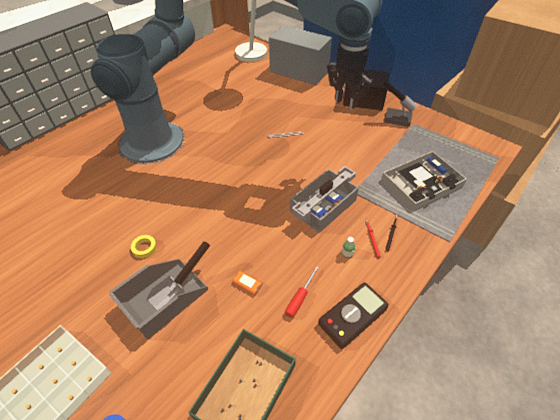

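Run:
```python
from h import *
im=cv2.imread('pics/s93.png');cv2.imwrite('pics/s93b.png',cv2.resize(im[220:350,100:270],None,fx=4.6,fy=4.6,interpolation=cv2.INTER_CUBIC))
C=cal('scene');f=600/130
for p in ((222,408),(268,462),(245,437)): print(binf(ray(C,(100+p[0]/f,210+p[1]/f),.004)[0]).round(3))
C=cal('top')
print(qb(ray(C,[(160+82/4,150+123/4),(160+412/4,150+129/4)],.064)))
```

```text
[ 0.031 -0.028]
[0.032 0.015]
[ 0.032 -0.005]
[[ 4.65642748e-05  1.05661124e-01]
 [ 2.78453823e-03 -1.15022420e-01]]
```

View pics/s93b.png

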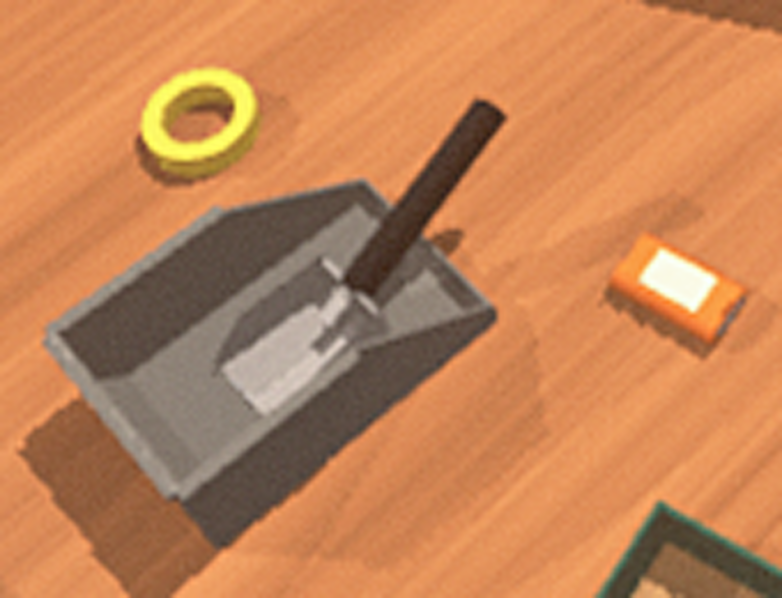

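```bash
python3 -c "
from cell import robot
print(robot.job_done(), robot.read_state()['t'])"
```

```text
the job is handed in; nothing more can be done
the job is handed in; nothing more can be done
```

I handed the job in just after 109 s (limit 210 s), with every step carried out; the interface gave no verdict.

What I did:
- I set the bar on the bench and laid both packs flat in the box.
- I tipped in all six pebbles with the scoop. One jumped over the box wall during tipping. I scooped it up again off the bench, with no fingers, and tipped it in.
- I stood the scoop upright in the emptied bin and laid the bar back in its saddles.

Last checks:
- **Pebbles:** the wrist picture shows all six in the box, five heaped by the far wall and one at the -y end. The last top picture shows only five, because the heap hides one.
- **Packs:** both look flat in the final pictures.
- **Bar:** it went down with about 12 N of contact at the height it sat at originally. The top picture puts its middle within about 2 mm across the box. Along the box its ends came out lopsided, about 5 mm off centre, but those edge readings are rough and still within the 12 mm allowed.
- **Scoop:** it stands flat in the bin, its centre within about 1 cm of the bin's centre.
- **Screwdriver, tape and bottle:** they looked undisturbed in the final picture, by eye only.
- **Robot:** the gripper was clear of everything, with no contact force.

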